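Hang the cleaning basket to drain on the drying rail

ROBOT

A 7-joint arm with a two-finger parallel gripper is mounted at the origin on the work surface. World frame = base frame: x ahead of the robot, y to its left, z up, the work surface at z = 0. Lengths are in mm, angles in rad, forces in N, time in s.
With the tool pointing down it reaches from about 400 to 875 mm from the base axis. Payload 6.5 kg.
Tool frame: the origin (TCP) lies at the very end of the fingers, on their centre line; the grasp point (between the pads) lies 19 mm behind it; z points along the fingers, y is the line along which they close (so a half turn about z gives the same grasp; the last joint's range is limited). The gripper opens to 85 mm and grips with 20 to 120 N. Pads are 22 mm wide; open, the fingers measure 114 mm over their backs; the gripper's body (76 mm by 85 mm) begins 54 mm behind the grasp point. The pads swing forward as they close: fully open they stand 13 mm farther back than shut.
Start: joints at [-1.397, 0.536, -0.004, 1.538, 0.003, 1.067, -0.071], TCP at [154.376, 631.394, 231.29] pointing down, gripper open.
Joint ranges: [-2.7, 2.7], [-0.37, 2.16], [-1.27, 1.26], [0.24, 2.4], [-1.31, 4.45], [0.19, 1.91], [-2.76, 2.76]. Speed limits (rad/s): [2.39, 2.39, 3.14, 3.14, 3.14, 3.14, 3.14].

INTERFACE

Orientations are given as a rotation vector (axis times angle).
In Python, from plant import manip gives the robot as it stands.
- The arm moves only by the tool send_rows, never from a script. Its argument "moves" is a list of rows, each a list of 3 entries, a list of its own where there are three numbers: the shift along the tool's x, y, z in m, then the turn, a rotation vector about the tool's x, y, z in rad, then the closure, from 0 (fully open) to 1 (shut). A call has 1 to 5 rows; each row is the pose to reach, as a shift and turn from the pose commanded when the call began, along the tool's axes at that moment; what a row does not reach only later rows make up. A row lasts 1/12 s, in which the tool goes at most 41.7 mm and 7.16 degrees, less where a joint would pass 70% of its speed; a pose out of reach is approached as far as the arm can. A call with a gripper value outside its range is refused whole. The fingers move at their own pace and stop on an object; "grip_force" is the grip in N (left out, the last holds). Time passes only in rows, so rows that repeat a pose let the fingers close. It gives the time, the measured TCP pose, the force, the opening and the grip force at its end, in the units of the state.
- manip.state(): the state, without advancing time (a new reading comes with each control period).
- manip.capture(name): name is "side" or "top"; returns the picture (384x512x3 uint8, red, green, blue); there is no depth.
- manip.calibration(name): a dict with "camera_matrix" (3x3 intrinsics, pixels), "world_from_camera" (4x4, takes a point from camera to world coordinates). Camera axes: x right, y up, looking along -z (the intrinsics and any distortion apply to the point x, -y, -z); pixel columns grow to the right and rows downward; lengths in mm; the calibration is good to about 2 mm. A picture is of the moment at which its call begins. calibration takes no time and is no camera call.
- manip.hand_in(): hands the job in; it is judged then, once.
The state is a dict: "clock": time; "joints": joint angles; "joint_vel": joint speeds; "tau": joint torques, N m; "ee_pos": TCP position; "ee_rot": TCP orientation; "contact_force": force on the tool from outside, world axes, zero at the start; "ft_torque": the same for the moment, N m; "width": finger opening in mm; "finger_force": force on a finger pad.
Only numpy, scipy, OpenCV 4.12 (cv2) and the standard library are available. Lean on these libraries where they do the work, as an engineer would, in place of code of your own. Each camera call takes 0.05 s, during which the arm holds its last target. There are 200 camera calls.

TASK

Take the S-hook out of the blue bench organiser and hang it in one of the grooves of the drying rail above the white drip tray, then hang the wire cleaning basket by the peak of its handle in the hook's lower curl so that it drains level with all of it over the tray. Set the hook down in its groove, and let it take the basket's weight, gently before you let go: nothing dropped, forced or tipped, and everything else left where it is.

Things in the scene. Friction and masses are not known exactly. Their poses are not given: they have to be found in the camera images.
- hook: Steel S-hook, loose, 60 g, of 6 mm round wire, 160 mm long, 46 mm wide, all in its own x-z plane. Origin at the middle of its shank, z up its length to the upper curl. The straight shank leans 17.8 degrees, from (-17, 0, 53 mm) to (17, 0, -53 mm). At the start it stands in the organiser's slot, leaning a little, origin 11 mm above the rim, +x side away from the robot.
- hook_upper (a point): Centre of the hook's upper curl, 59 mm above its origin, hook's axes. The wire's centre line runs round it at 18 mm (15 mm free inside), open downwards; the free tip, on the hook's +x side, reaches down to 8 mm below this point. With the curl on the plain bar this point lies 7 mm below the rail's axis, in a groove 10.5 mm.
- hook_lower (a point): Centre of the lower curl, 59 mm below the hook's origin: the upper curl turned by half a turn, open upwards, free tip on the -x side reaching 8 mm above this point. A 6 mm bar at rest in it has its axis 12 mm below this point. On the rail the free hook hangs with this point straight below the rail, and swings and turns easily when touched.
- rail: Drying rail, fixed: a level steel bar 16 mm thick along its own y, in collars (25 mm) on two 16 mm posts at y = -200 and 200 mm. Every 40 mm the bar has a turned groove 10 mm wide and 3.5 mm deep that keeps a hook from creeping. The bar may be clamped anywhere along its collars, so where the grooves fall is not given: look or feel for them. Origin on the bench below the middle; -x faces the robot.
- rail_mid (a point): Point on the bar's axis midway between the posts, 330 mm above the bench; axes as the rail. It says nothing of where the grooves are.
- tray: White drip tray under the rail, fixed, 150 mm (x) by 240 mm (y, along the rail), 18 mm high. Origin at the centre of its underside; it stands at differing places along the rail.
- organiser: Blue plastic bench organiser, fixed, 70 mm (x) by 150 mm (y) by 75 mm high, origin at the centre of its underside. The hook's slot (10 mm in y, 50 mm in x, 70 mm deep) is centred at y = 38 mm; pens up to 136 mm high stand in a well at y = -30 to -65 mm.
- basket: Loose basket of steel wire mesh, 0.2 to 0.35 kg with brass parts in it, 90 mm (x) by 160 mm (y), rim 55 mm high, with a fixed upright handle of 6 mm round wire in its y-z plane. Origin at the centre of its underside. It may be given either side of the robot, the organiser on the other.
- handle_mid (a point): Peak of the basket's handle, on the wire's axis, 142 mm above the underside: a 7 mm high kink, 24 mm wide, where the hook belongs.
- handle_left (a point): Point on the axis of the handle's straight bar, 50 mm to the basket's +y from its middle, 135 mm above the underside: a place to pinch. The bar is straight from y = 12 to 68 mm.
- handle_right (a point): The same, 50 mm to the -y side.
- jar: Small amber glass jar with blue cap, 54 mm across, 75 mm high. Origin at the centre of its underside. A bystander: leave it alone.
- beaker: Glass beaker, 54 mm across, 75 mm high. Origin at the centre of its underside. A bystander: leave it alone.
- brush: Small brush lying on the bench. Origin at the centre of its underside. A bystander: leave it alone.
- screwdriver: Screwdriver lying on the bench. Origin at the centre of its underside. A bystander: leave it alone.
- board: Green circuit board, 75 by 55 mm. Origin at the centre of its underside. A bystander: leave it alone.
- meter: Yellow hand-held multimeter lying on its back, 150 by 75 by 35 mm. Origin at the centre of its underside. A bystander: leave it alone.
- tape: Roll of yellow tape lying flat, 84 mm across, 19 mm high. Origin at the centre of its underside. A bystander: leave it alone.
Not all that is in view belongs to the job. What is shaped like the basket but red is not meant.

How it is judged (in metres and radians):
On the way, in this order (a step that is already met when the one before it is completed fails the run):
1. the S-hook is out of the organiser and its upper curl rests in a groove of the rail over the tray while the fingers still hold it (x of hook_upper in the frame of rail_mid between -0.012 and 0.012 m and z of hook_upper in the frame of rail_mid between -0.0145 and -0.009 m and y of hook_upper in the frame of tray between -0.04 and 0.04 m and contact force between hook and rail above 0.1 N and contact force between the fingers and hook above 0.3 N), for 0.1 s.
2. the S-hook hangs in a groove of the rail over the tray by itself, let go (x of hook_upper in the frame of rail_mid between -0.012 and 0.012 m and z of hook_upper in the frame of rail_mid between -0.0145 and -0.009 m and y of hook_upper in the frame of tray between -0.04 and 0.04 m and contact force between hook and rail above 0.1 N and contact force between the fingers and hook below 0.02 N and linear speed of hook below 0.05 m/s), for 0.3 s.
3. the peak of the basket's handle sits in the lower curl and the hook carries the basket (over 0.8 N) while the fingers still hold it (horizontal distance between handle_mid and hook_lower below 0.014 m and z of handle_mid in the frame of hook_lower between -0.018 and -0.006 m and contact force between basket and hook above 0.8 N and contact force between the fingers and basket above 0.3 N and contact force between hook and rail above 0.8 N), for 0.1 s.
At the end, for the whole second after the job is handed in: The S-hook hangs by its upper curl in a groove of the rail over the drip tray; the peak of the basket's handle sits at the bottom of its lower curl (within 14 mm across); the basket is level within 0.14 rad, within 40 mm of the tray's centre both ways, borne by the hook and at rest (x of hook_upper in the frame of rail_mid between -0.012 and 0.012 m and z of hook_upper in the frame of rail_mid between -0.0145 and -0.009 m and y of hook_upper in the frame of tray between -0.04 and 0.04 m and contact force between hook and rail above 0.1 N and horizontal distance between handle_mid and hook_lower below 0.014 m and z of handle_mid in the frame of hook_lower between -0.018 and -0.006 m and angle between basket's own z axis and vertical below 0.14 rad and y of basket in the frame of tray between -0.04 and 0.04 m and x of basket in the frame of tray between -0.04 and 0.04 m and contact force between basket and hook above 0.8 N and linear speed of each of basket, hook below 0.03 m/s and angular speed of basket below 0.25 rad/s); the robot touches nothing.
It fails at once if the hook was dropped on the bench (height (world z) of hook below 0.055 m).
It fails at once if the hook was forced against the rail (over 20 N) (contact force between hook and rail above 20 N).
It fails at once if the basket was forced against the hook (over 20 N) (contact force between basket and hook above 20 N).
It fails at once if the basket was tipped (over 0.5 rad) (angle between basket's own z axis and vertical above 0.5 rad).
It fails at once if a bystander was shoved or knocked over (moved over 30 mm) (distance of any of jar, beaker, brush, screwdriver, board, meter, tape from where it was at the start of the episode above 0.03 m).
It also fails if it takes over 72 s, if anything falls off the work surface, if the arm or the gripper's body presses on something with over 40 N, if the wrist force passes 120 N, or if a joint passes its speed limit or range.

## Working session

There is one attempt and no reset: what is moved stays moved. The work goes in short steps, Python scripts to look and compute and a tool call to move; the robot and the scene stay as the last step left them, time stands still between calls to the robot, and variables do not carry over. Pictures are saved under pics/ and viewed, at most 10 in all, crops included, and the job is handed in when it is done.

Besides the shell and the picture viewer there is one more tool, called after "Emit:" by a JSON object that holds its "name" and its "arguments", one argument or row to a line. send_rows: Moves the arm, as the interface text tells. Its arguments: {"type":"object","properties":{"moves":{"type":"array","items":{"type":"array"}},"grip_force":{"type":"number"}},"required":["moves"]}

```bash
ls; mkdir -p pics; python3 - <<'E'
from plant import manip
import cv2,numpy as np
np.set_printoptions(precision=4,suppress=True)
print(manip.state())
for n in("side","top"):
    im=manip.capture(n); cv2.imwrite(f"pics/{n}0.png",im[:,:,::-1]); c=manip.calibration(n); print(n,c)
a=cv2.imread("pics/side0.png");b=cv2.imread("pics/top0.png")
E
```

```text
pics
{'clock': 0.0, 'joints': array([-1.3972,  0.5372, -0.0045,  1.5389,  0.0026,  1.0673, -0.0712]), 'joint_vel': array([ 0.0006,  0.0016,  0.0012,  0.0019,  0.0002, -0.0005,  0.001 ]), 'tau': array([ -0.0006, -58.3407,   1.0483, -25.9107,   0.0124,   0.0094,
         0.    ]), 'ee_pos': array([154.2372, 630.7507, 230.3746]), 'ee_rot': array([-0.3757, -3.1189,  0.0029]), 'contact_force': array([-0.1761,  0.7758, -0.0778]), 'ft_torque': array([ 0.0044,  0.0454, -0.0182]), 'finger_force': 0.0, 'width': 84.99475135834045}
side {'camera_matrix': array([[442.8702,   0.    , 250.7616],
       [  0.    , 442.8702, 191.8112],
       [  0.    ,   0.    ,   1.    ]]), 'world_from_camera': array([[  -0.8933,    0.3283,   -0.3068,  -44.5859],
       [  -0.4493,   -0.6388,    0.6245,  990.2194],
       [   0.009 ,    0.6958,    0.7182, 1407.78  ],
       [   0.    ,    0.    ,    0.    ,    1.    ]])}
top {'camera_matrix': array([[414.6448,   0.    , 257.9422],
       [  0.    , 414.6448, 189.9901],
       [  0.    ,   0.    ,   1.    ]]), 'world_from_camera': array([[   0.0187,    0.9969,   -0.0762,  370.2766],
       [  -0.9998,    0.0181,   -0.0096,  -33.5414],
       [  -0.0082,    0.0764,    0.997 , 1403.3899],
       [   0.    ,    0.    ,    0.    ,    1.    ]])}
```

```bash
python3 - <<'E'
import cv2
for n in("side","top"):
    cv2.imwrite(f"pics/{n}0b.png",cv2.resize(cv2.imread(f"pics/{n}0.png"),(800,600),interpolation=cv2.INTER_CUBIC))
E
```

```text
(no output)
```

View pics/side0b.png

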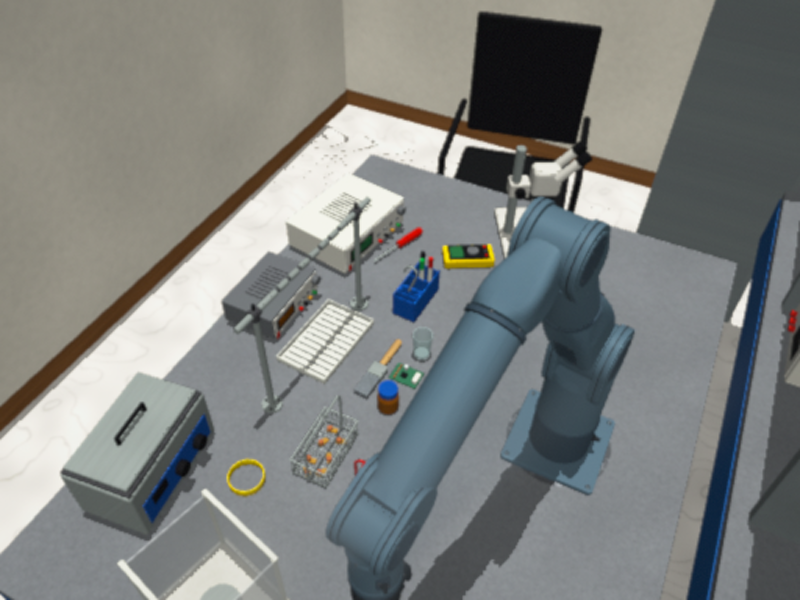

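View pics/top0b.png

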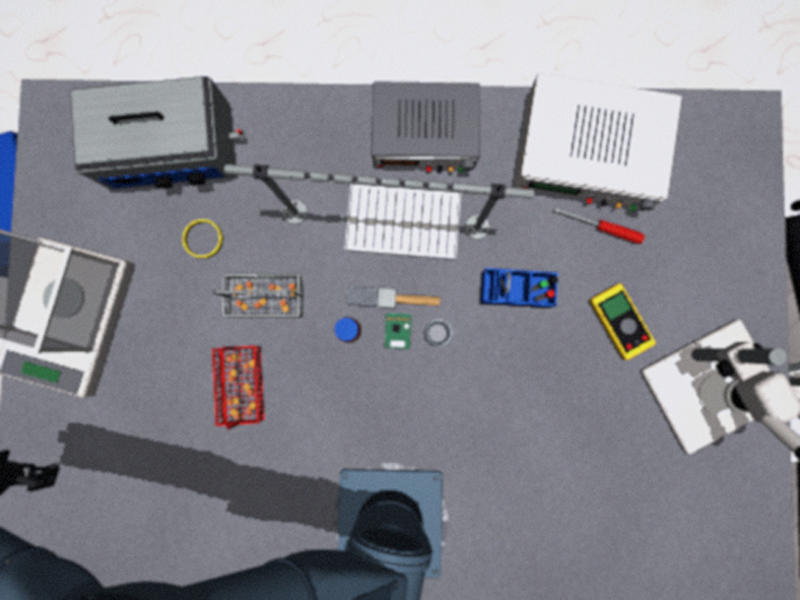

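The side view shows the grey basket at about (325,445) of the 800x600 picture, the organiser with the hook at (415,285), the rail from (240,322) to (365,203), and the tray at (325,340). The top view shows the grey basket at (262,296) and the red decoy at (238,385). The organiser is at (520,287), the hook at about (505,283) and the pens at (545,290). The rail runs from (228,169) to (533,193) and the tray is at (403,220).

Things that could be mistaken for the targets:
- **Basket:** the grey basket (262,296) is the right one. The red one (238,385) is not.
- **Hook:** the steel curl in the slot at (505,283) is the right one. The pens at (545,290) are not.

Next, close crops.

```bash
cat > h.py <<'E'
import cv2,numpy as np
from plant import manip
from scipy.optimize import least_squares
C={n:manip.calibration(n) for n in("side","top")}
def proj(n,P):
    P=np.atleast_2d(np.asarray(P,float)); T=np.linalg.inv(C[n]["world_from_camera"]); c=P@T[:3,:3].T+T[:3,3]
    c=c*[1,-1,-1]; u=c@C[n]["camera_matrix"].T; return u[:,:2]/u[:,2:]
def ray(n,p):
    K=C[n]["camera_matrix"];T=C[n]["world_from_camera"]
    d=np.linalg.inv(K)@[p[0],p[1],1.]*[1,-1,-1]; return T[:3,3],T[:3,:3]@d
def atz(n,p,z):
    o,d=ray(n,p); return o+d*(z-o[2])/d[2]
def tri(ps,pt):
    f=lambda P:np.r_[proj("side",P)[0]-ps,proj("top",P)[0]-pt]
    r=least_squares(f,[600,0,100.]); return r.x,np.abs(r.fun).max()
def avg(n,k=4): return np.mean([manip.capture(n).astype(float) for _ in range(k)],0).clip(0,255).astype(np.uint8)[:,:,::-1].copy()
def tile(im,x,y,w,h,s):
    t=cv2.resize(im[y:y+h,x:x+w],(w*s,h*s),interpolation=cv2.INTER_CUBIC)
    for i in range(0,w,10):
        cv2.line(t,(i*s,0),(i*s,6),(0,255,255),1)
        if (x+i)%20==0 or (x%20 and i%20==0): cv2.putText(t,str(x+i),(i*s,16),0,.33,(0,255,255),1)
    for i in range(0,h,10):
        cv2.line(t,(0,i*s),(6,i*s),(0,255,255),1)
        if i%20==0: cv2.putText(t,str(y+i),(8,i*s+10),0,.33,(0,255,255),1)
    return t
E
python3 - <<'E'
from h import *
S=avg("side",6);T=avg("top",6);np.save("S0.npy",S);np.save("T0.npy",T)
m=np.vstack([np.hstack([tile(S,240,150,50,60,5)[:300],tile(T,300,160,60,60,5)[:,:300],tile(T,300,160,1,1,1)[:0].reshape(0,0,3) if 0 else tile(S,180,240,50,60,5)]),np.hstack([tile(T,135,165,60,50,5),tile(S,150,195,60,50,5)[:, :250]*1,tile(S,200,240,50,50,5)])])if 0 else None
a=np.hstack([tile(S,240,150,53,60,5),tile(S,180,240,53,75,5)[:300],tile(T,300,160,54,60,5)]);b=np.hstack([tile(T,135,165,70,50,6)[:, :400],tile(S,180,265,66,50,6)[:, :395]])
w=min(a.shape[1],b.shape[1]);cv2.imwrite("pics/m1.png",np.vstack([a[:,:w],b[:,:w]]))
a=tile(T,140,95,200,37,4);b=np.hstack([tile(S,145,120,100,110,4)[:430],tile(T,210,110,100,70,4).repeat(1,0)[:430].tolist() and cv2.copyMakeBorder(tile(T,210,110,100,70,4),0,150,0,0,cv2.BORDER_CONSTANT)])
cv2.imwrite("pics/m2.png",np.vstack([a,b]))
E
```

```text
(no output)
```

View pics/m1.png

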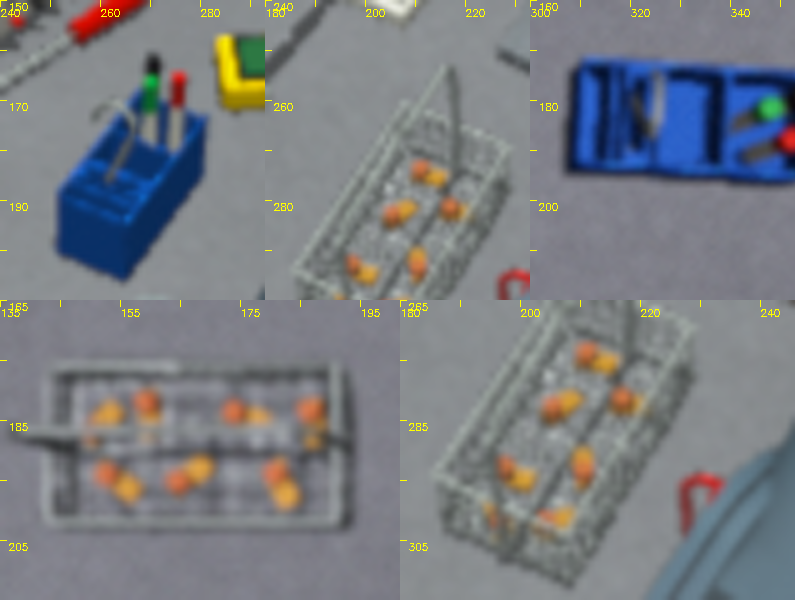

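View pics/m2.png

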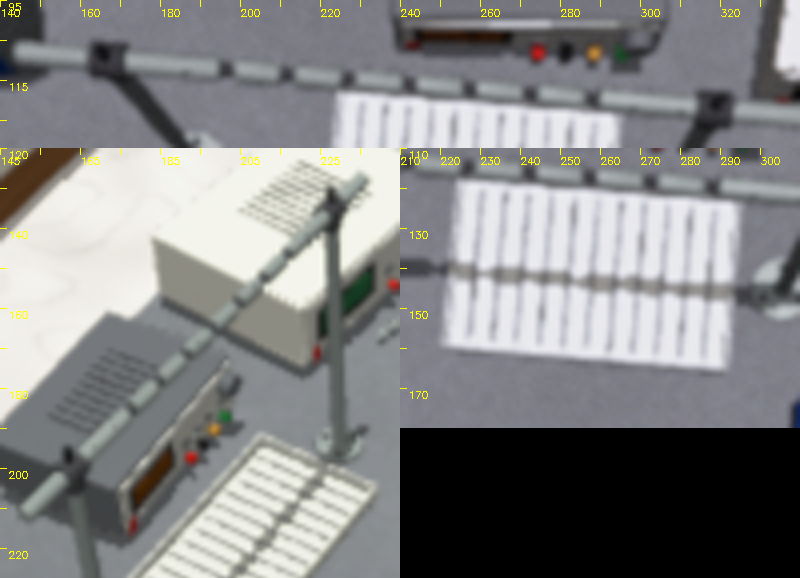

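Grooves show as dark bands on the bar. In the top view their native columns are about 196, 211, 226, 241, 257, 272 and 288. The hook's curl is visible in the side view at native (262,172), with its tip pointing away from the robot. Next I fit models to these points.

```bash
cat > fit.py <<'E'
from h import *
np.set_printoptions(precision=2,suppress=True)
S=np.load("S0.npy");T=np.load("T0.npy")
def pose(p): c,s=np.cos(p[2]),np.sin(p[2]); return lambda L:np.array([[p[0]+c*a-s*b,p[1]+s*a+c*b,z] for a,b,z in L])
n=lambda x,y,X,Y,s:(np.array([x,y],float)+.5)/s-.5+[X,Y]
# rail: top grooves and side grooves
gt=[n(*g,140,95,4) for g in [(226,69),(287,74),(347,78),(407,84),(468,88),(530,94),(592,99)]]
col=[n(108,60,140,95,4),n(716,108,140,95,4)]
for z in (330,): 
    P=np.array([atz("top",g,z) for g in gt]); print("grooves z330\n",P, np.linalg.norm(np.diff(P[:,:2],axis=0),axis=1)); Q=np.array([atz("top",g,z) for g in col]);print("collars",Q,np.linalg.norm(Q[1]-Q[0]))
cs=[n(74,466-148,145,120,4),n(331,210-148,145,120,4)]
for a,b in zip(cs,col): print("collar tri",*tri(a,b))
tr=[n(x-400,y-148,210,110,4) for x,y in [(456,181),(738,200),(725,369),(441,345)]]
P=np.array([atz("top",t,18) for t in tr]);print("tray",P,P.mean(0),np.linalg.norm(np.diff(P,axis=0),axis=1))
# organiser: blue mask hull
def mask(im):
    h=cv2.cvtColor(im,cv2.COLOR_BGR2HSV);return ((h[...,0]>100)&(h[...,0]<125)&(h[...,1]>150)).astype(np.uint8)
def cost(p):
    L=[(a,b,z) for a in(-35,35) for b in(-75,75) for z in(0,75)]; c=0
    for nm,im,(x,y,w,hh) in(("side",S,(240,140,60,80)),("top",T,(295,160,80,50))):
        m=np.zeros((hh*8,w*8),np.uint8); q=(proj(nm,pose(p)(L))-[x,y]+.5)*8
        cv2.fillConvexPoly(m,cv2.convexHull(q.astype(np.float32)).astype(np.int32),255)
        m=cv2.resize(m,(w,hh),interpolation=cv2.INTER_AREA)/255.
        k=mask(im)[y:y+hh,x:x+w]; k=cv2.morphologyEx(k,cv2.MORPH_CLOSE,np.ones((9,9)))
        c+=np.abs(m-k).sum()
    return c
from scipy.optimize import minimize
r=min((minimize(cost,[x0,-195,y0],method="Nelder-Mead",options=dict(initial_simplex=[[x0,-195,y0],[x0+15,-195,y0],[x0,-180,y0],[x0,-195,y0+.1]])) for x0 in(530,560) for y0 in(-.05,.05)),key=lambda r:r.fun)
print("organiser",r.x,r.fun); O=r.x
print("slot",pose(O)([(0,38,75)]))
# hook by eye: top of curl, tip, shank at rim (side); top streak
for q in [(112,103),(95,118),(133,118),(112,178)]: print("hook side",n(*q,240,150,5))
o=pose(O); print(proj("side",o([(0,38,166),(18,38,137),(-18,38,145),(3,38,75)])),"top",proj("top",o([(0,38,166),(18,38,137),(-18,38,145),(3,38,75)])))
# basket rim
rt=[n(x,y-300,135,165,6) for x,y in [(45,368),(345,362),(350,525),(45,527)]]
rs=[n(405-265,105,180,240,5),n(508-265,150,180,240,5),n(437-400,475-300,180,265,6)]
R=[(45,80,55),(45,-80,55),(-45,-80,55),(-45,80,55)]
f=lambda p:np.r_[(proj("top",pose(p)(R))-rt).ravel(),(proj("side",pose(p)([R[1],R[2],R[0]]))-rs).ravel()]
b=least_squares(f,[560,290,0],x_scale=[1,1,.01],loss="soft_l1"); print("basket",b.x,b.fun)
B=pose(b.x); print("peak, left,right",B([(0,0,142),(0,50,135),(0,-50,135)]))
A,D=S.copy(),T.copy()
for nm,im in(("side",A),("top",D)): pass
def ov(nm,im,x,y,w,h,s,lines):
    t=tile(im,x,y,w,h,s)
    for L,c in lines: cv2.polylines(t,[(((proj(nm,L)-[x,y]+.5)*s)).astype(np.int32)],False,c,1)
    return t
th=np.radians(np.arange(-10,200,15)); hk=lambda dx,lean:[(0,0,0)]
hook=[(18*np.cos(t),38,145+18*np.sin(t)) for t in np.radians(np.arange(-25,198,15))]+[(-17,38,139),(3.5,38,75)]
bl=[(B(R+R[:1]),(0,255,0)),(B([(0,-72,55),(0,-68,135),(0,-12,135),(0,0,142),(0,12,135),(0,68,135),(0,72,55)]),(0,0,255))]
ol=[(o([(35,75,75),(35,-75,75),(-35,-75,75),(-35,75,75),(35,75,75)]),(0,255,0)),(o(hook),(0,0,255)),(o([(-25,33,75),(25,33,75),(25,43,75),(-25,43,75),(-25,33,75)]),(0,255,255))]
m=np.vstack([np.hstack([ov("side",S,180,245,80,60,5,bl),ov("top",T,125,160,80,60,5,bl)]),np.hstack([ov("side",S,245,150,50,38,8,ol)[:300],ov("top",T,305,165,50,38,8,ol)[:300]])])
cv2.imwrite("pics/ov.png",m)
E
python3 fit.py
```

```text
grooves z330
 [[656.02 143.69 330.  ]
 [653.33 103.34 330.  ]
 [651.31  63.71 330.  ]
 [647.94  24.09 330.  ]
 [645.93 -16.11 330.  ]
 [642.6  -56.96 330.  ]
 [639.94 -97.75 330.  ]] [40.44 39.68 39.76 40.26 40.98 40.88]
collars [[ 660.77  221.86  330.  ]
 [ 635.29 -179.19  330.  ]] 401.8581641717328
collar tri [658.48 220.29 334.96] 0.46525652268448425
collar tri [ 635.22 -179.54  328.6 ] 0.2465645794174236
tray [[ 719.88  101.02   18.  ]
 [ 707.49 -138.59   18.  ]
 [ 562.96 -129.41   18.  ]
 [ 579.13  110.15   18.  ]] [642.36 -14.21  18.  ] [239.92 144.83 240.1 ]
organiser [ 498.86 -262.13   -0.02] 216.0470588235294
slot [[ 499.65 -224.14   75.  ]]
hook side [262.  170.2]
hook side [258.6 173.2]
hook side [266.2 173.2]
hook side [262.  185.2]
[[262.51 169.77]
 [258.45 173.46]
 [266.26 174.92]
 [261.28 185.19]] top [[325.77 179.64]
 [324.46 174.77]
 [324.54 186.23]
 [321.41 181.58]]
basket [471.56 277.26   0.03] [ 0.41 -0.33 -0.84 -0.07 -1.62  0.22  0.21  0.61 -0.15 -1.08  0.99 -1.41
 -0.5   0.17]
peak, left,right [[471.56 277.26 142.  ]
 [469.91 327.24 135.  ]
 [473.21 227.29 135.  ]]
```

View pics/ov.png

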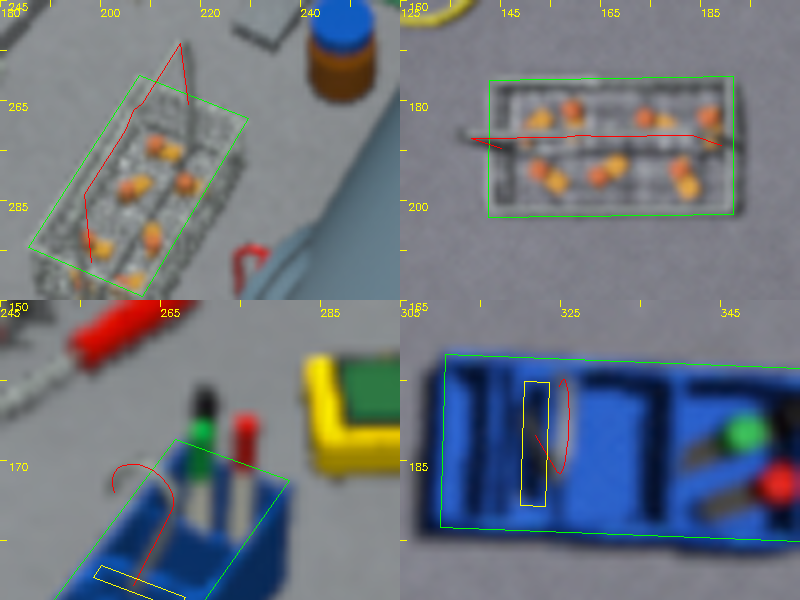

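All fits agree:
- **Rail:** axis through about (646,-16), yaw about -0.063.
- **Target groove:** at (645.9,-16.1), which is at the tray's centre in y.
- **Slot and hook:** at (499.7,-224).
- **Basket peak:** at (471.6,277).

I'll start moving now, and log joints on the way to fit a kinematic model, because the tool must tilt.

Emit:
{"name": "send_rows", "arguments": {
  "moves": [
    [[0, 0, -0.04], [0, 0, 0], 0],
    [[0, -0.02, -0.08], [0, 0, 0], 0],
    [[0, -0.03, -0.12], [0, 0, 0], 0],
    [[0, -0.03, -0.15], [0, 0, 0], 0],
    [[0, -0.03, -0.16], [0, 0, 0], 0]
  ]
}}

```text
clock: 1.12
ee_pos: [147.7, 603.8, 398.0]
ee_rot: [0.376, 3.118, 0.015]
contact_force: [0.2, 0.7, 0.7]
width: 85.1
finger_force: 0.0
```

```bash
cat > log.py <<'E'
from plant import manip
import json,numpy as np
s=manip.state(); np.set_printoptions(precision=3,suppress=True)
print(s["clock"],s["joints"],s["ee_pos"],s["ee_rot"],s["contact_force"],s["width"])
open("log.jsonl","a").write(json.dumps([list(map(float,s[k])) for k in("joints","ee_pos","ee_rot")])+"\n")
E
cat > log.jsonl <<'E'
[[-1.3972,0.5372,-0.0045,1.5389,0.0026,1.0673,-0.0712],[154.2372,630.7507,230.3746],[-0.3757,-3.1189,0.0029]]
E
python3 log.py; python3 - <<'E'
from h import *
im=np.load("T0.npy");h=cv2.cvtColor(im,cv2.COLOR_BGR2HSV);m=((h[...,1]>130)&((h[...,0]<6)|(h[...,0]>174))).astype(np.uint8);m[:,:120]=0;m[:215]=0
ys,xs=np.where(m[:,:190]);q=np.array([xs.min(),xs.max(),ys.min(),ys.max()]);print(q)
for c in((xs.min(),ys.min()),(xs.max(),ys.max())):print(atz("top",c,55),atz("top",c,135))
E
```

```text
1.1167 [-1.405  0.363  0.002  1.403 -0.001  1.366 -0.072] [147.659 603.754 397.959] [0.376 3.118 0.015] [0.21  0.688 0.711] 85.0773094166786
[136 168 221 273]
[365.12653542 373.89980299  55.        ] [365.43209027 349.72630855 135.        ]
[200.29186635 263.80876823  55.        ] [210.3770658  246.16697734 135.        ]
```

Emit:
{"name": "send_rows", "arguments": {
  "moves": [
    [[-0.03, -0.024, 0], [0.06, 0, 0], 0],
    [[-0.06, -0.048, 0], [0.12, 0, 0], 0],
    [[-0.09, -0.072, 0], [0.18, 0, 0], 0],
    [[-0.12, -0.096, 0], [0.24, 0, 0], 0],
    [[-0.15, -0.12, 0], [0.3, 0, 0], 0]
  ]
}}

```text
clock: 1.53
ee_pos: [265.4, 448.6, 391.4]
ee_rot: [-0.367, -3.048, 0.464]
contact_force: [0.5, 0.7, -0.0]
width: 84.9
finger_force: 0.0
```

```bash
python3 log.py
```

```text
1.5333 [-1.211  0.37   0.077  1.446  0.03   1.624  0.193] [265.386 448.642 391.399] [-0.367 -3.048  0.464] [ 0.505  0.701 -0.021] 84.88825238407155
```

Emit:
{"name": "send_rows", "arguments": {
  "moves": [
    [[-0.03, -0.024, 0.01], [-0.06, 0.08, 0], 0],
    [[-0.06, -0.048, 0.02], [-0.12, 0.16, 0], 0],
    [[-0.09, -0.072, 0.02], [-0.18, 0.24, 0], 0],
    [[-0.12, -0.096, 0.03], [-0.24, 0.32, 0], 0],
    [[-0.15, -0.12, 0.03], [-0.3, 0.4, 0], 0]
  ]
}}

```text
clock: 1.95
ee_pos: [381.6, 292.4, 398.1]
ee_rot: [-0.412, -2.717, -0.078]
contact_force: [1.8, 0.8, -0.6]
width: 85.2
finger_force: 0.0
```

```bash
python3 log.py
```

```text
1.95 [-0.711  0.274  0.208  1.593 -0.335  1.568  0.817] [381.573 292.355 398.055] [-0.412 -2.717 -0.078] [ 1.779  0.764 -0.591] 85.24568680219755
```

Emit:
{"name": "send_rows", "arguments": {
  "moves": [
    [[-0.02, -0.03, 0], [0, -0.1, 0.1], 0],
    [[-0.04, -0.06, 0], [0, -0.2, 0.2], 0],
    [[-0.06, -0.09, 0], [0, -0.3, 0.2], 0],
    [[-0.08, -0.12, 0], [0, -0.4, 0.2], 0],
    [[-0.1, -0.15, 0], [0, -0.5, 0.2], 0]
  ]
}}

```text
clock: 2.37
ee_pos: [425.6, 122.3, 361.0]
ee_rot: [0.739, 2.943, -0.093]
contact_force: [-0.4, -0.6, -0.5]
width: 85.5
finger_force: 0.0
```

```bash
python3 log.py
```

```text
2.3667 [-0.745 -0.003  0.276  1.938  0.126  1.17   0.563] [425.608 122.296 360.981] [ 0.739  2.943 -0.093] [-0.439 -0.635 -0.504] 85.50385507992954
```

```bash
cat > kin.py <<'E'
import numpy as np,json,itertools
from scipy.spatial.transform import Rotation as R
from scipy.optimize import least_squares
def fk(p,s,q):
    # p: H, b0, phi, offsets
    H,b0,ph,x1,y1,z2,x3,y3,z4,x5,y5,z6,x6,y6=p
    T=R.from_euler('z',b0);o=np.array([0,0,H]);S=[s[0],1,s[1],1,s[2],1,s[3]]
    off=[(x1,y1,0),(0,0,z2),(x3,y3,0),(0,0,z4),(x5,y5,0),(x6,y6,z6),(0,0,0)]
    for i in range(7):
        T=T*R.from_euler('zyzyzyz'[i],S[i]*q[i]); o=o+T.apply(off[i])
    return o,T*R.from_euler('z',ph)
def fkj(p,s,q):return fk(p,s,q)
def load():
    return [tuple(map(np.array,json.loads(l))) for l in open("log.jsonl")]
def res(p,s,D):
    r=[]
    for q,x,w in D:
        o,T=fk(p,s,q); r+=list(o-x)+list(300*(T.inv()*R.from_rotvec(w)).as_rotvec())
    return np.r_[r,.01*np.array(p)[[3,4,6,7,9,10,12,13]]]
def fit():
    D=load();best=None
    for s in itertools.product((1,-1),repeat=4):
        for b0 in(0,np.pi/2,np.pi,-np.pi/2):
          for ph in(0,1.57,3.14,-1.57):
            f=least_squares(res,[350,b0,ph,0,0,460,0,0,460,0,0,290,0,0],args=(s,D),x_scale=[100,.3,.3]+[100]*11,max_nfev=40)
            if best is None or f.cost<best[0]: best=(f.cost,f.x,s,f.fun)
    return best
if __name__=="__main__":
    c,p,s,r=fit();np.set_printoptions(precision=2,suppress=True);print(c,p,s);print(np.abs(r[:-8]).reshape(-1,6).max(0))
    json.dump([list(p),list(s)],open("kin.json","w"))
E
python3 kin.py
```

```text
0.050828783170091624 [348.59  -0.     1.57   0.02 -24.29 504.32   0.03 -20.23 446.11   0.01
  -0.19 335.48   0.02  -0.19] (-1, -1, -1, -1)
[0.02 0.   0.01 0.02 0.01 0.02]
```

```bash
cat > ik.py <<'E'
from kin import *
P,SG=json.load(open("kin.json"))
lo=np.array([-2.7,-.37,-1.27,.24,-1.31,.19,-2.76]);hi=np.array([2.7,2.16,1.26,2.4,4.45,1.91,2.76])
def rot(az,pitch,roll):
    """tool z = direction az, pitch below horizontal; roll 0: tool y horizontal"""
    z=np.array([np.cos(az)*np.cos(pitch),np.sin(az)*np.cos(pitch),-np.sin(pitch)]); y=np.array([-np.sin(az),np.cos(az),0]); x=np.cross(y,z)
    return R.from_matrix(np.c_[x,y,z])*R.from_euler('z',roll)
def ik(x,Rt,seed,reg=1e-3,mid=None,mg=.06):
    def f(q):
        o,T=fk(P,SG,q);return np.r_[(o-x)/300,(T.inv()*Rt).as_rotvec(),reg*(q-(seed if mid is None else mid))]
    l,h=lo+mg,hi-mg; r=least_squares(f,np.clip(seed,l+1e-6,h-1e-6),bounds=(l,h),max_nfev=150)
    o,T=fk(P,SG,r.x); return r.x,np.linalg.norm(o-x)+300*np.linalg.norm((T.inv()*Rt).as_rotvec())
def sols(x,Rt,n=25,rng=np.random.default_rng(0)):
    out=[]
    for i in range(n):
        q,e=ik(x,Rt,rng.uniform(lo,hi),1e-4)
        if e<1.5 and not any(np.abs(q-a).max()<.25 for a in out): out.append(q)
    return out
E
cat > scan.py <<'E'
from ik import *
np.set_printoptions(precision=2,suppress=True)
def show(nm,x,Rt,n=14):
    S=sols(x,Rt,n); print(nm,len(S)); 
    for q in S[:3]: print("   ",q)
for pd in (15,25,35):
  for roll in(0,np.pi):
    p=np.radians(pd)
    for nm,w,az in(("grab",[497.7,-224.1,92],-.02),("hang",[644,-16,267],-.063)):
        Rt=rot(az,p,roll); show((nm,pd,roll),np.array(w)+10*Rt.apply([0,0,1]),Rt)
for pd in(30,45,60):
  for roll in(1.571,-1.571):
   for az in(-.0,.35):
    p=np.radians(pd)
    for nm,w,dy in(("bpick",[469.9,327.2,135],.03),("bhang",[649,33.8,183],-.063)):
        # keep bar in pad plane: closing axis perp to bar and z
        Rt=rot(dy+az,p,0); z=Rt.apply([0,0,1]); b=np.array([-np.sin(dy),np.cos(dy),0]); y=np.cross(z,b); y/=np.linalg.norm(y); y*=np.sign(roll)
        Rt=R.from_matrix(np.c_[np.cross(y,z),y,z]); show((nm,pd,roll,az),np.array(w)+19*z,Rt)
E
time python3 scan.py
```

```text
('grab', 15, 0) 0
('hang', 15, 0) 0
('grab', 15, 3.141592653589793) 0
('hang', 15, 3.141592653589793) 0
('grab', 25, 0) 0
('hang', 25, 0) 0
('grab', 25, 3.141592653589793) 0
('hang', 25, 3.141592653589793) 0
('grab', 35, 0) 0
('hang', 35, 0) 2
    [ 0.82  0.53 -1.12  2.26  2.26  0.67 -0.56]
    [-0.36  0.29  0.28  2.32  2.93  0.41 -1.53]
('grab', 35, 3.141592653589793) 0
('hang', 35, 3.141592653589793) 4
    [-0.41  0.29  0.34  2.32  2.97  0.41  1.56]
    [-0.85  0.4   0.87  2.34  3.4   0.44  1.04]
    [ 0.78  0.5  -1.07  2.26  2.28  0.64  2.54]
('bpick', 30, 1.571, -0.0) 1
    [-0.32  0.99 -0.97  2.3   2.1   1.63 -2.62]
('bhang', 30, 1.571, -0.0) 2
    [ 0.71  1.02 -1.21  2.29  2.51  1.2  -2.07]
    [ 0.34  0.68 -0.69  2.3   2.58  0.96 -2.56]
('bpick', 30, 1.571, 0.35) 0
('bhang', 30, 1.571, 0.35) 4
    [-0.5   0.68  0.61  2.34  3.65  0.99  2.46]
    [ 0.69  0.74 -0.82  2.28  3.1   0.67 -2.7 ]
    [ 0.95  1.03 -1.21  2.27  2.76  0.72 -2.08]
('bpick', 30, -1.571, -0.0) 3
    [-0.89  0.71 -0.29  2.32  1.97  1.16  0.22]
    [-1.17  0.69  0.03  2.34  1.97  0.98  0.1 ]
    [-0.4   0.91 -
[... 2238 characters left out ...]
45 -1.09]
    [-0.24  0.45  0.21  2.03 -0.92  0.25  0.76]
('bpick', 60, -1.571, -0.0) 2
    [-0.44  0.54 -0.56  2.14  1.39  0.67  1.08]
    [-0.99  0.47  0.11  2.17  1.17  0.37  1.19]
('bhang', 60, -1.571, -0.0) 3
    [ 0.52  0.61 -0.9   1.99  1.35  0.59  1.79]
    [-0.73  0.53  0.71  2.06 -1.03  0.25 -2.43]
    [ 0.17  0.47 -0.43  2.01  1.09  0.35  1.93]
('bpick', 60, -1.571, 0.35) 3
    [-0.37  0.49 -0.52  2.21  1.6   0.42  0.95]
    [-0.1   0.59 -0.85  2.19  1.63  0.61  1.01]
    [-0.71  0.44 -0.11  2.22  1.61  0.25  0.88]
('bhang', 60, -1.571, 0.35) 2
    [-0.36  0.46  0.36  2.04 -1.09  0.3  -2.23]
    [ 0.57  0.58 -0.81  1.99  1.02  0.34  2.17]
real	0m28.989s
user	0m29.489s
sys	0m0.058s
```

```bash
cat > scan2.py <<'E'
from ik import *
np.set_printoptions(precision=2,suppress=True)
for az in(0.2,.4,.6,.8):
 for pd in (10,20,30,40,48):
  out=[]
  for roll in(0,np.pi):
    p=np.radians(pd);c=[]
    for w,y in(([497.7,-224.1,92],-.02),([644,-16,267],-.063),([644,-16,302],-.063),([600,-16,302],-.063)):
        Rt=rot(y+az,p,roll); x=np.array(w)+10*Rt.apply([0,0,1])
        S=sols(x,Rt,10); c.append(len(S)); 
        if w[0]<499: ex=S[:2]
    out.append((c,ex))
  print(az,pd,out)
E
time python3 scan2.py
```

```text
0.2 10 [([2, 0, 0, 0], [array([ 1.94,  1.69, -1.09,  2.26,  3.96,  0.25, -0.46]), array([ 0.53,  1.17,  0.34,  2.32,  4.04,  1.85, -1.52])]), ([3, 0, 0, 0], [array([0.53, 1.18, 0.34, 2.32, 4.04, 1.85, 1.62]), array([0.8 , 1.1 , 0.06, 2.31, 4.14, 1.59, 1.77])])]
0.2 20 [([3, 0, 0, 0], [array([ 1.1 ,  0.96, -0.29,  2.34,  4.13,  1.08, -1.31]), array([ 1.91,  1.62, -1.21,  2.31,  2.95,  0.28,  0.4 ])]), ([1, 0, 0, 0], [array([ 1.1 ,  0.96, -0.29,  2.34,  4.13,  1.08,  1.83])])]
0.2 30 [([3, 4, 3, 0], [array([ 1.79,  1.38, -1.21,  2.32,  2.77,  0.34,  0.32]), array([ 1.33,  0.91, -0.63,  2.34,  3.98,  0.64, -1.2 ])]), ([2, 2, 4, 0], [array([ 1.33,  0.91, -0.63,  2.34,  3.98,  0.64,  1.94]), array([ 1.67,  1.19, -1.04,  2.33,  3.43,  0.35,  2.7 ])])]
0.2 40 [([3, 3, 2, 1], [array([ 0.92,  0.68, -0.26,  2.34,  4.06,  0.66, -1.59]), array([ 1.67,  1.18, -1.21,  2.31,  2.44,  0.34,  0.42])]), ([3, 2, 2, 2], [array([ 1.67,  1.18, -1.21,  2.3 ,  2.42,  0.34, -2.7 ]), array([ 0.92,  0.68, -0.26,  2.34,  4.06,  0.66,  1.56])])]
0.2 48 [([3, 1, 1, 0], [array([ 1.57,  1.02, -1.17,  2.27,  2.1 ,  0
[... 3128 characters left out ...]
.96, -1.03,  0.8 , -2.11]), array([ 1.52,  1.08, -0.86,  1.94, -0.55,  0.59, -2.49])]), ([3, 3, 2, 2], [array([ 1.31,  0.94, -0.56,  1.96, -0.96,  0.75,  0.98]), array([ 0.99,  0.86, -0.15,  1.97, -1.25,  1.01,  1.18])])]
0.8 40 [([1, 2, 0, 1], [array([ 1.08,  0.78, -0.34,  1.99, -1.05,  0.75, -2.19])]), ([3, 3, 3, 3], [array([ 1.59,  1.12, -1.07,  1.96,  0.09,  0.5 , -0.01]), array([ 0.82,  0.75, -0.01,  2.01, -1.25,  0.93,  1.09])])]
0.8 48 [([4, 2, 1, 1], [array([ 1.58,  1.12, -1.17,  1.97,  0.49,  0.54,  2.7 ]), array([ 1.28,  0.81, -0.69,  1.99, -0.53,  0.51, -2.69])]), ([1, 5, 3, 3], [array([ 0.71,  0.69,  0.05,  2.02, -1.19,  0.84,  0.97])])]
real	1m11.430s
user	1m11.861s
sys	0m0.088s
```

```bash
cat > plan.py <<'E'
from ik import *
from plant import manip
np.set_printoptions(precision=3,suppress=True)
def now():
    s=manip.state(); return s["joints"],s["ee_pos"],R.from_rotvec(s["ee_rot"])
def plan(x1,R1,pr=True,start=None,mm=35,deg=5.5):
    """straight/slerp path; prints end of each 5-row call as shift(m)/turn from call start"""
    q,x0,R0=start or now(); rv=(R0.inv()*R1).as_rotvec()
    n=int(np.ceil(max(np.linalg.norm(x1-x0)/mm,np.degrees(np.linalg.norm(rv))/deg,1)))
    xs=[x0+(x1-x0)*i/n for i in range(n+1)];Rs=[R0*R.from_rotvec(rv*i/n) for i in range(n+1)]
    worst=0;Q=[q]
    for i in range(1,n+1):
        qn,e=ik(xs[i],Rs[i],Q[-1],3e-3,mg=.02); worst=max(worst,e); Q.append(qn)
    if pr:
        print("rows",n,"worst",worst,"dq/row max",np.abs(np.diff(Q,axis=0)).max(0)); print("qend",Q[-1],"min",np.min(Q,0),"max",np.max(Q,0))
        for k in range(0,n,5):
            m=min(n,k+5); print("call",m-k,"rows:",Rs[k].inv().apply(xs[m]-xs[k])/1000,(Rs[k].inv()*Rs[m]).as_rotvec())
    return Q[-1],x1,R1
def hookgrab(d=10,dx=0,up=0,back=0,az=.55,pd=20,roll=0,gz=8):
    Rt=rot(az-.02,np.radians(pd),roll); z=Rt.apply([0,0,1])
    w=np.array([499.65,-224.14,86])+np.array([-.32*gz,0,gz]); return w+z*(d-back)+[0,0,up],Rt
def hookhang(up=0,dx=0,dy=0,d=10,az=.55,pd=20,roll=0,gz=8):
    Rt=rot(az-.063,np.radians(pd),roll); z=Rt.apply([0,0,1])
    w=np.array([645.9,-16.1,260.5])+np.array([-.32*gz+dx,dy,gz+up]); return w+z*d,Rt
E
python3 - <<'E'
from plan import *
for az in(.5,.6,.7):
  for roll in(0,np.pi):
    print("==",az,roll)
    a=plan(*hookgrab(back=80,up=50,roll=roll,az=az)); b=plan(*hookgrab(roll=roll,az=az),pr=False,start=a);print("grab",b[0],np.linalg.norm(fk(P,SG,b[0])[0]-b[1]))
    c=plan(*hookgrab(roll=roll,up=130,az=az),pr=False,start=b);d=plan(*hookhang(up=45,dx=-70,roll=roll,az=az),pr=False,start=c)
    e=plan(*hookhang(up=36,roll=roll,az=az),pr=False,start=d);f=plan(*hookhang(roll=roll,az=az),pr=False,start=e)
    for t in(c,d,e,f):print(t[0],np.linalg.norm(fk(P,SG,t[0])[0]-t[1]))
E
```

```text
== 0.5 0
rows 16 worst 93.4651606403259 dq/row max [1.251 0.333 0.971 0.088 0.796 0.212 0.971]
qend [ 2.039  1.426 -1.25   2.237  0.545  0.21   2.74 ] min [-0.745 -0.35  -1.25   1.938 -1.13   0.21   0.563] max [2.039 1.426 0.403 2.38  0.545 1.17  2.74 ]
call 5 rows: [-0.052 -0.1    0.07 ] [-0.206 -0.321 -0.244]
call 5 rows: [-0.004 -0.12   0.056] [-0.206 -0.321 -0.244]
call 5 rows: [ 0.04  -0.124  0.025] [-0.206 -0.321 -0.244]
call 1 rows: [ 0.014 -0.022 -0.004] [-0.041 -0.064 -0.049]
grab [ 1.899  1.583 -1.25   2.128  0.653  0.222  2.74 ] 2.9386929102343324
[ 1.718  1.085 -1.25   2.118  0.154  0.21   2.74 ] 59.393092265316334
[ 1.279  0.518 -1.25   2.084 -0.519  0.21   2.74 ] 43.834856888252745
[ 1.236  0.703 -1.25   1.98  -0.375  0.21   2.74 ] 31.707437084321985
[ 1.245  0.829 -1.25   1.976 -0.257  0.21   2.74 ] 34.310991268425234
== 0.5 3.141592653589793
rows 26 worst 0.011665482827783104 dq/row max [0.248 0.07  0.256 0.031 0.105 0.074 0.088]
qend [ 1.558  0.825 -0.562  2.175 -1.29   0.861  1.239] min [-0.745 -0.051 -0.562  1.938 -1.29   0.861  0.563] max [1.558 0.825 0.778 2.247 
[... 3596 characters left out ...]
x [1.059 0.788 0.721 2.14  0.126 1.512 1.48 ]
call 5 rows: [-0.037 -0.068  0.047] [-0.232  0.185  0.367]
call 5 rows: [-0.067 -0.057  0.023] [-0.232  0.185  0.367]
call 5 rows: [-0.085 -0.031 -0.002] [-0.232  0.185  0.367]
call 5 rows: [-0.088  0.004 -0.021] [-0.232  0.185  0.367]
call 4 rows: [-0.06   0.032 -0.025] [-0.185  0.148  0.293]
grab [ 1.221  0.98  -0.363  1.999 -1.29   0.966  1.291] 0.0006118475408086444
[ 1.23   0.701 -0.384  2.049 -1.259  1.056  1.061] 0.00024789776927260597
[ 1.439  0.759 -1.25   2.185 -1.29   0.377  0.798] 10.475067421795837
[ 1.305  0.878 -1.25   2.071 -1.29   0.245  0.812] 6.419864633773839
[ 1.302  0.984 -1.241  2.073 -1.29   0.21   0.907] 8.313919229788537
```

```bash
cat > scan3.py <<'E'
from plan import *
rng=np.random.default_rng(1)
for az in(.15,.25,.35,.45):
 for pd in(20,27,34):
  for roll in(0,np.pi):
    best=None
    x,Rt=hookgrab(az=az,pd=pd,roll=roll)
    for i in range(8):
        s=rng.uniform([-.3,.5,-.8,2.1,3,.4,-2.5],[1.2,1.2,.9,2.35,4.4,1.7,2.5]); q,e=ik(x,Rt,s,1e-3,mg=.04)
        if e>1: continue
        k=dict(az=az,pd=pd,roll=roll);a=(q,x,Rt);errs=[];qs=[q];mg=[]
        for t in(hookgrab(up=130,**k),hookhang(up=45,dx=-60,**k),hookhang(up=36,**k),hookhang(**k)):
            a=plan(*t,pr=False,start=a); errs.append(np.linalg.norm(fk(P,SG,a[0])[0]-a[1])); qs.append(a[0])
        b=plan(*hookgrab(back=80,up=40,**k),pr=False,start=(q,x,Rt)); eb=np.linalg.norm(fk(P,SG,b[0])[0]-b[1])
        sc=max(errs+[eb])
        if best is None or sc<best[0]: best=(sc,b[0],qs)
    print(az,pd,roll,best and best[0]); 
    if best and best[0]<2: print(best[1],*best[2],sep="\n   ")
E
time python3 scan3.py
```

```text
0.15 20 0 29.371341269093314
0.15 20 3.141592653589793 29.37134057334943
0.15 27 0 15.73329934920495
0.15 27 3.141592653589793 15.724155115458839
0.15 34 0 35.502751598555776
0.15 34 3.141592653589793 12.033199181193948
0.25 20 0 22.08119228974869
0.25 20 3.141592653589793 22.081192069564647
0.25 27 0 6.7815972092808
0.25 27 3.141592653589793 6.7815975742526575
0.25 34 0 1.9404867633897673
[ 1.844  0.82  -1.109  2.378  4.43   0.21  -1.618]
   [ 1.667  1.144 -1.081  2.297  3.217  0.233 -0.27 ]
   [ 1.697  0.697 -1.139  2.304  4.43   0.21  -1.826]
   [ 0.949  0.201 -0.935  2.347  3.432  0.287 -1.598]
   [ 0.718  0.303 -0.743  2.234  3.277  0.275 -1.429]
   [ 0.639  0.372 -0.666  2.262  3.225  0.371 -1.353]
0.25 34 3.141592653589793 1.9416496453532701
[ 1.844  0.82  -1.109  2.378  4.43   0.21   1.524]
   [ 0.919  0.743 -0.177  2.332  4.164  0.837  1.57 ]
   [0.555 0.396 0.242 2.359 4.43  0.897 1.074]
   [ 0.882  0.185 -0.861  2.349  3.487  0.296  1.477]
   [ 0.673  0.291 -0.691  2.236  3.331  0.279  1.648]
   [ 0.594  0.361 -0.613  2.265  3.27   0.375  1.731]
0.35 20 0 12.32910402898344
[... 1012 characters left out ...]
089  2.237  4.037  0.414 -2.17 ]
   [ 0.161  0.315 -0.043  2.264  3.894  0.489 -2.013]
0.35 34 3.141592653589793 0.0008648441380546029
[0.071 1.052 1.211 2.379 4.43  1.852 1.144]
   [0.013 1.18  0.994 2.322 4.16  1.766 1.133]
   [-0.109  0.888  1.24   2.332  4.415  1.662  0.945]
   [ 0.231  0.127 -0.09   2.357  4.071  0.435  0.948]
   [ 0.203  0.241 -0.089  2.237  4.037  0.414  0.972]
   [ 0.161  0.315 -0.043  2.264  3.894  0.489  1.128]
0.45 20 0 9.704078606037605
0.45 20 3.141592653589793 9.704078568921618
0.45 27 0 8.833654417385297
0.45 27 3.141592653589793 8.833654453962204
0.45 34 0 10.2279119860159
0.45 34 3.141592653589793 10.227911884006389
real	0m45.961s
user	0m46.494s
sys	0m0.032s
```

```bash
cat >> plan.py <<'E'
def jpath(qs,per=6.0,mm=36):
    """joint waypoints -> per-row poses; prints call-end shifts"""
    fine=np.vstack([np.linspace(a,b,200,endpoint=False) for a,b in zip(qs[:-1],qs[1:])]+[qs[-1]])
    out=[fine[0]];o,T=fk(P,SG,fine[0])
    for q in fine[1:]:
        o2,T2=fk(P,SG,q)
        if np.linalg.norm(o2-o)>mm or np.degrees((T.inv()*T2).magnitude())>per or np.abs(q-out[-1]).max()>.13: out.append(q);o,T=o2,T2
    out.append(fine[-1]); return out
def rows(Qs,k0=0,n=5):
    o,T=fk(P,SG,Qs[k0])
    for q in Qs[k0+1:k0+n+1]:
        a,b=fk(P,SG,q); print([list(np.round(T.inv().apply(a-o)/1000,3)),list(np.round((T.inv()*b).as_rotvec(),3))],"->",a.round())
E
python3 - <<'E'
from plan import *
D=load()
q,x,w=D[4];a=plan(D[5][1],R.from_rotvec(D[5][2]),pr=False,start=(q,x,R.from_rotvec(w)));print("pred",a[0],"act",D[5][0])
q0=now()[0]; k=dict(az=.35,pd=34,roll=np.pi)
x,Rt=hookgrab(**k); q,e=ik(x,Rt,np.array([.486,.798,.368,2.301,4.309,1.179,1.36]));print("grab",q,e)
b=plan(*hookgrab(back=60,up=15,**k),pr=False,start=(q,x,Rt)); print("pre",b[0],np.linalg.norm(fk(P,SG,b[0])[0]-b[1]))
for up in(60,100):
    c=plan(*hookgrab(back=50,up=up,**k),pr=False,start=(q,x,Rt)); print(up,c[0],np.linalg.norm(fk(P,SG,c[0])[0]-c[1]))
qe=c[0]
for mid in([0,.2,.2,1.9,2.2,.5,.6],[.2,.2,.2,1.9,2.2,.4,1.],):
    Q=jpath([q0,np.array(mid),qe]); X=np.array([fk(P,SG,q)[0] for q in Q]); print(len(Q)-1,"z min",X[:,2].min()); print(X[::4].round()); print([fk(P,SG,q)[1].apply([0,0,1]).round(1).tolist() for q in Q[::4]])
E
```

```text
Traceback (most recent call last):
IndexError: list index out of range
```

```bash
python3 - <<'E'
from plan import *
D=load();print(len(D))
q,x,w=D[-2];a=plan(D[-1][1],R.from_rotvec(D[-1][2]),pr=False,start=(q,x,R.from_rotvec(w)));print("pred",a[0],"act",D[-1][0])
q0=now()[0]; k=dict(az=.35,pd=34,roll=np.pi)
x,Rt=hookgrab(**k); q,e=ik(x,Rt,np.array([.486,.798,.368,2.301,4.309,1.179,1.36]));print("grab",q,e)
b=plan(*hookgrab(back=60,up=15,**k),pr=False,start=(q,x,Rt)); print("pre",b[0],np.linalg.norm(fk(P,SG,b[0])[0]-b[1]))
for up in(60,100):
    c=plan(*hookgrab(back=50,up=up,**k),pr=False,start=(q,x,Rt)); print(up,c[0],np.linalg.norm(fk(P,SG,c[0])[0]-c[1]))
qe=c[0]
for mid in([0,.2,.2,1.9,2.2,.5,.6],[.2,.2,.2,1.9,2.2,.4,1.],):
    Q=jpath([q0,np.array(mid),qe]); X=np.array([fk(P,SG,q)[0] for q in Q]); print(len(Q)-1,"z min",X[:,2].min()); print(X[::4].round()); print([fk(P,SG,q)[1].apply([0,0,1]).round(1).tolist() for q in Q[::4]])
E
```

```text
5
pred [-0.716 -0.002  0.248  1.937  0.126  1.17   0.563] act [-0.745 -0.003  0.276  1.938  0.126  1.17   0.563]
grab [0.486 0.798 0.368 2.301 4.309 1.18  1.364] 3.5183412397296164e-06
pre [0.29  0.813 0.775 2.361 4.43  1.445 1.262] 0.010215250257918904
60 [0.065 0.909 1.095 2.366 4.43  1.663 1.12 ] 0.009389424897032109
100 [-0.019  0.929  1.24   2.376  4.43   1.754  1.047] 6.87003338667009
44 z min 210.8108935015911
[[ 426.  122.  361.]
 [ 517.    6.  380.]
 [ 600. -113.  432.]
 [ 672. -217.  505.]
 [ 723. -283.  556.]
 [ 735. -346.  550.]
 [ 709. -416.  526.]
 [ 691. -444.  499.]
 [ 676. -430.  447.]
 [ 640. -380.  361.]
 [ 560. -305.  264.]
 [ 470. -234.  211.]]
[[0.1, -0.1, -1.0], [0.3, -0.3, -0.9], [0.5, -0.5, -0.7], [0.6, -0.6, -0.4], [0.7, -0.6, -0.2], [0.8, -0.6, -0.1], [0.8, -0.7, -0.0], [0.8, -0.6, 0.1], [0.9, -0.4, 0.1], [1.0, -0.2, -0.1], [0.9, 0.1, -0.4], [0.8, 0.3, -0.5]]
45 z min 210.8108935015911
[[ 426.  122.  361.]
 [ 519.   -5.  380.]
 [ 591. -131.  425.]
 [ 647. -255.  488.]
 [ 677. -350.  535.]
 [ 682. -420.  542.]
 [ 648. -499.  510.]
 [ 627. -534.  487.]
 [ 626. -514.  446.]
 [ 616. -446.  370.]
 [ 563. -343.  274.]
 [ 470. -234.  211.]]
[[0.1, -0.1, -1.0], [0.3, -0.3, -0.9], [0.4, -0.5, -0.7], [0.6, -0.7, -0.5], [0.6, -0.7, -0.3], [0.7, -0.7, -0.2], [0.7, -0.7, -0.2], [0.7, -0.7, -0.0], [0.8, -0.6, 0.0], [0.9, -0.3, -0.1], [0.9, -0.0, -0.3], [0.8, 0.3, -0.5]]
```

```bash
python3 - <<'E'
from plan import *
q0=now()[0]
for az in(.22,.28):
    k=dict(az=az,pd=34,roll=np.pi)
    x,Rt=hookgrab(**k); q,e=ik(x,Rt,np.array([.7,.75,.1,2.31,4.2,1.0,1.45]));print(az,"grab",q,e)
    S=(q,x,Rt)
    for b,u in((0,60),(0,85),(0,110),(-30,110),(30,40),(30,90)):
        c=plan(*hookgrab(back=b,up=u,**k),pr=False,start=S); print(b,u,c[0],np.linalg.norm(fk(P,SG,c[0])[0]-c[1]))
        if (b,u)==(0,85):
            d=c
            for t in(hookhang(up=60,dx=-70,dy=-60,**k),hookhang(up=40,dx=-50,**k),hookhang(up=38,**k),hookhang(**k)):
                d=plan(*t,pr=False,start=d); print("  hang",d[0],np.linalg.norm(fk(P,SG,d[0])[0]-d[1]))
E
```

```text
0.22 grab [ 1.071  0.766 -0.364  2.34   4.08   0.732  1.681] 0.009894176029571416
0 60 [ 1.112  0.604 -0.418  2.354  4.192  0.661  1.481] 0.0008433787155402247
0 85 [ 1.13   0.536 -0.439  2.353  4.257  0.639  1.377] 0.0009390061746381584
  hang [ 1.072  0.154 -0.877  2.326  3.983  0.302  1.056] 0.0009625005492792219
  hang [ 0.666  0.179 -0.664  2.347  3.388  0.317  1.521] 0.0044849433110332425
  hang [ 0.558  0.262 -0.58   2.245  3.297  0.289  1.624] 0.0007017005077307156
  hang [ 0.49   0.338 -0.515  2.275  3.236  0.392  1.707] 0.00044901686663648626
0 110 [ 1.146  0.469 -0.455  2.348  4.332  0.623  1.262] 0.0010329702606140453
-30 110 [ 1.098  0.53  -0.467  2.322  4.225  0.6    1.354] 0.000968065042859169
30 40 [ 1.159  0.603 -0.402  2.38   4.243  0.687  1.487] 0.00102315699827504
30 90 [ 1.179  0.462 -0.425  2.376  4.381  0.661  1.264] 0.001056395838784221
0.28 grab [0.692 0.746 0.096 2.329 4.222 1.    1.461] 1.0395109066702025e-05
0 60 [0.683 0.582 0.107 2.345 4.325 0.933 1.301] 0.0005399159277430403
0 85 [0.679 0.515 0.112 2.345 4.377 0.906 1.223] 0.000558383510661506
  hang [ 0.483  0.102 -0.216  2.335  4.245  0.433  0.813] 0.0006426487370158524
  hang [ 0.297  0.146 -0.222  2.354  3.793  0.377  1.15 ] 0.0028096514398751895
  hang [ 0.272  0.231 -0.216  2.249  3.775  0.346  1.166] 0.00017557066470332523
  hang [ 0.212  0.307 -0.152  2.279  3.647  0.44   1.306] 0.0006509881438320328
0 110 [0.613 0.453 0.19  2.345 4.43  0.914 1.133] 0.008873680901441848
-30 110 [0.644 0.501 0.089 2.318 4.353 0.865 1.184] 0.0006008333522775384
30 40 [0.721 0.588 0.131 2.368 4.365 0.967 1.325] 0.0005504590287432484
30 90 [0.561 0.473 0.31  2.38  4.43  0.996 1.174] 3.2513594870614146
```

```bash
cat > go.py <<'E'
from plan import *
import sys
qe=np.array([1.12,.50,-.45,2.335,4.28,.61,1.31])
def path():
    q0=now()[0]; m=[q0]
    if q0[4]<2.0: m.append(np.array([.3,-.05,-.1,2.15,2.2,.45,.9]))
    m.append(qe); return jpath(m)
Q=path()
X=np.array([fk(P,SG,q)[0] for q in Q])
print(len(Q)-1,"minz",X[:,2].min(),"q",now()[0])
if len(sys.argv)>1: print(X[::4].round()); print([fk(P,SG,q)[1].apply([0,0,1]).round(1).tolist() for q in Q[::4]])
n=int(sys.argv[2]) if len(sys.argv)>2 else 2
for c in range(n): print("call");rows(Q,5*c)
E
python3 go.py v 3
```

```text
39 minz 187.62107064965298 q [-0.745 -0.003  0.276  1.938  0.126  1.17   0.563]
[[ 426.  122.  361.]
 [ 503.   -8.  381.]
 [ 564. -133.  434.]
 [ 603. -224.  501.]
 [ 619. -271.  545.]
 [ 617. -291.  547.]
 [ 625. -318.  491.]
 [ 624. -327.  416.]
 [ 604. -311.  324.]
 [ 554. -263.  230.]]
[[0.1, -0.1, -1.0], [0.3, -0.3, -0.9], [0.5, -0.5, -0.7], [0.6, -0.6, -0.5], [0.8, -0.6, -0.3], [0.8, -0.5, -0.2], [0.8, -0.5, -0.2], [0.9, -0.4, -0.3], [0.9, -0.2, -0.4], [0.9, 0.0, -0.5]]
call
[[np.float64(-0.032), np.float64(-0.018), np.float64(0.003)], [np.float64(0.026), np.float64(-0.074), np.float64(-0.022)]] -> [445.  92. 362.]
[[np.float64(-0.066), np.float64(-0.038), np.float64(0.004)], [np.float64(0.058), np.float64(-0.155), np.float64(-0.049)]] -> [466.  57. 366.]
[[np.float64(-0.099), np.float64(-0.059), np.float64(0.002)], [np.float64(0.092), np.float64(-0.232), np.float64(-0.081)]] -> [485.  24. 372.]
[[np.float64(-0.131), np.float64(-0.079), np.float64(-0.002)], [np.float64(0.129), np.float64(-0.307), np.float64(-0.116)]] -> [503.  -8. 381.]
[[np.float64(-0.161), np.float64(-0.099),
[... 863 characters left out ...]
float64(-0.025), np.float64(0.008)], [np.float64(0.045), np.float64(-0.058), np.float64(-0.084)]] -> [ 595. -206.  485.]
[[np.float64(-0.023), np.float64(-0.047), np.float64(0.014)], [np.float64(0.088), np.float64(-0.111), np.float64(-0.174)]] -> [ 603. -224.  501.]
[[np.float64(-0.033), np.float64(-0.066), np.float64(0.018)], [np.float64(0.129), np.float64(-0.158), np.float64(-0.268)]] -> [ 609. -240.  515.]
[[np.float64(-0.041), np.float64(-0.082), np.float64(0.021)], [np.float64(0.166), np.float64(-0.2), np.float64(-0.367)]] -> [ 613. -253.  528.]
[[np.float64(-0.048), np.float64(-0.095), np.float64(0.023)], [np.float64(0.2), np.float64(-0.237), np.float64(-0.471)]] -> [ 617. -263.  538.]
```

Emit:
{"name": "send_rows", "arguments": {
  "moves": [
    [[-0.032, -0.018, 0.003], [0.026, -0.074, -0.022], 0],
    [[-0.066, -0.038, 0.004], [0.058, -0.155, -0.049], 0],
    [[-0.099, -0.059, 0.002], [0.092, -0.232, -0.081], 0],
    [[-0.131, -0.079, -0.002], [0.129, -0.307, -0.116], 0],
    [[-0.161, -0.099, -0.007], [0.169, -0.378, -0.155], 0]
  ]
}}

```text
clock: 2.78
ee_pos: [519.2, -39.7, 389.8]
ee_rot: [0.446, 2.646, -0.451]
contact_force: [0.9, -0.6, -0.5]
width: 85.3
finger_force: 0.0
```

Emit:
{"name": "send_rows", "arguments": {
  "moves": [
    [[-0.027, -0.026, 0.007], [0.043, -0.076, -0.05], 0],
    [[-0.054, -0.051, 0.011], [0.087, -0.148, -0.104], 0],
    [[-0.081, -0.077, 0.013], [0.137, -0.221, -0.17], 0],
    [[-0.105, -0.102, 0.013], [0.188, -0.289, -0.242], 0],
    [[-0.128, -0.124, 0.011], [0.239, -0.351, -0.319], 0]
  ]
}}

```text
clock: 3.2
ee_pos: [586.5, -185.6, 467.2]
ee_rot: [0.002, 2.332, -0.866]
contact_force: [-0.6, -1.0, -0.3]
width: 85.7
finger_force: 0.0
```

```bash
sed -i 's/list(np.round(T.inv().apply(a-o)\/1000,3))/np.round(T.inv().apply(a-o)\/1000,3).tolist()/;s/list(np.round((T.inv()\*b).as_rotvec(),3))/np.round((T.inv()*b).as_rotvec(),3).tolist()/' plan.py; python3 go.py v 3
```

```text
29 minz 187.62107064965298 q [-0.566 -0.044  0.416  2.056  1.147  0.833  0.727]
[[ 586. -186.  467.]
 [ 613. -251.  526.]
 [ 620. -282.  552.]
 [ 621. -305.  525.]
 [ 626. -325.  460.]
 [ 618. -323.  376.]
 [ 586. -294.  280.]
 [ 524. -234.  196.]]
[[0.6, -0.6, -0.6], [0.7, -0.6, -0.4], [0.8, -0.6, -0.2], [0.8, -0.5, -0.2], [0.8, -0.5, -0.3], [0.9, -0.3, -0.3], [0.9, -0.1, -0.5], [0.8, 0.1, -0.6]]
call
[[-0.012, -0.025, 0.008], [0.045, -0.058, -0.081]] -> [ 595. -207.  484.]
[[-0.023, -0.046, 0.013], [0.086, -0.109, -0.163]] -> [ 602. -224.  500.]
[[-0.033, -0.064, 0.017], [0.125, -0.154, -0.25]] -> [ 608. -239.  514.]
[[-0.041, -0.08, 0.02], [0.16, -0.195, -0.341]] -> [ 613. -251.  526.]
[[-0.047, -0.093, 0.022], [0.193, -0.231, -0.436]] -> [ 616. -261.  536.]
call
[[0.001, -0.011, 0.004], [0.025, -0.034, -0.099]] -> [ 619. -270.  544.]
[[0.002, -0.019, 0.007], [0.046, -0.065, -0.201]] -> [ 620. -276.  549.]
[[0.005, -0.024, 0.01], [0.061, -0.093, -0.306]] -> [ 620. -282.  552.]
[[0.008, -0.026, 0.012], [0.071, -0.116, -0.408]] -> [ 619. -286.  552.]
[[0.013, -0.025, 0.013], [0.077, -0.137, -0.512]] -> [ 617. -289.  550.]
call
[[0.005, 0.011, 0.009], [0.002, -0.003, -0.113]] -> [ 619. -298.  538.]
[[0.009, 0.022, 0.017], [0.003, -0.009, -0.218]] -> [ 621. -305.  525.]
[[0.012, 0.035, 0.026], [0.002, -0.02, -0.333]] -> [ 623. -312.  511.]
[[0.014, 0.05, 0.034], [0.001, -0.036, -0.445]] -> [ 624. -317.  495.]
[[0.016, 0.066, 0.041], [0.0, -0.057, -0.554]] -> [ 625. -322.  478.]
```

Emit:
{"name": "send_rows", "arguments": {
  "moves": [
    [[-0.012, -0.025, 0.008], [0.045, -0.058, -0.081], 0],
    [[-0.023, -0.046, 0.013], [0.086, -0.109, -0.163], 0],
    [[-0.033, -0.064, 0.017], [0.125, -0.154, -0.25], 0],
    [[-0.041, -0.08, 0.02], [0.16, -0.195, -0.341], 0],
    [[-0.047, -0.093, 0.022], [0.193, -0.231, -0.436], 0]
  ]
}}

```text
clock: 3.62
ee_pos: [616.2, -261.0, 535.3]
ee_rot: [-0.515, 2.054, -1.228]
contact_force: [0.4, 0.2, -0.4]
width: 85.3
finger_force: 0.0
```

Emit:
{"name": "send_rows", "arguments": {
  "moves": [
    [[0.001, -0.011, 0.004], [0.025, -0.034, -0.099], 0],
    [[0.002, -0.019, 0.007], [0.046, -0.065, -0.201], 0],
    [[0.005, -0.024, 0.01], [0.061, -0.093, -0.306], 0],
    [[0.008, -0.026, 0.012], [0.071, -0.116, -0.408], 0],
    [[0.013, -0.025, 0.013], [0.077, -0.137, -0.512], 0]
  ]
}}

```text
clock: 4.03
ee_pos: [616.1, -288.8, 547.9]
ee_rot: [-1.105, 1.807, -1.503]
contact_force: [0.2, -0.0, 0.9]
width: 85.2
finger_force: 0.0
```

```bash
python3 go.py v 4
```

```text
20 minz 187.62107064965298 q [-0.399 -0.103  0.562  2.182  2.149  0.5    0.987]
[[ 616. -289.  548.]
 [ 626. -304.  522.]
 [ 634. -312.  458.]
 [ 621. -307.  355.]
 [ 572. -274.  243.]
 [ 515. -225.  188.]]
[[0.8, -0.5, -0.2], [0.8, -0.5, -0.2], [0.9, -0.4, -0.2], [0.9, -0.3, -0.4], [0.9, -0.1, -0.5], [0.8, 0.2, -0.6]]
call
[[0.003, 0.002, 0.005], [0.016, 0.004, -0.107]] -> [ 618. -293.  545.]
[[0.004, 0.006, 0.01], [0.029, 0.004, -0.212]] -> [ 621. -297.  540.]
[[0.005, 0.013, 0.016], [0.039, 0.001, -0.328]] -> [ 623. -301.  533.]
[[0.005, 0.021, 0.023], [0.045, -0.007, -0.442]] -> [ 626. -304.  522.]
[[0.005, 0.033, 0.029], [0.048, -0.019, -0.553]] -> [ 629. -307.  510.]
call
[[-0.008, 0.011, 0.006], [0.005, -0.019, -0.107]] -> [ 631. -309.  495.]
[[-0.017, 0.025, 0.011], [0.009, -0.044, -0.21]] -> [ 633. -311.  478.]
[[-0.029, 0.041, 0.017], [0.015, -0.076, -0.32]] -> [ 634. -312.  458.]
[[-0.041, 0.059, 0.021], [0.022, -0.115, -0.424]] -> [ 633. -312.  435.]
[[-0.055, 0.079, 0.024], [0.031, -0.158, -0.521]] -> [ 631. -312.  411.]
call
[[-0.025, 0.012, 0.004], [0.02, -0.05, -0.1]] -> [ 627. -310.  383.]
[[-0.052, 0.024, 0.006], [0.045, -0.101, -0.193]] -> [ 621. -307.  355.]
[[-0.079, 0.035, 0.005], [0.078, -0.154, -0.278]] -> [ 612. -302.  327.]
[[-0.109, 0.047, 0.001], [0.121, -0.21, -0.362]] -> [ 601. -295.  298.]
[[-0.138, 0.057, -0.006], [0.173, -0.262, -0.437]] -> [ 588. -286.  270.]
call
[[-0.033, -0.007, -0.003], [0.065, -0.043, -0.078]] -> [ 572. -274.  243.]
[[-0.064, -0.015, -0.009], [0.136, -0.076, -0.15]] -> [ 554. -259.  220.]
[[-0.092, -0.026, -0.019], [0.213, -0.097, -0.217]] -> [ 535. -243.  201.]
[[-0.116, -0.038, -0.031], [0.292, -0.104, -0.282]] -> [ 515. -225.  188.]
[[-0.116, -0.038, -0.031], [0.292, -0.104, -0.282]] -> [ 515. -225.  188.]
```

```bash
python3 - <<'E'
from plan import *
for az in(.1,.16,.22,.3):
  for pd in(34,38):
    k=dict(az=az,pd=pd,roll=np.pi)
    a=now()
    print(az,pd)
    for t in((hookgrab(back=-70,up=200,**k)),hookgrab(back=-30,up=110,**k),hookgrab(back=0,up=60,**k),hookgrab(**k),hookgrab(up=85,**k),hookhang(up=60,dx=-70,dy=-60,**k),hookhang(up=40,dx=-50,**k),hookhang(up=38,**k),hookhang(**k)):
        a=plan(*t,pr=False,start=a); print("  ",a[0],np.linalg.norm(fk(P,SG,a[0])[0]-a[1]).round(2))
E
```

```text
0.1 34
   [0.228 0.336 0.41  2.342 4.207 0.758 0.966] 0.0
   [ 0.974  0.494 -0.383  2.38   3.957  0.64   1.463] 0.04
   [ 1.655  0.964 -1.162  2.38   3.07   0.358  2.74 ] 2.2
   [ 1.583  1.096 -1.033  2.376  3.199  0.476  2.74 ] 0.0
   [ 1.69   0.908 -1.219  2.38   3.015  0.312  2.74 ] 1.88
   [ 1.319  0.222 -1.25   2.344  3.037  0.243  1.909] 0.0
   [ 0.877  0.234 -1.001  2.351  2.656  0.372  2.151] 0.0
   [ 0.736  0.317 -0.883  2.249  2.555  0.375  2.283] 0.0
   [ 0.713  0.42  -0.879  2.276  2.604  0.491  2.279] 0.0
0.1 38
   [-0.151  0.408  0.861  2.332  4.329  0.849  0.775] 0.0
   [0.553 0.43  0.076 2.38  4.097 0.703 1.201] 0.04
   [ 1.368  0.659 -0.821  2.38   3.673  0.409  1.911] 0.1
   [ 1.292  0.818 -0.72   2.375  3.583  0.526  2.105] 0.0
   [ 1.475  0.638 -0.953  2.373  3.632  0.323  1.937] 0.0
   [ 1.286  0.228 -1.25   2.325  2.749  0.21   2.178] 6.73
   [ 0.999  0.257 -1.142  2.302  2.313  0.293  2.508] 0.0
   [ 0.828  0.336 -0.996  2.2    2.201  0.314  2.649] 0.0
   [ 0.826  0.454 -1.026  2.23   2.308  0.439  2.6  ] 0.0
0.16 34
   [0.207 0.357 0.468 2.323 4.299 0.82  0.93
[... 2320 characters left out ...]
.773] 0.0
   [ 0.14   0.142 -0.038  2.357  3.899  0.41   1.057] 0.0
   [ 0.13   0.226 -0.042  2.252  3.903  0.386  1.042] 0.0
   [0.084 0.305 0.009 2.281 3.769 0.477 1.185] 0.0
0.3 38
   [-0.285  0.732  1.24   2.275  4.43   1.365  0.742] 1.74
   [-0.142  0.85   1.118  2.329  4.344  1.455  0.917] 0.0
   [-0.058  0.918  1.059  2.356  4.309  1.514  1.018] 0.0
   [0.007 1.051 0.938 2.344 4.188 1.559 1.114] 0.0
   [-0.094  0.868  1.118  2.354  4.361  1.499  0.97 ] 0.0
   [ 0.424  0.091 -0.168  2.306  4.43   0.384  0.629] 2.67
   [ 0.279  0.13  -0.198  2.307  4.093  0.288  0.86 ] 0.0
   [ 0.262  0.217 -0.201  2.202  4.096  0.257  0.856] 0.0
   [ 0.164  0.286 -0.094  2.237  3.874  0.342  1.084] 0.0
```

```bash
sed -i 's/az=.55,pd=20,roll=0,gz=8/az=.27,pd=34,roll=np.pi,gz=8/' plan.py; python3 - <<'E'
from plan import *
a=plan(*hookgrab(back=-60,up=160))
for t in(hookgrab(back=-20,up=100),hookgrab(up=60),hookgrab(),hookgrab(up=85),hookhang(up=60,dx=-70,dy=-60),hookhang(up=40,dx=-50),hookhang(up=38),hookhang()):
        a=plan(*t,pr=False,start=a); print("  ",a[0],np.linalg.norm(fk(P,SG,a[0])[0]-a[1]).round(2))
E
```

```text
rows 21 worst 0.05789592903672988 dq/row max [0.404 0.042 0.38  0.046 0.221 0.059 0.122]
qend [0.542 0.43  0.144 2.29  4.377 0.824 1.055] min [-0.429 -0.103  0.036  2.182  2.149  0.489  0.344] max [0.574 0.43  0.778 2.38  4.377 0.894 1.055]
call 5 rows: [-0.016  0.081 -0.004] [ 0.091 -0.205 -0.407]
call 5 rows: [-0.047  0.068 -0.004] [ 0.091 -0.205 -0.407]
call 5 rows: [-0.071  0.043  0.003] [ 0.091 -0.205 -0.407]
call 5 rows: [-0.08   0.013  0.017] [ 0.091 -0.205 -0.407]
call 1 rows: [-0.015 -0.003  0.007] [ 0.018 -0.041 -0.081]
   [0.595 0.512 0.163 2.336 4.339 0.909 1.197] 0.0
   [0.627 0.586 0.17  2.354 4.307 0.964 1.294] 0.0
   [0.638 0.752 0.154 2.337 4.205 1.038 1.448] 0.0
   [0.62  0.518 0.178 2.354 4.358 0.935 1.219] 0.0
   [ 0.576  0.105 -0.32   2.334  4.214  0.413  0.837] 0.0
   [ 0.37   0.15  -0.306  2.352  3.735  0.363  1.202] 0.0
   [ 0.334  0.235 -0.292  2.247  3.703  0.33   1.235] 0.0
   [ 0.268  0.31  -0.223  2.278  3.583  0.426  1.37 ] 0.0
```

```bash
sed -i 's/^qe=.*/qe=np.array([.542,.43,.144,2.29,4.377,.824,1.055])/' go.py; python3 go.py v 4
```

```text
20 minz 214.74718902703736 q [-0.399 -0.103  0.562  2.182  2.149  0.5    0.987]
[[ 616. -289.  548.]
 [ 629. -311.  545.]
 [ 647. -312.  509.]
 [ 653. -294.  428.]
 [ 619. -256.  310.]
 [ 553. -210.  215.]]
[[0.8, -0.5, -0.2], [0.8, -0.5, -0.1], [0.9, -0.4, -0.1], [0.9, -0.3, -0.2], [0.9, -0.0, -0.4], [0.8, 0.2, -0.6]]
call
[[0.006, -0.002, 0.006], [0.028, 0.01, -0.107]] -> [ 619. -297.  549.]
[[0.009, -0.003, 0.012], [0.053, 0.017, -0.214]] -> [ 622. -303.  549.]
[[0.012, -0.003, 0.017], [0.075, 0.019, -0.32]] -> [ 625. -308.  548.]
[[0.012, -0.001, 0.023], [0.096, 0.017, -0.424]] -> [ 629. -311.  545.]
[[0.011, 0.003, 0.029], [0.116, 0.01, -0.538]] -> [ 634. -314.  540.]
call
[[-0.006, 0.005, 0.005], [0.022, -0.014, -0.111]] -> [ 638. -315.  532.]
[[-0.014, 0.011, 0.01], [0.044, -0.034, -0.218]] -> [ 643. -314.  521.]
[[-0.024, 0.019, 0.015], [0.066, -0.06, -0.322]] -> [ 647. -312.  509.]
[[-0.036, 0.029, 0.018], [0.089, -0.092, -0.422]] -> [ 650. -310.  493.]
[[-0.05, 0.041, 0.02], [0.112, -0.13, -0.518]] -> [ 653. -306.  475.]
call
[[-0.022, 0.005, 0.002], [0.033, -0.045, -0.099]] -> [ 654. -300.  453.]
[[-0.048, 0.01, 0.003], [0.069, -0.095, -0.191]] -> [ 653. -294.  428.]
[[-0.075, 0.017, 0.001], [0.11, -0.15, -0.277]] -> [ 649. -286.  401.]
[[-0.104, 0.024, -0.004], [0.155, -0.208, -0.356]] -> [ 643. -278.  372.]
[[-0.135, 0.032, -0.011], [0.204, -0.269, -0.427]] -> [ 633. -268.  343.]
call
[[-0.037, -0.008, -0.002], [0.064, -0.062, -0.071]] -> [ 619. -256.  310.]
[[-0.074, -0.016, -0.009], [0.134, -0.124, -0.134]] -> [ 602. -242.  278.]
[[-0.109, -0.025, -0.018], [0.203, -0.178, -0.185]] -> [ 582. -229.  249.]
[[-0.144, -0.034, -0.031], [0.278, -0.23, -0.23]] -> [ 560. -214.  222.]
[[-0.154, -0.037, -0.035], [0.3, -0.244, -0.241]] -> [ 553. -210.  215.]
```

Emit:
{"name": "send_rows", "arguments": {
  "moves": [
    [[0.006, -0.002, 0.006], [0.028, 0.01, -0.107], 0.3],
    [[0.009, -0.003, 0.012], [0.053, 0.017, -0.214], 0.5],
    [[0.012, -0.003, 0.017], [0.075, 0.019, -0.32], 0.5],
    [[0.012, -0.001, 0.023], [0.096, 0.017, -0.424], 0.5],
    [[0.011, 0.003, 0.029], [0.116, 0.01, -0.538], 0.5]
  ]
}}

```text
clock: 4.45
ee_pos: [633.6, -312.8, 539.2]
ee_rot: [-1.609, 1.468, -1.883]
contact_force: [0.4, 0.4, 0.2]
width: 42.7
finger_force: 0.0
```

```bash
python3 log.py; python3 - <<'E'
from plan import *
q0=now()[0]; qe=np.array([.542,.43,.144,2.29,4.377,.824,1.055])
for mid in([.25,-.2,.35,2.36,3.5,.55,.8],[.35,-.1,.3,2.36,3.9,.75,.75],[.45,-.15,.25,2.36,3.6,.55,.8]):
    Q=jpath([q0,np.array(mid),qe]);X=np.array([fk(P,SG,q)[0] for q in Q]);print(len(Q)-1,X[::2].round().tolist())
for c in range(3): print("call");rows(Q,5*c)
E
```

```text
4.45 [-0.35   0.015  0.636  2.215  2.667  0.577  0.997] [ 633.611 -312.842  539.155] [-1.609  1.468 -1.883] [0.376 0.439 0.246] 42.722613317751346
18 [[634.0, -313.0, 539.0], [597.0, -333.0, 554.0], [556.0, -341.0, 565.0], [514.0, -339.0, 568.0], [535.0, -326.0, 525.0], [559.0, -309.0, 465.0], [574.0, -287.0, 395.0], [576.0, -262.0, 326.0], [566.0, -232.0, 259.0], [553.0, -210.0, 215.0]]
19 [[634.0, -313.0, 539.0], [617.0, -323.0, 556.0], [599.0, -321.0, 565.0], [579.0, -308.0, 564.0], [555.0, -288.0, 552.0], [552.0, -269.0, 505.0], [568.0, -259.0, 434.0], [573.0, -246.0, 360.0], [568.0, -231.0, 288.0], [554.0, -211.0, 218.0]]
18 [[634.0, -313.0, 539.0], [597.0, -343.0, 546.0], [556.0, -362.0, 548.0], [513.0, -371.0, 543.0], [503.0, -365.0, 513.0], [533.0, -343.0, 457.0], [555.0, -314.0, 392.0], [565.0, -280.0, 327.0], [563.0, -242.0, 262.0], [553.0, -210.0, 215.0]]
call
[[0.021, 0.011, -0.007], [0.019, -0.001, -0.063]] -> [ 616. -329.  543.]
[[0.039, 0.022, -0.017], [0.036, -0.004, -0.128]] -> [ 597. -343.  546.]
[[0.055, 0.034, -0.029], [0.05, -0.008, -0.196]] -> [ 577. -354.  548.
[... 186 characters left out ...]
0.015, -0.076]] -> [ 513. -371.  543.]
[[0.003, 0.028, -0.036], [0.001, -0.034, -0.154]] -> [ 490. -373.  537.]
[[-0.023, 0.031, -0.026], [0.023, -0.086, -0.245]] -> [ 503. -365.  513.]
[[-0.054, 0.032, -0.014], [0.053, -0.144, -0.329]] -> [ 519. -354.  486.]
[[-0.086, 0.034, -0.004], [0.089, -0.204, -0.407]] -> [ 533. -343.  457.]
call
[[-0.032, -0.01, 0.015], [0.047, -0.058, -0.08]] -> [ 545. -329.  425.]
[[-0.066, -0.02, 0.028], [0.101, -0.117, -0.154]] -> [ 555. -314.  392.]
[[-0.1, -0.03, 0.037], [0.157, -0.171, -0.219]] -> [ 561. -298.  360.]
[[-0.136, -0.04, 0.043], [0.219, -0.224, -0.279]] -> [ 565. -280.  327.]
[[-0.172, -0.05, 0.046], [0.286, -0.275, -0.334]] -> [ 565. -262.  295.]
```

Emit:
{"name": "send_rows", "arguments": {
  "moves": [
    [[0.021, 0.011, -0.007], [0.019, -0.001, -0.063], 0.5],
    [[0.039, 0.022, -0.017], [0.036, -0.004, -0.128], 0.5],
    [[0.055, 0.034, -0.029], [0.05, -0.008, -0.196], 0.5],
    [[0.068, 0.045, -0.042], [0.06, -0.015, -0.267], 0.5],
    [[0.079, 0.057, -0.057], [0.066, -0.025, -0.341], 0.5]
  ]
}}

```text
clock: 4.87
ee_pos: [533.5, -368.0, 546.2]
ee_rot: [-1.942, 1.169, -2.05]
contact_force: [-0.0, -0.5, 0.5]
width: 42.6
finger_force: 0.0
```

Emit:
{"name": "send_rows", "arguments": {
  "moves": [
    [[0.003, 0.014, -0.017], [0.003, -0.015, -0.076], 0.5],
    [[0.003, 0.028, -0.036], [0.001, -0.034, -0.154], 0.5],
    [[-0.023, 0.031, -0.026], [0.023, -0.086, -0.245], 0.5],
    [[-0.054, 0.032, -0.014], [0.053, -0.144, -0.329], 0.5],
    [[-0.086, 0.034, -0.004], [0.089, -0.204, -0.407], 0.5]
  ]
}}

```text
clock: 5.28
ee_pos: [532.3, -342.9, 457.9]
ee_rot: [2.35, -0.65, 1.9]
contact_force: [1.6, -0.2, -0.4]
width: 42.4
finger_force: 0.0
```

```bash
python3 log.py; python3 - <<'E'
from plan import *
q0=now()[0]; qe=np.array([.542,.43,.144,2.29,4.377,.824,1.055])
Q=jpath([q0,qe]);X=np.array([fk(P,SG,q)[0] for q in Q]);print(len(Q)-1,X[::2].round().tolist())
for c in range(2): print("call");rows(Q,5*c)
plan(*hookgrab(back=-60,up=160))
E
```

```text
5.2833 [-0.382 -0.057  1.088  2.371  3.831  0.603  0.899] [ 532.341 -342.854  457.929] [ 2.35 -0.65  1.9 ] [ 1.592 -0.152 -0.391] 42.398595089653526
9 [[532.0, -343.0, 458.0], [552.0, -317.0, 427.0], [566.0, -289.0, 367.0], [567.0, -260.0, 300.0], [558.0, -225.0, 235.0]]
call
[[-0.013, -0.013, 0.008], [0.027, -0.032, -0.098]] -> [ 542. -330.  446.]
[[-0.034, -0.024, 0.018], [0.061, -0.074, -0.19]] -> [ 552. -317.  427.]
[[-0.062, -0.033, 0.028], [0.101, -0.125, -0.273]] -> [ 560. -303.  400.]
[[-0.096, -0.041, 0.037], [0.151, -0.182, -0.344]] -> [ 566. -289.  367.]
[[-0.132, -0.047, 0.043], [0.206, -0.238, -0.395]] -> [ 568. -275.  333.]
call
[[-0.029, -0.017, 0.013], [0.064, -0.042, -0.037]] -> [ 567. -260.  300.]
[[-0.06, -0.036, 0.025], [0.138, -0.078, -0.063]] -> [ 564. -244.  267.]
[[-0.089, -0.057, 0.032], [0.22, -0.103, -0.076]] -> [ 558. -225.  235.]
[[-0.109, -0.073, 0.036], [0.284, -0.112, -0.079]] -> [ 553. -210.  215.]
rows 8 worst 0.0450649732470943 dq/row max [0.231 0.112 0.215 0.022 0.148 0.127 0.098]
qend [0.124 0.517 0.658 2.311 4.357 1.062 0.984] min [-0.382 -0.057  0.658  2.311  3.831  0.603  0.801] max [0.125 0.517 1.088 2.38  4.357 1.062 0.984]
call 5 rows: [-0.165 -0.047  0.024] [ 0.297 -0.248 -0.282]
call 3 rows: [-0.081 -0.044  0.048] [ 0.178 -0.149 -0.169]
```

Emit:
{"name": "send_rows", "arguments": {
  "moves": [
    [[-0.013, -0.013, 0.008], [0.027, -0.032, -0.098], 0.5],
    [[-0.034, -0.024, 0.018], [0.061, -0.074, -0.19], 0.5],
    [[-0.062, -0.033, 0.028], [0.101, -0.125, -0.273], 0.5],
    [[-0.096, -0.041, 0.037], [0.151, -0.182, -0.344], 0.5],
    [[-0.132, -0.047, 0.043], [0.206, -0.238, -0.395], 0.5]
  ]
}}

```text
clock: 5.7
ee_pos: [569.6, -272.7, 331.2]
ee_rot: [2.611, 0.021, 1.594]
contact_force: [-0.5, 0.2, 0.6]
width: 43.1
finger_force: 0.0
```

Emit:
{"name": "send_rows", "arguments": {
  "moves": [
    [[-0.029, -0.017, 0.013], [0.064, -0.042, -0.037], 0.5],
    [[-0.06, -0.036, 0.025], [0.138, -0.078, -0.063], 0.5],
    [[-0.089, -0.057, 0.032], [0.22, -0.103, -0.076], 0.5],
    [[-0.109, -0.073, 0.036], [0.284, -0.112, -0.079], 0.5],
    [[-0.109, -0.073, 0.036], [0.284, -0.112, -0.079], 0.5]
  ]
}}

```text
clock: 6.12
ee_pos: [552.2, -208.3, 209.4]
ee_rot: [-2.657, -0.33, -1.399]
contact_force: [-0.7, -0.3, -0.6]
width: 42.6
finger_force: 0.0
```

```bash
python3 log.py; python3 - <<'E'
from plan import *
a=plan(*hookgrab(up=100))
a=plan(*hookgrab(up=0),start=a)
for t in(hookgrab(up=85),hookhang(up=60,dx=-70,dy=-60),hookhang(up=40,dx=-50),hookhang(up=38),hookhang()):
        a=plan(*t,pr=False,start=a); print("  ",a[0],np.linalg.norm(fk(P,SG,a[0])[0]-a[1]).round(2))
# show planned tool with hook in current images
from h import *
S=avg("side",5);T=avg("top",5);np.save("S1.npy",S);np.save("T1.npy",T)
cv2.imwrite("pics/v5.png",np.hstack([tile(S,225,130,80,100,5),tile(T,290,130,80,100,5)]))
E
```

```text
6.1167 [-0.034  0.618  0.872  2.32   4.338  1.203  0.941] [ 552.215 -208.319  209.386] [-2.657 -0.33  -1.399] [-0.665 -0.316 -0.634] 42.5805305018538
rows 2 worst 0.0010093590314782543 dq/row max [0.059 0.028 0.005 0.031 0.01  0.055 0.064]
qend [0.079 0.67  0.863 2.379 4.354 1.312 1.068] min [-0.034  0.618  0.863  2.32   4.338  1.203  0.941] max [0.079 0.67  0.872 2.379 4.354 1.312 1.068]
call 2 rows: [-0.045  0.002 -0.029] [-0.003  0.008 -0.004]
rows 3 worst 0.0014966095676962224 dq/row max [0.041 0.093 0.056 0.013 0.069 0.05  0.071]
qend [0.186 0.94  0.702 2.36  4.161 1.445 1.259] min [0.079 0.67  0.702 2.36  4.161 1.312 1.068] max [0.186 0.94  0.863 2.379 4.354 1.445 1.259]
call 3 rows: [-0.083 -0.     0.056] [0. 0. 0.]
   [0.097 0.713 0.839 2.38  4.322 1.336 1.101] 0.0
   [ 0.576  0.105 -0.32   2.334  4.214  0.413  0.837] 0.0
   [ 0.37   0.15  -0.306  2.352  3.735  0.363  1.202] 0.0
   [ 0.334  0.235 -0.292  2.247  3.703  0.33   1.235] 0.0
   [ 0.268  0.31  -0.223  2.278  3.583  0.426  1.37 ] 0.0
```

View pics/v5.png

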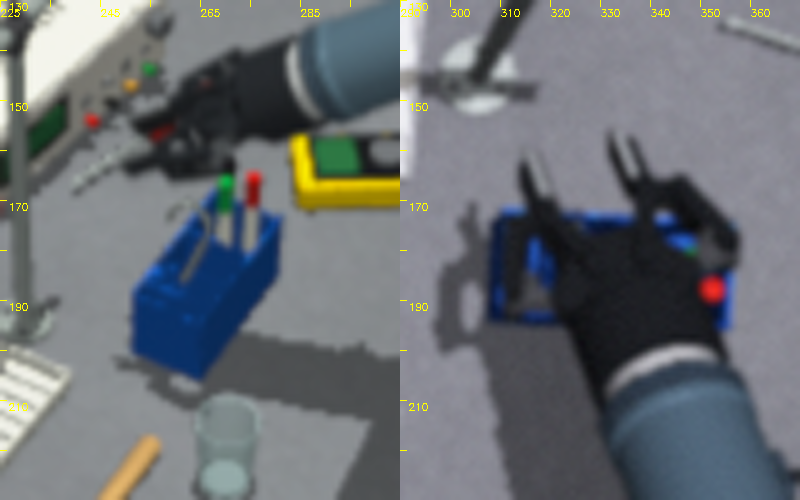

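```bash
python3 - <<'E'
from h import *
np.set_printoptions(precision=1,suppress=True)
n=lambda x,y,X,Y,s:(np.array([x,y],float)+.5)/s-.5+[X,Y]
print("green",tri(n(152,78,240,150,5),n(770-530,105,300,160,5)),"red",tri(n(178,80,240,150,5),n(790-530,138,300,160,5)))
# finger tips in v5 predicted
from plan import *
q,x,Rt=now();print(proj("top",[x,x+Rt.apply([0,35,0]),x+Rt.apply([0,-35,0]),x+Rt.apply([0,0,-90]),x+Rt.apply([0,62,-90]),x+Rt.apply([0,-62,-90])]))
xg,Rg=hookgrab()
print([ (xg+Rg.apply([0,s*62,-b])) for s in(1,-1) for b in(75,100)])
E
```

```text
green (array([ 500.4, -296.8,  132.2]), np.float64(0.49613376025479283)) red (array([ 481.1, -310.1,  127.1]), np.float64(0.32754951858936465))
[[323.445 159.051]
 [335.232 156.312]
 [311.653 161.79 ]
 [332.631 182.472]
 [354.522 177.375]
 [310.719 187.575]]
[array([ 460.217, -297.545,  130.348]), array([ 440.135, -302.672,  144.327]), array([ 429.539, -177.399,  130.348]), array([ 409.457, -182.527,  144.327])]
```

The close view shows the open fingertips at native (315,162) and (333,158), as the model predicts. The hook's curl is at side (260,171), unmoved, and the pens at top (350,185) are just clear of the knuckle. I'm narrowing the fingers and descending.

Emit:
{"name": "send_rows", "arguments": {
  "moves": [
    [[-0.02, 0.001, -0.015], [0, 0.004, 0], 0.65],
    [[-0.045, 0.002, -0.029], [-0.003, 0.008, -0.004], 0.65],
    [[-0.045, 0.002, -0.029], [-0.003, 0.008, -0.004], 0.65],
    [[-0.045, 0.002, -0.029], [-0.003, 0.008, -0.004], 0.65],
    [[-0.045, 0.002, -0.029], [-0.003, 0.008, -0.004], 0.65]
  ],
  "grip_force": 40
}}

```text
clock: 7.03
ee_pos: [507.1, -223.7, 193.4]
ee_rot: [-2.653, -0.333, -1.425]
contact_force: [-0.3, 0.3, -0.2]
width: 29.7
finger_force: 0.0
```

```bash
python3 log.py; python3 - <<'E'
from plan import *
plan(*hookgrab(up=45));plan(*hookgrab(up=0))
E
```

```text
7.0333 [0.077 0.661 0.865 2.378 4.352 1.309 1.067] [ 507.146 -223.707  193.403] [-2.653 -0.333 -1.425] [-0.298  0.285 -0.204] 29.70807607071958
rows 2 worst 0.0012843495111832903 dq/row max [0.036 0.081 0.048 0.003 0.056 0.042 0.06 ]
qend [0.144 0.821 0.771 2.376 4.243 1.39  1.182] min [0.077 0.661 0.771 2.376 4.243 1.309 1.067] max [0.144 0.821 0.865 2.379 4.352 1.39  1.182]
call 2 rows: [-0.051 -0.002  0.032] [ 0.005 -0.008  0.003]
rows 4 worst 0.001165484159158862 dq/row max [0.033 0.072 0.043 0.011 0.052 0.039 0.054]
qend [0.186 0.939 0.701 2.36  4.161 1.444 1.259] min [0.077 0.661 0.701 2.36  4.161 1.309 1.067] max [0.186 0.939 0.865 2.379 4.352 1.444 1.259]
call 4 rows: [-0.088 -0.003  0.057] [ 0.005 -0.008  0.003]
```

Emit:
{"name": "send_rows", "arguments": {
  "moves": [
    [[-0.02, -0.001, 0.013], [0, 0, 0], 0.65],
    [[-0.04, -0.001, 0.026], [0, 0, 0], 0.65],
    [[-0.06, -0.002, 0.039], [0, -0.005, 0], 0.65],
    [[-0.077, -0.003, 0.05], [0.005, -0.008, 0.003], 0.65],
    [[-0.088, -0.003, 0.057], [0.005, -0.008, 0.003], 0.65]
  ]
}}

```text
clock: 7.45
ee_pos: [505.9, -220.4, 86.7]
ee_rot: [-2.653, -0.335, -1.409]
contact_force: [-0.4, 0.3, 1.2]
width: 29.9
finger_force: 0.0
```

```bash
python3 log.py; python3 - <<'E'
from h import *
S=avg("side",4);T=avg("top",4)
cv2.imwrite("pics/v6.png",np.hstack([tile(S,225,140,80,100,5),tile(T,290,130,80,100,5)]))
E
```

```text
7.45 [0.187 0.94  0.694 2.359 4.159 1.44  1.262] [ 505.864 -220.409   86.724] [-2.653 -0.335 -1.409] [-0.424  0.257  1.238] 29.90864534733313
```

View pics/v6.png

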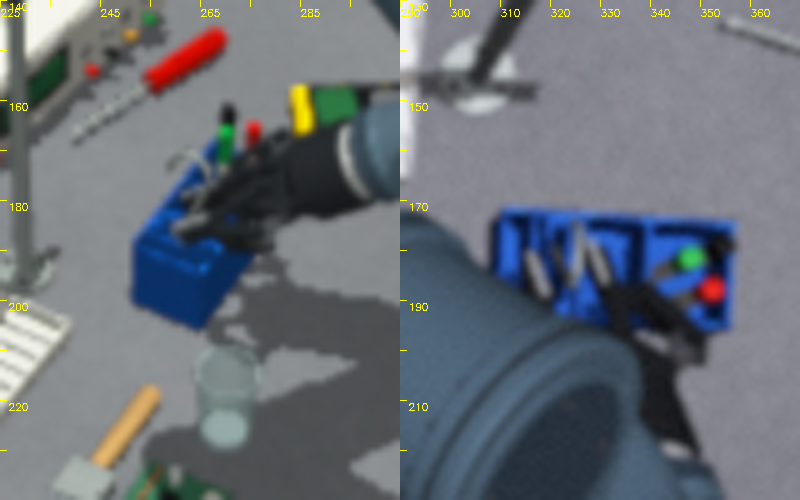

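Emit:
{"name": "send_rows", "arguments": {
  "moves": [
    [[0, 0, 0], [0, 0, 0], 0.8],
    [[0, 0, 0], [0, 0, 0], 1],
    [[0, 0, 0], [0, 0, 0], 1],
    [[0, 0, 0], [0, 0, 0], 1],
    [[0, 0, 0], [0, 0, 0], 1]
  ],
  "grip_force": 40
}}

```text
clock: 8.27
ee_pos: [505.3, -223.5, 88.8]
ee_rot: [-2.657, -0.332, -1.414]
contact_force: [0.6, -5.1, 2.4]
width: 4.7
finger_force: 39.1
```

```bash
python3 log.py; python3 - <<'E'
from plan import *
a=plan(*hookgrab(up=85))
print(manip.state()["finger_force"])
a=plan(*hookhang(up=60,dx=-80,dy=-60),start=a)
E
```

```text
8.2667 [0.189 0.936 0.698 2.36  4.159 1.44  1.262] [ 505.288 -223.458   88.8  ] [-2.657 -0.332 -1.414] [ 0.59  -5.121  2.393] 4.715698524436376
rows 3 worst 0.0012618686562214738 dq/row max [0.033 0.077 0.047 0.011 0.058 0.04  0.058]
qend [0.101 0.71  0.833 2.38  4.323 1.331 1.102] min [0.101 0.71  0.698 2.36  4.159 1.331 1.102] max [0.189 0.936 0.833 2.38  4.323 1.44  1.262]
call 3 rows: [ 0.07  -0.001 -0.047] [ 0.004 -0.     0.001]
39.104719161987305
rows 7 worst 0.09694819218292548 dq/row max [0.401 0.255 0.592 0.019 0.039 0.414 0.091]
qend [ 0.776  0.103 -0.516  2.344  4.219  0.404  0.849] min [ 0.101  0.103 -0.516  2.344  4.207  0.404  0.849] max [0.87  0.71  0.833 2.38  4.329 1.331 1.165]
call 5 rows: [ 0.129 -0.09  -0.   ] [-0.025 -0.     0.017]
call 2 rows: [ 0.051 -0.037 -0.001] [-0.01  -0.     0.007]
```

Emit:
{"name": "send_rows", "arguments": {
  "moves": [
    [[0.01, 0, -0.007], [0, 0, 0], 1],
    [[0.025, 0, -0.017], [0, 0, 0], 1],
    [[0.04, 0, -0.027], [0, 0, 0], 1],
    [[0.055, 0, -0.037], [0, 0, 0], 1],
    [[0.07, 0, -0.047], [0, 0, 0], 1]
  ]
}}

```text
clock: 8.68
ee_pos: [504.3, -221.0, 172.5]
ee_rot: [-2.655, -0.332, -1.407]
contact_force: [-0.0, -0.5, -0.2]
width: 4.1
finger_force: 39.1
```

```bash
python3 log.py; python3 - <<'E'
from plan import *
print(manip.state()["finger_force"])
x,Rt=hookhang(up=60,dx=-80,dy=-60)
for t in((hookgrab(up=95)[0]+[10,20,0]),(x+hookgrab(up=85)[0])/2):
    a=plan(t,Rt)
a=plan(x,Rt,start=a)
from h import *
S=avg("side",4);T=avg("top",4)
cv2.imwrite("pics/v7.png",np.hstack([tile(S,225,130,80,100,5),tile(T,290,120,80,100,5)]))
E
```

```text
8.6833 [0.109 0.702 0.82  2.382 4.324 1.319 1.105] [ 504.321 -221.041  172.516] [-2.655 -0.332 -1.407] [-0.014 -0.46  -0.234] 4.057755407787041
39.14966404438019
rows 1 worst 0.15110385950708283 dq/row max [0.736 0.231 0.995 0.002 0.098 0.571 0.196]
qend [ 0.845  0.471 -0.175  2.38   4.227  0.747  1.301] min [ 0.109  0.471 -0.175  2.38   4.227  0.747  1.105] max [0.845 0.702 0.82  2.382 4.324 1.319 1.301]
call 1 rows: [ 0.017 -0.016  0.006] [-0.036  0.003  0.022]
rows 4 worst 0.10039631509173075 dq/row max [0.435 0.244 0.623 0.002 0.059 0.418 0.073]
qend [ 1.08   0.328 -0.619  2.38   4.161  0.511  1.204] min [ 0.109  0.328 -0.619  2.38   4.161  0.511  1.105] max [1.08  0.702 0.82  2.382 4.324 1.319 1.21 ]
call 4 rows: [ 0.091 -0.062 -0.   ] [-0.036  0.003  0.022]
rows 4 worst 0.002884193029944448 dq/row max [0.02  0.053 0.036 0.019 0.032 0.037 0.097]
qend [ 1.011  0.131 -0.762  2.334  4.205  0.37   0.884] min [ 1.011  0.131 -0.762  2.334  4.153  0.37   0.884] max [ 1.08   0.328 -0.619  2.38   4.205  0.511  1.204]
call 4 rows: [ 0.089 -0.065 -0.002] [0. 0. 0.]
```

View pics/v7.png

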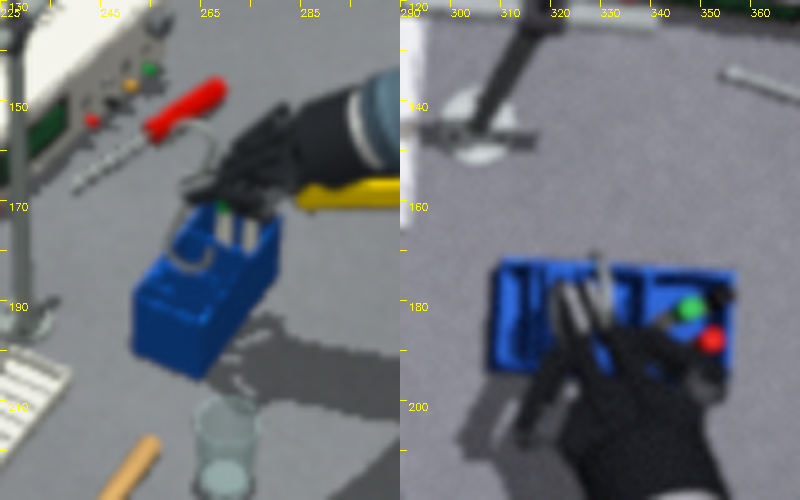

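```bash
python3 - <<'E'
from plan import *
q,x0,R0=now();x,Rt=hookhang(up=60,dx=-80,dy=-60)
for w in([60,0,30],[60,30,60],[30,0,60]):
    print(w);a=plan(x0+w,R0);a=plan(x,Rt,start=a)
E
```

```text
[60, 0, 30]
rows 2 worst 0.001120119986891879 dq/row max [0.054 0.033 0.007 0.052 0.004 0.059 0.081]
qend [0.01  0.648 0.829 2.282 4.323 1.206 0.948] min [0.01  0.648 0.818 2.282 4.319 1.206 0.948] max [0.11  0.706 0.829 2.381 4.323 1.32  1.107]
call 2 rows: [0.057 0.015 0.031] [0. 0. 0.]
rows 6 worst 0.05263320642095286 dq/row max [0.151 0.163 0.296 0.036 0.032 0.227 0.047]
qend [0.041 0.065 0.248 2.38  4.246 0.468 0.793] min [-0.25   0.065  0.248  2.282  4.246  0.468  0.793] max [0.048 0.648 0.889 2.38  4.323 1.206 0.948]
call 5 rows: [ 0.104 -0.117 -0.027] [-0.031  0.002  0.019]
call 1 rows: [ 0.02  -0.024 -0.006] [-0.006  0.     0.004]
[60, 30, 60]
rows 3 worst 0.0013410076889950342 dq/row max [0.069 0.059 0.018 0.025 0.013 0.069 0.07 ]
qend [-0.09   0.539  0.865  2.321  4.345  1.117  0.898] min [-0.09   0.539  0.818  2.321  4.321  1.117  0.898] max [0.11  0.706 0.865 2.381 4.345 1.32  1.107]
call 3 rows: [ 0.086 -0.014  0.021] [0. 0. 0.]
rows 5 worst 0.05035919110227789 dq/row max [0.155 0.151 0.278 0.028 0.037 0.214 0.036]
qend [0.041 0.065 0.248 2.38  4.247 0.468 0.793] min [-0.265  0.065  0.248  2.321  4.247  0.468  0.793] max [0.041 0.539 0.897 2.38  4.345 1.117 0.898]
call 5 rows: [ 0.096 -0.111 -0.022] [-0.037  0.003  0.023]
[30, 0, 60]
rows 2 worst 0.0016912848063372825 dq/row max [0.057 0.079 0.04  0.032 0.051 0.064 0.094]
qend [-0.003  0.553  0.894  2.323  4.419  1.192  0.922] min [-0.003  0.553  0.818  2.323  4.321  1.192  0.922] max [0.11  0.706 0.894 2.381 4.419 1.32  1.107]
call 2 rows: [ 0.066  0.007 -0.01 ] [0. 0. 0.]
rows 6 worst 0.05821488274255096 dq/row max [0.165 0.157 0.318 0.028 0.043 0.232 0.035]
qend [0.104 0.066 0.182 2.377 4.243 0.463 0.797] min [-0.184  0.066  0.182  2.323  4.243  0.463  0.797] max [0.152 0.553 0.925 2.38  4.419 1.192 0.922]
call 5 rows: [ 0.097 -0.111  0.007] [-0.031  0.002  0.019]
call 1 rows: [ 0.019 -0.023  0.001] [-0.006  0.     0.004]
```

Emit:
{"name": "send_rows", "arguments": {
  "moves": [
    [[0.02, 0.005, 0.01], [0, 0, 0], 1],
    [[0.04, 0.01, 0.02], [0, 0, 0], 1],
    [[0.057, 0.015, 0.031], [0, 0, 0], 1]
  ]
}}

```text
clock: 9.33
ee_pos: [565.1, -221.7, 201.9]
ee_rot: [-2.656, -0.331, -1.408]
contact_force: [-0.5, 0.7, -0.2]
width: 4.1
finger_force: 39.1
```

```bash
python3 log.py; python3 - <<'E'
from plan import *
x,Rt=hookhang(up=60,dx=-55,dy=-60); plan(x,Rt,mm=18)
x,Rt=hookhang(up=60,dx=-55,dy=0); plan(x,Rt,mm=18)
E
```

```text
9.3333 [0.008 0.648 0.832 2.281 4.323 1.206 0.946] [ 565.061 -221.739  201.904] [-2.656 -0.331 -1.408] [-0.481  0.653 -0.183] 4.1349347002459735
rows 11 worst 0.0012822504967452523 dq/row max [0.052 0.051 0.016 0.016 0.006 0.078 0.022]
qend [-0.528  0.134  0.863  2.355  4.29   0.552  0.716] min [-0.528  0.134  0.832  2.281  4.29   0.552  0.716] max [0.008 0.648 0.894 2.36  4.323 1.206 0.946]
call 5 rows: [ 0.062 -0.061 -0.006] [-0.016  0.001  0.01 ]
call 5 rows: [ 0.062 -0.062 -0.007] [-0.016  0.001  0.01 ]
call 1 rows: [ 0.012 -0.013 -0.002] [-0.003  0.     0.002]
rows 14 worst 0.03520449085126534 dq/row max [0.119 0.085 0.204 0.02  0.051 0.121 0.03 ]
qend [-0.144  0.075  0.239  2.369  3.942  0.365  0.961] min [-0.281  0.075  0.239  2.281  3.942  0.365  0.863] max [0.008 0.648 0.874 2.38  4.323 1.206 0.961]
call 5 rows: [ 0.052 -0.069 -0.   ] [-0.013  0.001  0.008]
call 5 rows: [ 0.051 -0.069 -0.001] [-0.013  0.001  0.008]
call 4 rows: [ 0.041 -0.056 -0.001] [-0.01   0.001  0.006]
```

Emit:
{"name": "send_rows", "arguments": {
  "moves": [
    [[0.014, -0.014, -0.001], [-0.003, 0, 0.002], 1],
    [[0.028, -0.028, -0.003], [-0.006, 0, 0.004], 1],
    [[0.042, -0.042, -0.004], [-0.01, 0, 0.006], 1],
    [[0.056, -0.056, -0.006], [-0.013, 0.001, 0.008], 1],
    [[0.068, -0.068, -0.007], [-0.018, 0.001, 0.011], 1]
  ]
}}

```text
clock: 9.75
ee_pos: [578.8, -146.7, 262.1]
ee_rot: [-2.667, -0.306, -1.415]
contact_force: [0.9, 0.2, -0.5]
width: 4.1
finger_force: 39.2
```

Emit:
{"name": "send_rows", "arguments": {
  "moves": [
    [[0.014, -0.014, -0.001], [-0.003, 0, 0.002], 1],
    [[0.028, -0.028, -0.003], [-0.006, 0, 0.004], 1],
    [[0.042, -0.042, -0.004], [-0.01, 0, 0.006], 1],
    [[0.056, -0.056, -0.006], [-0.013, 0.001, 0.008], 1],
    [[0.067, -0.067, -0.008], [-0.016, 0.001, 0.01], 1]
  ]
}}

```text
clock: 10.17
ee_pos: [593.7, -74.1, 322.4]
ee_rot: [-2.676, -0.284, -1.423]
contact_force: [0.5, -0.8, -0.8]
width: 4.4
finger_force: 39.2
```

```bash
python3 log.py; python3 - <<'E'
from plan import *
for u,dx in((60,-55),(55,-45)):
    x,Rt=hookhang(up=u,dx=dx,dy=0); a=plan(x,Rt,mm=15)
x,Rt=hookhang(up=55); a=plan(x,Rt,start=a,mm=15)
from h import *
S=avg("side",5);T=avg("top",5);np.save("S2.npy",S);np.save("T2.npy",T);q,x,w=now();np.savez("p2",x=x,r=w.as_rotvec())
E
```

```text
10.1667 [-0.554  0.134  0.894  2.361  4.296  0.561  0.717] [593.722 -74.094 322.354] [-2.676 -0.284 -1.423] [ 0.539 -0.816 -0.821] 4.392019785748294
rows 4 worst 0.04182387270371632 dq/row max [0.138 0.021 0.207 0.01  0.105 0.058 0.074]
qend [-0.387  0.072  0.498  2.38   3.978  0.383  0.923] min [-0.63   0.072  0.498  2.361  3.978  0.383  0.717] max [-0.387  0.134  0.894  2.38   4.296  0.561  0.923]
call 4 rows: [ 0.009 -0.058  0.012] [-0.003  0.     0.003]
rows 5 worst 0.0014301778268537868 dq/row max [0.032 0.004 0.01  0.005 0.055 0.025 0.029]
qend [-0.704  0.128  0.859  2.377  4.043  0.452  0.843] min [-0.704  0.126  0.859  2.361  4.043  0.452  0.717] max [-0.554  0.134  0.894  2.377  4.296  0.561  0.843]
call 5 rows: [ 0.01  -0.056  0.023] [-0.003  0.     0.003]
rows 4 worst 0.000874848955320377 dq/row max [0.014 0.029 0.009 0.024 0.018 0.013 0.031]
qend [-0.648  0.237  0.824  2.281  4.105  0.496  0.729] min [-0.704  0.128  0.824  2.281  4.043  0.452  0.729] max [-0.648  0.237  0.859  2.377  4.105  0.496  0.843]
call 4 rows: [0.025 0.009 0.037] [0. 0. 0.]
```

Emit:
{"name": "send_rows", "arguments": {
  "moves": [
    [[0.002, -0.011, 0.005], [0, 0, 0], 1],
    [[0.004, -0.022, 0.009], [0, 0, 0], 1],
    [[0.006, -0.034, 0.014], [0, 0, 0], 1],
    [[0.008, -0.045, 0.018], [0, 0, 0], 1],
    [[0.01, -0.056, 0.023], [-0.003, 0, 0.003], 1]
  ]
}}

```text
clock: 11.08
ee_pos: [606.4, -16.0, 317.5]
ee_rot: [-2.679, -0.275, -1.425]
contact_force: [0.1, -0.3, -0.3]
width: 4.7
finger_force: 39.2
```

Emit:
{"name": "send_rows", "arguments": {
  "moves": [
    [[0.005, 0.002, 0.007], [0, 0, 0], 1],
    [[0.01, 0.004, 0.015], [0, 0, 0], 1],
    [[0.015, 0.005, 0.022], [0, 0, 0], 1],
    [[0.02, 0.007, 0.03], [0, 0, 0], 1],
    [[0.025, 0.009, 0.037], [0, 0, 0], 1]
  ]
}}

```text
clock: 11.5
ee_pos: [644.1, -18.9, 307.5]
ee_rot: [-2.699, -0.271, -1.4]
contact_force: [-34.2, -5.8, -14.3]
width: 4.6
finger_force: 57.0
```

```bash
python3 log.py; cat > hk.py <<'E'
from plan import *
from h import *
def hookpts():
    u=[(18*np.cos(t),0,59+18*np.sin(t)) for t in np.radians(np.arange(-27,198,9))]+[(-17,0,53),(17,0,-53)]
    return np.array(u+[(-18*np.cos(t),0,-59-18*np.sin(t)) for t in np.radians(np.arange(198,-28,-9))][1:])
# hook in tool frame as assumed at the grasp
G=hookgrab(); tR=G[1].inv()*R.from_euler('z',-.02); tx=G[1].inv().apply(np.array([499.65,-224.14,86])-G[0])
def hookworld(x,Rt,d=(0,0,0),rv=(0,0,0)):
    H=Rt*tR*R.from_rotvec(rv); return x+Rt.apply(tx)+H.apply(np.array(d)),H
E
python3 - <<'E'
from hk import *
S=avg("side",6);T=avg("top",6);np.save("S3.npy",S);np.save("T3.npy",T)
q,x,Rt=now();np.savez("p3",x=x,r=Rt.as_rotvec());o,H=hookworld(x,Rt);print("hook origin",o,"axes",H.as_matrix().round(3).tolist())
W=o+H.apply(hookpts())
ts=[]
for n,im in(("side",S),("top",T)):
    p=proj(n,W);c=p.mean(0).round().astype(int)-[25,30]
    t=tile(im,c[0],c[1],50,60,8)
    t2=t.copy()
    cv2.polylines(t2,[((p-c+.5)*8).astype(np.int32)],False,(0,0,255),1)
    ts+= [t2]
cv2.imwrite("pics/v8.png",np.hstack(ts))
E
```

```text
11.5 [-0.638  0.24   0.817  2.293  4.106  0.487  0.732] [644.124 -18.946 307.5  ] [-2.699 -0.271 -1.4  ] [-34.2    -5.818 -14.321] 4.6309622351987185
hook origin [638.838 -20.344 304.698] axes [[0.997, 0.071, 0.021], [-0.071, 0.997, 0.008], [-0.02, -0.009, 1.0]]
```

View pics/v8.png

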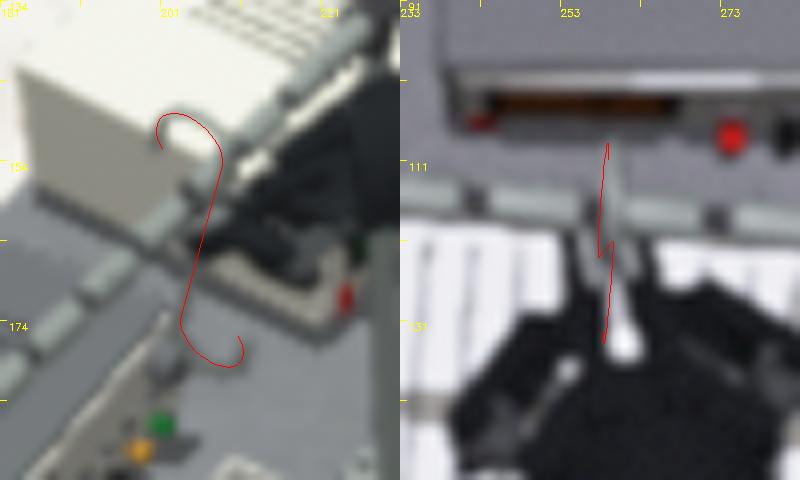

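The fingers met the bar at 34 N because my approach was too high for them. The top view shows the hook's curl at native (260,113), about 2.7 px to the -y side of the groove at (257.4,117). I'm backing off at once.

Emit:
{"name": "send_rows", "arguments": {
  "moves": [
    [[-0.008, -0.003, -0.012], [0, 0, 0], 1],
    [[-0.016, -0.006, -0.024], [0, 0, 0], 1],
    [[-0.025, -0.009, -0.037], [0, 0, 0], 1],
    [[-0.025, -0.009, -0.037], [0, 0, 0], 1]
  ]
}}

```text
clock: 12.43
ee_pos: [603.9, -16.8, 316.4]
ee_rot: [-2.68, -0.273, -1.422]
contact_force: [0.2, 0.3, -0.6]
width: 4.7
finger_force: 40.0
```

```bash
python3 log.py; python3 - <<'E'
from hk import *
S=avg("side",6);T=avg("top",6);np.save("S4.npy",S);np.save("T4.npy",T)
q,x,Rt=now();np.savez("p4",x=x,r=Rt.as_rotvec());o,H=hookworld(x,Rt);W=o+H.apply(hookpts());print("origin",o)
# match: distance-free ridge score: mean |highpass| brightness along the projected wire vs. 3 px aside, by offset search
import itertools
G0={n:cv2.GaussianBlur(cv2.cvtColor(i,cv2.COLOR_BGR2GRAY).astype(np.float32),(0,0),.7) for n,i in(("side",S),("top",T))}
B0={n:cv2.GaussianBlur(cv2.cvtColor(np.load(f),cv2.COLOR_BGR2GRAY).astype(np.float32),(0,0),.7) for n,f in(("side","S0.npy"),("top","T0.npy"))}
D={n:np.abs(G0[n]-B0[n]) for n in G0}
p=proj("top",W);c=p.min(0).astype(int)-3;e=p.max(0).astype(int)+4;print("top pred",p[::6].round(1).tolist(),c)
print(D["top"][c[1]:e[1],c[0]-3:e[0]+4].round().astype(int))
p=proj("side",W);c=p.min(0).astype(int)-2;e=p.max(0).astype(int)+3;print("side pred",p[::6].round(1).tolist(),c)
print(D["side"][c[1]:e[1],c[0]-2:e[0]+2].round().astype(int))
E
```

```text
12.4333 [-0.691  0.125  0.848  2.382  4.037  0.45   0.851] [603.943 -16.835 316.416] [-2.68  -0.273 -1.422] [ 0.176  0.347 -0.646] 4.6531798780055125
origin [600.961 -17.523 315.491]
top pred [[257.2, 124.3], [257.1, 122.7], [256.6, 127.1], [256.1, 133.7], [256.1, 136.9], [257.7, 133.4], [257.4, 138.3], [256.9, 143.7], [256.6, 145.4]] [253 119]
[[  8   8   8   8   7   7   6   4   5   6   7   7   7   7   7]
 [  8   8   8   8   8   7   3   4   5   0   6   8   8   8   8]
 [  6   6   7   8   7   4   7  24  28  11   4   8   9   9   9]
 [  5   6   6   8   7   0  19  47  51  23   1   6   6   7   9]
 [  5   6   7   9   8   1  24  57  62  29   1   6   6   6   9]
 [  5   7   8  10   8   0  22  53  59  31   3   5   6   6   9]
 [  6   7   9  10   9   2  18  45  52  29   5   4   5   6   9]
 [  6   7   9  10   9   2  16  42  46  25   4   4   5   6   9]
 [  6   7   9  10   9   2  16  40  42  19   1   5   5   6   9]
 [  6   7   9  10   8   1  17  40  39  17   1   5   6   6   8]
 [  6   6   7   5   1   7  24  44  42  23   6   2   5   6   8]
 [  6   5   2  10  23  32  45  56  49  34  21  10   2   3   
[... 3681 characters left out ...]
  28  19   6   1   0   0   0   0   0   0   1
    1]
 [  1   1   1   0   2  10  23  28  17   5   0   0   0   0   2   3   2   0
    0]
 [  1   1   1   0   1   8  21  26  17   6   1   0   0   1   6  10   8   3
    0]
 [  0   0   0   0   0   5  16  24  19  10   3   1   0   3  13  20  16   7
    1]
 [  0   0   0   1   0   3  11  19  20  16   9   4   2   7  18  26  19   7
    1]
 [  0   0   0   1   0   1   6  13  18  20  17  13  11  15  25  28  17   5
    1]
 [  1   1   0   0   0   0   2   7  13  18  22  23  22  26  29  25  13   3
    0]
 [  0   0   0   0   0   0   0   2   6  10  17  22  24  24  22  16   7   1
    0]
 [  0   0   0   0   0   0   0   0   1   3   7  10  12  11   9   5   2   0
    0]]
```

```bash
sed -i 's/w=np.array(\[645.9,-16.1,260.5\])/w=np.array([645.9,-13.3,260.5])/' plan.py; python3 - <<'E'
from plan import *
a=now()
for u,dx in((38,-40),(38,-30),(34,-8),(28,0),(4,0)):
    print("##",u,dx);x,Rt=hookhang(up=u,dx=dx); a=plan(x,Rt,start=a,mm=20)
E
```

```text
## 38 -40
rows 1 worst 0.024377686674903504 dq/row max [0.09  0.055 0.096 0.003 0.076 0.046 0.058]
qend [-0.602  0.182  0.75   2.38   3.962  0.498  0.907] min [-0.691  0.127  0.75   2.377  3.962  0.452  0.85 ] max [-0.602  0.182  0.846  2.38   4.038  0.498  0.907]
call 1 rows: [-0.011 -0.003  0.014] [ 0.002 -0.001 -0.   ]
## 38 -30
rows 1 worst 0.0005700213437037456 dq/row max [0.01  0.021 0.007 0.021 0.013 0.005 0.023]
qend [-0.592  0.204  0.743  2.359  3.975  0.503  0.885] min [-0.602  0.182  0.743  2.359  3.962  0.498  0.885] max [-0.592  0.204  0.75   2.38   3.975  0.503  0.907]
call 1 rows: [0.005 0.002 0.008] [0. 0. 0.]
## 34 -8
rows 2 worst 0.0004947990773290341 dq/row max [0.012 0.029 0.007 0.022 0.008 0.012 0.02 ]
qend [-0.568  0.26   0.729  2.314  3.989  0.525  0.846] min [-0.592  0.204  0.729  2.314  3.975  0.503  0.846] max [-0.568  0.26   0.743  2.359  3.989  0.525  0.885]
call 2 rows: [0.009 0.005 0.02 ] [0. 0. 0.]
## 28 0
rows 1 worst 0.0003327957211036491 dq/row max [0.009 0.032 0.004 0.013 0.009 0.021 0.003]
qend [-0.559  0.292  0.724  2.301  3.981  0.547  0.843] min [-0.568  0.26   0.724  2.301  3.981  0.525  0.843] max [-0.559  0.292  0.729  2.314  3.989  0.547  0.846]
call 1 rows: [-0.001  0.002  0.01 ] [0. 0. 0.]
## 4 0
rows 2 worst 0.0008725754347065391 dq/row max [0.005 0.036 0.003 0.009 0.032 0.039 0.024]
qend [-0.55   0.363  0.728  2.318  3.918  0.624  0.888] min [-0.559  0.292  0.724  2.301  3.918  0.547  0.843] max [-0.55   0.363  0.728  2.318  3.981  0.624  0.888]
call 2 rows: [-0.02  -0.     0.013] [0. 0. 0.]
```

Emit:
{"name": "send_rows", "arguments": {
  "moves": [
    [[-0.006, -0.001, 0.007], [0.001, 0, 0], 1],
    [[-0.011, -0.003, 0.014], [0.002, -0.001, 0], 1],
    [[-0.006, -0.001, 0.022], [0.002, -0.001, 0], 1],
    [[-0.006, -0.001, 0.022], [0.002, -0.001, 0], 1]
  ]
}}

```text
clock: 13.37
ee_pos: [622.3, -11.3, 300.8]
ee_rot: [-2.676, -0.279, -1.423]
contact_force: [0.7, -0.3, 0.1]
width: 4.2
finger_force: 40.0
```

```bash
python3 log.py; python3 - <<'E'
from plan import *
a=now()
for u,dx in((34,-8),(28,0)):
    print("##",u,dx);x,Rt=hookhang(up=u,dx=dx); a=plan(x,Rt,start=a,mm=60)
E
```

```text
13.3667 [-0.665  0.221  0.832  2.36   4.001  0.527  0.85 ] [622.3   -11.326 300.838] [-2.676 -0.279 -1.423] [ 0.686 -0.328  0.066] 4.212362984147789
## 34 -8
rows 1 worst 0.0009355785338035846 dq/row max [0.028 0.057 0.019 0.043 0.013 0.024 0.04 ]
qend [-0.637  0.278  0.814  2.317  4.014  0.551  0.81 ] min [-0.665  0.221  0.814  2.317  4.001  0.527  0.81 ] max [-0.637  0.278  0.832  2.36   4.014  0.551  0.85 ]
call 1 rows: [0.008 0.005 0.019] [-0.001 -0.     0.001]
## 28 0
rows 1 worst 0.0003751793069224048 dq/row max [0.012 0.034 0.006 0.013 0.009 0.023 0.005]
qend [-0.625  0.312  0.808  2.304  4.005  0.574  0.806] min [-0.637  0.278  0.808  2.304  4.005  0.551  0.806] max [-0.625  0.312  0.814  2.317  4.014  0.574  0.81 ]
call 1 rows: [-0.001  0.002  0.01 ] [0. 0. 0.]
```

Emit:
{"name": "send_rows", "arguments": {
  "moves": [
    [[0.003, 0.002, 0.006], [0, 0, 0], 1],
    [[0.005, 0.003, 0.013], [0, 0, 0], 1],
    [[0.008, 0.005, 0.019], [0, 0, 0], 1],
    [[0.008, 0.005, 0.019], [0, 0, 0], 1]
  ]
}}

```text
clock: 13.7
ee_pos: [643.2, -12.4, 297.1]
ee_rot: [-2.676, -0.279, -1.425]
contact_force: [0.4, -0.2, 0.7]
width: 4.2
finger_force: 40.0
```

```bash
python3 log.py; python3 - <<'E'
from hk import *
for u,dx in((28,0),(4,0)):
    x,Rt=hookhang(up=u,dx=dx); plan(x,Rt,mm=60)
S=avg("side",6);T=avg("top",6);np.save("S5.npy",S);np.save("T5.npy",T)
g=lambda i:cv2.GaussianBlur(cv2.cvtColor(i,cv2.COLOR_BGR2GRAY).astype(np.float32),(0,0),.7)
D=np.abs(g(T)-g(np.load("T0.npy")))
q,x,Rt=now();o,H=hookworld(x,Rt);print("up",o+H.apply([0,0,59]),proj("top",o+H.apply([[18,0,51],[0,0,77],[-18,0,59]])).round(1).tolist())
print(D[102:126,250:266].round().astype(int))
E
```

```text
13.7 [-0.637  0.278  0.816  2.318  4.016  0.554  0.811] [643.183 -12.388 297.127] [-2.676 -0.279 -1.425] [ 0.408 -0.169  0.746] 4.1507014811649325
rows 1 worst 0.0003509662389725806 dq/row max [0.011 0.034 0.007 0.014 0.01  0.02  0.006]
qend [-0.626  0.312  0.809  2.304  4.006  0.574  0.805] min [-0.637  0.278  0.809  2.304  4.006  0.554  0.805] max [-0.626  0.312  0.816  2.318  4.016  0.574  0.811]
call 1 rows: [-0.001  0.001  0.01 ] [-0.    -0.001  0.   ]
rows 1 worst 0.0019233698327848288 dq/row max [0.027 0.107 0.011 0.003 0.074 0.099 0.037]
qend [-0.61   0.386  0.805  2.32   3.942  0.653  0.848] min [-0.637  0.278  0.805  2.318  3.942  0.554  0.811] max [-0.61   0.386  0.816  2.32   4.016  0.653  0.848]
call 1 rows: [-0.02   0.001  0.024] [-0.    -0.001  0.   ]
up [635.988 -14.279 353.302] [[256.3, 112.1], [255.6, 116.4], [255.2, 125.0]]
[[  6   5   6   6   6   5   5   6   6   5   6   6   5   6   6   6]
 [  3   3   3   3   3   4   4   4   4   4   4   3   3   4   2   2]
 [  2   3   3   2   3   4   2   2   3   4   3   2   3   3   2   2]
 [  3   4   4   3   3   4   3   3   3   3   
[... 663 characters left out ...]
  12   9   9   9   9   9   9]
 [ 11  10   9  10  11  20  46  61  43  18  10  10  10  10   9  10]
 [ 10   9   9  10  11  22  52  72  52  22  11  10  10   9  10  10]
 [  9   7   5   3   4  18  47  65  47  17   7   7   8   9   9  10]
 [  8   3  11  24  25   6  19  31  14  11  19  12   0   6   8   9]
 [  6   8  40  70  74  51  30  28  46  70  78  56  20   2   9  10]
 [  3  28  67  99 107  92  78  79  95 121 134 100  40   2   9  10]
 [ 21  62  95 102 110 117 113 108 111 131 149 120  52   6   9  10]
 [ 42  99 120  94  95 122 131 119 109 117 141 128  65  13   7  10]
 [ 48 112 125  84  80 114 134 125 106 104 132 137  83  26   2  10]
 [ 44 106 120  81  75 106 126 119  98  92 122 141  99  38   2   9]]
```

```bash
python3 - <<'E'
from h import *
g=cv2.cvtColor(np.load("T0.npy"),cv2.COLOR_BGR2GRAY).astype(float)
cols=np.arange(180,305); line=lambda c:112.0+(c-196)*0.0815
prof=np.array([g[int(round(line(c)))-1:int(round(line(c)))+2,c].mean() for c in cols])
cs=[]
for k in range(7):
    c0=196.1+15.24*k; m=np.abs(cols-c0)<5; w=np.clip(np.median(prof)-15-prof[m],0,None); cs.append((cols[m]*w).sum()/w.sum())
print(np.round(cs,2)); p=np.polyfit(range(7),cs,1);print(np.round(np.polyval(p,range(7)),2))
E
```

```text
[196.04 211.21 226.58 241.81 256.83 272.06 287.6 ]
[196.02 211.26 226.5  241.73 256.97 272.21 287.44]
```

Emit:
{"name": "send_rows", "arguments": {
  "moves": [
    [[-0.001, 0, 0.01], [0, 0, 0], 1],
    [[-0.007, 0, 0.015], [0, 0, 0], 1],
    [[-0.013, 0, 0.019], [0, 0, 0], 1],
    [[-0.018, 0, 0.022], [0, 0, 0], 1],
    [[-0.018, 0, 0.022], [0, 0, 0], 1]
  ]
}}

```text
clock: 14.72
ee_pos: [648.7, -10.8, 267.6]
ee_rot: [-2.679, -0.278, -1.42]
contact_force: [0.4, -0.0, -0.9]
width: 4.3
finger_force: 40.0
```

```bash
python3 log.py; python3 - <<'E'
from hk import *
q,x,Rt=now();o,H=hookworld(x,Rt);print("up",o+H.apply([0,0,59]),Rt.inv().apply([0,0,-.001]))
E
```

```text
14.7167 [-0.617  0.378  0.81   2.325  3.945  0.646  0.847] [648.735 -10.805 267.623] [-2.679 -0.278 -1.42 ] [ 0.356 -0.017 -0.891] 4.340020008498422
up [643.338 -12.61  324.231] [-0.001  0.     0.001]
```

Emit:
{"name": "send_rows", "arguments": {
  "moves": [
    [[0, 0.0016, 0], [0, 0, 0], 1],
    [[-0.0008, 0.0016, 0.0006], [0, 0, 0], 1],
    [[-0.0016, 0.0016, 0.0011], [0, 0, 0], 1],
    [[-0.0024, 0.0016, 0.0017], [0, 0, 0], 1],
    [[-0.0024, 0.0016, 0.0017], [0, 0, 0], 1]
  ]
}}

```text
clock: 15.13
ee_pos: [650.0, -12.2, 266.6]
ee_rot: [-2.676, -0.278, -1.423]
contact_force: [0.2, 0.3, -1.0]
width: 4.1
finger_force: 40.0
```

```bash
cat > up.py <<'E'
from hk import *
s=manip.state();q,x,Rt=now();o,H=hookworld(x,Rt);print("up",o+H.apply([0,0,59]),"F",s["contact_force"],s["ft_torque"],"fin",s["finger_force"],s["width"],"rot",H.as_rotvec(),s["clock"])
E
python3 up.py
```

```text
up [644.443 -14.094 323.159] F [ 0.16   0.313 -0.954] [-0.166  0.996 -0.037] fin 40.022165179252625 4.089866106243575 rot [ 0.001 -0.    -0.063] 15.1333
```

Emit:
{"name": "send_rows", "arguments": {
  "moves": [
    [[-0.0008, 0, 0.0006], [0, 0, 0], 1],
    [[-0.0012, 0, 0.0008], [0, 0, 0], 1],
    [[-0.0012, 0, 0.0008], [0, 0, 0], 1]
  ]
}}

```text
clock: 15.38
ee_pos: [649.9, -12.2, 265.0]
ee_rot: [-2.676, -0.278, -1.423]
contact_force: [-1.3, 0.1, -1.9]
width: 4.1
finger_force: 40.0
```

```bash
python3 up.py
```

```text
up [644.401 -14.085 321.567] F [-1.285  0.115 -1.903] [-0.169  0.996 -0.026] fin 40.0221848487854 4.124690622525385 rot [ 0.001  0.    -0.063] 15.3833
```

Emit:
{"name": "send_rows", "arguments": {
  "moves": [
    [[-0.0004, 0, 0.0003], [0, 0, 0], 1],
    [[-0.0008, 0, 0.0006], [0, 0, 0], 1],
    [[-0.0008, 0, 0.0006], [0, 0, 0], 1],
    [[-0.0008, 0, 0.0006], [0, 0, 0], 1]
  ]
}}

```text
clock: 15.72
ee_pos: [650.1, -12.3, 264.1]
ee_rot: [-2.676, -0.278, -1.423]
contact_force: [-0.3, 0.9, -0.3]
width: 4.2
finger_force: 40.0
```

```bash
python3 up.py
```

```text
up [644.549 -14.133 320.723] F [-0.341  0.894 -0.305] [-0.226  0.896 -0.025] fin 40.04387855529785 4.244010348750396 rot [ 0.001 -0.    -0.063] 15.7167
```

Emit:
{"name": "send_rows", "arguments": {
  "moves": [
    [[-0.0004, 0, 0.0003], [0, 0, 0], 1],
    [[-0.0008, 0, 0.0006], [0, 0, 0], 1],
    [[-0.0008, 0, 0.0006], [0, 0, 0], 1],
    [[-0.0008, 0, 0.0006], [0, 0, 0], 1]
  ]
}}

```text
clock: 16.05
ee_pos: [650.6, -12.2, 263.8]
ee_rot: [-2.675, -0.277, -1.425]
contact_force: [-1.4, 1.6, 3.9]
width: 4.0
finger_force: 40.6
```

```bash
python3 up.py
```

```text
up [644.944 -14.09  320.381] F [-1.361  1.573  3.88 ] [-0.008  0.171  0.074] fin 40.56653559207916 4.037553703223725 rot [ 0.001 -0.001 -0.063] 16.05
```

Emit:
{"name": "send_rows", "arguments": {
  "moves": [
    [[0, 0.001, 0], [0, 0, 0], 1],
    [[0, 0.002, 0], [0, 0, 0], 1],
    [[0, 0.003, 0], [0, 0, 0], 1],
    [[0, 0.003, 0], [0, 0, 0], 1]
  ]
}}

```text
clock: 16.38
ee_pos: [651.1, -14.0, 263.7]
ee_rot: [-2.673, -0.281, -1.424]
contact_force: [-2.3, 2.2, 6.2]
width: 4.4
finger_force: 41.0
```

```bash
python3 up.py
```

```text
up [645.51  -15.947 320.269] F [-2.275  2.154  6.213] [0.126 0.033 0.548] fin 41.04822099208832 4.407119139626912 rot [ 0.002 -0.001 -0.06 ] 16.3833
```

Emit:
{"name": "send_rows", "arguments": {
  "moves": [
    [[0, -0.002, 0], [0, 0, 0], 1],
    [[0, -0.004, 0], [0, 0, 0], 1],
    [[0, -0.006, 0], [0, 0, 0], 1],
    [[0, -0.006, 0], [0, 0, 0], 1]
  ]
}}

```text
clock: 16.72
ee_pos: [650.0, -10.1, 263.8]
ee_rot: [-2.676, -0.275, -1.426]
contact_force: [0.7, -2.8, 6.0]
width: 4.5
finger_force: 40.5
```

```bash
python3 up.py
```

```text
up [644.4   -12.    320.414] F [ 0.662 -2.758  5.974] [-0.127 -0.135 -0.41 ] fin 40.51293611526489 4.475544232834905 rot [ 0.001 -0.001 -0.065] 16.7167
```

Emit:
{"name": "send_rows", "arguments": {
  "moves": [
    [[0, 0.003, 0], [0, 0, 0], 1],
    [[0.0003, 0.003, -0.0002], [0, 0, 0], 1],
    [[0.0006, 0.003, -0.0004], [0, 0, 0], 1],
    [[0.0006, 0.003, -0.0004], [0, 0, 0], 1]
  ]
}}

```text
clock: 17.05
ee_pos: [650.1, -11.9, 263.8]
ee_rot: [-2.676, -0.278, -1.423]
contact_force: [-0.9, 0.8, 4.1]
width: 4.4
finger_force: 40.5
```

```bash
python3 up.py
```

```text
up [644.542 -13.753 320.391] F [-0.853  0.757  4.146] [-0.037  0.164  0.125] fin 40.47067701816559 4.401903940858964 rot [ 0.001  0.    -0.062] 17.05
```

Emit:
{"name": "send_rows", "arguments": {
  "moves": [
    [[0.0004, 0, -0.0003], [0, 0, 0], 1],
    [[0.0004, 0, -0.0003], [0, 0, 0], 1],
    [[0.0004, 0, -0.0003], [0, 0, 0], 1]
  ],
  "grip_force": 20
}}

```text
clock: 17.3
ee_pos: [649.8, -12.0, 263.9]
ee_rot: [-2.677, -0.278, -1.422]
contact_force: [0.3, 1.4, 1.7]
width: 4.0
finger_force: 40.2
```

```bash
python3 up.py
```

```text
up [644.295 -13.837 320.51 ] F [0.332 1.419 1.651] [-0.011  0.501  0.144] fin 40.234994888305664 4.044928360125298 rot [ 0.     0.001 -0.062] 17.3
```

Emit:
{"name": "send_rows", "arguments": {
  "moves": [
    [[0, 0, 0], [0, 0, 0], 0.93],
    [[0, 0, 0], [0, 0, 0], 0.9],
    [[0, 0, 0], [0, 0, 0], 0.87],
    [[0, 0, 0], [0, 0, 0], 0.84],
    [[0, 0, 0], [0, 0, 0], 0.8]
  ]
}}

```text
clock: 17.72
ee_pos: [649.8, -12.5, 264.0]
ee_rot: [-2.677, -0.277, -1.422]
contact_force: [0.1, 0.2, -0.2]
width: 17.0
finger_force: 0.0
```

```bash
python3 up.py; python3 - <<'E'
from hk import *
S=avg("side",6);T=avg("top",6);np.save("S6.npy",S);np.save("T6.npy",T)
g=lambda i:cv2.GaussianBlur(cv2.cvtColor(i,cv2.COLOR_BGR2GRAY).astype(np.float32),(0,0),.7)
D=np.abs(g(T)-g(np.load("T0.npy")));print(D[106:122,250:266].round().astype(int))
D=np.abs(g(S)-g(np.load("S0.npy")))
H=R.from_euler('z',-.063);o=np.array([645.5,-14,260.5]);p=proj("side",o+H.apply(hookpts()));print("side pred",p[::6].round(1).tolist())
c=p.min(0).astype(int)-2;e=p.max(0).astype(int)+3;print(c);print(D[c[1]:e[1],c[0]:e[0]].round().astype(int))
E
```

```text
up [644.306 -14.319 320.549] F [ 0.057  0.231 -0.199] [-0.222  0.876 -0.018] fin 0.0 17.040012847318557 rot [ 0.     0.001 -0.063] 17.7167
[[  4   4   5   5   5   6   4   3   5   5   5   5   4   4   5   5]
 [  5   5   4   4   5   6   5   6   6   6   6   5   5   5   6   7]
 [  7   6   5   5   6   6   6   6   6   6   6   6   6   6   7   8]
 [  8   8   7   7   8   8   6   6   7   7   7   7   8   8   8   8]
 [  8   8   8   9   9   6   2   3   6   7   8   9   9   9   9   9]
 [  8   8   9   9   7   2   1   1   5   6   8   9   9  10   9  10]
 [  9   8   8   9   6   0   0   4   6   7   9   9  10  10  10  10]
 [ 10   9   9   9   5   1   6  12  11   8   9   9  10  10  10   9]
 [ 10  10  10  10   7   5  14  23  16   9   9   9   9   9   9   9]
 [ 11  11  11  11   9  12  29  40  27  12   9  10  10   9   9   9]
 [ 11  11  10  11  11  18  41  55  38  16  10  11  12  11  10  10]
 [ 10  10  10  10  11  21  46  62  45  19  11  11  12  12  11  11]
 [  5   2   3   6   9  20  42  55  38  14   7   8  10  10  10  10]
 [ 11  26  24   8   5  13  23  25   6  15  19  14   9   4   2   7]
 [ 35  69  65  28   0  
[... 1845 characters left out ...]
2   8]
 [  0   0   0   0   1   4   7   6   2   0   0   0   0   0   1]
 [  0   0   0   0   2   6   7   4   1   0   0   0   0   0   0]
 [  0   0   0   1   0   1   0   1   0   0   0   0   0   0   1]
 [  0   0   0   1   3   6   8   5   2   1   0   0   1   2   0]
 [  0   0   0   0   3   8  11  10   7   4   1   1   5  12  12]
 [  0   0   0   0   1   5   9  15  15  11   6   5  11  23  24]
 [  0   0   0   0   0   2   6  16  21  20  17  16  21  29  25]
 [  0   0   0   0   0   1   5  12  19  23  23  25  28  28  18]
 [  0   0   0   0   0   1   2   6  10  14  17  20  21  17   9]
 [  0   0   0   0   0   0   0   1   3   4   6   8   8   6   3]
 [  0   0   1   0   0   0   0   0   0   1   1   2   2   1   0]]
```

Emit:
{"name": "send_rows", "arguments": {
  "moves": [
    [[0, 0, 0], [0, 0, 0], 0.72],
    [[0, 0, 0], [0, 0, 0], 0.72],
    [[0, 0, -0.01], [0, 0, 0], 0.72],
    [[0, 0, -0.025], [0, 0, 0], 0.72],
    [[0, 0, -0.045], [0, 0, 0], 0.72]
  ]
}}

```text
clock: 18.73
ee_pos: [613.4, -19.7, 289.0]
ee_rot: [-2.678, -0.28, -1.422]
contact_force: [0.2, 1.1, 0.2]
width: 24.0
finger_force: 0.0
```

```bash
python3 up.py; cat > bk.py <<'E'
from hk import *
BP=np.array([469.9,327.2,135.]);BY=.03      # bar grasp point (handle_left) and basket yaw
def bgrasp(w,dy,p=45,az=0,sgn=-1,d=19,off=(0,0,0)):
    Rt=rot(dy+az,np.radians(p),0); z=Rt.apply([0,0,1]); b=np.array([-np.sin(dy),np.cos(dy),0]); y=np.cross(z,b); y*=sgn/np.linalg.norm(y)
    return np.array(w)+z*d+np.array(off),R.from_matrix(np.c_[np.cross(y,z),y,z])
E
python3 - <<'E'
from bk import *
a0=now()
for sgn in(-1,1):
    print("sgn",sgn)
    xt,Rt=bgrasp(BP,BY,sgn=sgn,off=(-80,0,110)); a=plan(xt,Rt,mm=30,pr=True)
    for off in((-50,0,50),(0,0,0),(0,0,150)):
        xt,Rt=bgrasp(BP,BY,sgn=sgn,off=off); a=plan(xt,Rt,start=a,pr=False); print(a[0],np.linalg.norm(fk(P,SG,a[0])[0]-a[1]).round(2))
    for off in((-90,0,30),(-30,0,30),(0,0,30),(0,0,0)):
        xt,Rt=bgrasp([648,35,183],-.063,sgn=sgn,off=off); a=plan(xt,Rt,start=a,pr=False); print("hang",a[0],np.linalg.norm(fk(P,SG,a[0])[0]-a[1]).round(2))
E
```

```text
up [607.95  -21.504 345.588] F [0.246 1.102 0.157] [-0.202  0.851 -0.004] fin 0.0 24.02258720445896 rot [-0.001  0.001 -0.062] 18.7333
sgn -1
rows 18 worst 37.36742178249026 dq/row max [0.805 0.104 0.988 0.028 0.584 0.181 0.533]
qend [-0.168  0.521 -1.24   2.285  1.511  1.225  0.827] min [-0.638  0.172 -1.25   2.285  1.511  0.368  0.827] max [1.003 0.521 0.837 2.384 3.994 1.225 2.164]
call 5 rows: [-0.034 -0.106 -0.022] [-0.073 -0.012  0.466]
call 5 rows: [-0.078 -0.078 -0.028] [-0.073 -0.012  0.466]
call 5 rows: [-0.105 -0.032 -0.031] [-0.073 -0.012  0.466]
call 3 rows: [-0.065  0.012 -0.018] [-0.044 -0.007  0.279]
[-0.226  0.676 -1.111  2.288  1.694  1.252  0.73 ] 0.0
[-0.217  0.803 -0.998  2.235  1.861  1.233  0.721] 0.0
[-0.006  0.487 -1.228  2.157  1.506  1.111  1.066] 0.0
hang [ 0.661  0.49  -1.084  2.36   2.04   0.684  1.022] 0.0
hang [ 0.607  0.562 -1.015  2.227  2.     0.666  1.138] 0.0
hang [ 0.58   0.595 -0.984  2.159  1.974  0.656  1.198] 0.0
hang [ 0.565  0.673 -0.974  2.171  2.073  0.714  1.132] 0.0
sgn 1
rows 16 worst 114.24418608749443 dq/row max [1.186 0.172 1.081 0.004 0.768 0.181 0.922]
qend [-1.957  0.685  1.062  2.38   2.435  0.21   2.74 ] min [-1.957  0.123 -1.25   2.38   2.382  0.21   0.875] max [1.026 0.685 1.062 2.384 3.994 0.579 2.74 ]
call 5 rows: [-0.038 -0.12  -0.025] [ 0.013 -0.079 -0.453]
call 5 rows: [ 0.016 -0.125 -0.022] [ 0.013 -0.079 -0.453]
call 5 rows: [ 0.068 -0.106 -0.024] [ 0.013 -0.079 -0.453]
call 1 rows: [ 0.021 -0.013 -0.006] [ 0.003 -0.016 -0.091]
[-1.862  0.721  0.961  2.38   2.426  0.21   2.74 ] 29.19
[-1.702  0.764  0.858  2.323  2.465  0.21   2.74 ] 1.78
[-1.912  0.564  1.179  2.38   2.647  0.21   2.74 ] 31.15
hang [-0.923  0.348  0.773  2.38   3.204  0.21   2.74 ] 12.49
hang [-0.8    0.422  0.679  2.299  3.25   0.255  2.693] 0.0
hang [-0.729  0.452  0.622  2.227  3.281  0.226  2.671] 0.0
hang [-0.702  0.523  0.594  2.238  3.272  0.304  2.653] 0.0
```

```bash
python3 - <<'E'
from bk import *
q0=now()[0]
xt,Rt=bgrasp(BP,BY,off=(-50,0,60))
for s in([-1.2,.5,.3,2.28,1.9,.5,.4],[-1.39,.59,.45,2.3,1.88,.44,.29],[-1.0,.5,.0,2.28,1.9,.6,.4]):
    qe,e=ik(xt,Rt,np.array(s),1e-2); print(qe,e)
    m=(q0+qe)/2;m[1]=-.05;m[3]=2.33;m[5]=.6
    Q=jpath([q0,m,qe]);X=np.array([fk(P,SG,q)[0] for q in Q]);print(len(Q)-1,X[::3].round().tolist());print([fk(P,SG,q)[1].apply([0,0,1]).round(1).tolist() for q in Q[::3]])
    a=(qe,xt,Rt)
    for t in(bgrasp(BP,BY),bgrasp(BP,BY,off=(0,0,150))): a=plan(*t,start=a,pr=False); print(a[0],np.linalg.norm(fk(P,SG,a[0])[0]-a[1]).round(2))
    for off in((-90,0,30),(-30,0,30),(0,0,30),(0,0,0)):
        a=plan(*bgrasp([648,35,183],-.063,off=off),start=a,pr=False); print("hang",a[0],np.linalg.norm(fk(P,SG,a[0])[0]-a[1]).round(2))
E
```

```text
[-1.333  0.369  0.223  2.34   1.52   0.607  0.652] 0.0832103020566563
23 [[613.0, -20.0, 289.0], [646.0, 46.0, 361.0], [657.0, 103.0, 427.0], [650.0, 152.0, 480.0], [630.0, 205.0, 481.0], [597.0, 264.0, 393.0], [543.0, 304.0, 305.0], [473.0, 325.0, 220.0]]
[[0.8, 0.2, -0.6], [0.9, 0.2, -0.4], [0.9, 0.2, -0.3], [1.0, 0.2, -0.2], [1.0, 0.2, -0.2], [0.9, 0.2, -0.4], [0.8, 0.1, -0.5], [0.8, 0.1, -0.6]]
[-1.203  0.551  0.211  2.288  1.822  0.556  0.391] 0.0
[-1.224  0.209  0.222  2.216  1.244  0.624  1.132] 0.0
hang [ 0.273  0.327 -0.615  2.376  2.181  0.493  0.763] 0.0
hang [ 0.239  0.401 -0.551  2.244  2.125  0.456  0.875] 0.0
hang [ 0.217  0.436 -0.517  2.177  2.087  0.434  0.936] 0.0
hang [ 0.243  0.512 -0.553  2.187  2.194  0.504  0.852] 0.0
[-1.346  0.37   0.239  2.34   1.518  0.601  0.653] 0.23989999553946856
23 [[613.0, -20.0, 289.0], [646.0, 46.0, 361.0], [657.0, 102.0, 427.0], [650.0, 151.0, 480.0], [630.0, 205.0, 480.0], [597.0, 263.0, 393.0], [543.0, 303.0, 304.0], [473.0, 325.0, 220.0]]
[[0.8, 0.2, -0.6], [0.9, 0.2, -0.4], [0.9, 0.2, -0.3], [1.0, 0.2, -0.2], [1.0, 0.2, -0.2],
[... 457 characters left out ...]
.07151676569789553
23 [[613.0, -20.0, 289.0], [645.0, 49.0, 358.0], [654.0, 109.0, 424.0], [645.0, 161.0, 480.0], [624.0, 217.0, 484.0], [592.0, 276.0, 395.0], [540.0, 311.0, 304.0], [471.0, 327.0, 219.0]]
[[0.8, 0.2, -0.6], [0.9, 0.2, -0.4], [0.9, 0.2, -0.3], [0.9, 0.3, -0.2], [0.9, 0.3, -0.2], [0.9, 0.2, -0.3], [0.9, 0.1, -0.5], [0.8, 0.1, -0.6]]
[-1.     0.539 -0.031  2.276  1.798  0.67   0.464] 0.0
[-0.987  0.211 -0.044  2.203  1.278  0.679  1.113] 0.0
hang [ 0.273  0.327 -0.615  2.376  2.181  0.493  0.763] 0.0
hang [ 0.239  0.401 -0.551  2.244  2.125  0.456  0.875] 0.0
hang [ 0.217  0.436 -0.517  2.177  2.087  0.434  0.936] 0.0
hang [ 0.243  0.512 -0.553  2.187  2.194  0.504  0.852] 0.0
```

```bash
python3 - <<'E'
from bk import *
q0=now()[0];print(q0)
qe=np.array([-1.2,.369,.08,2.335,1.525,.65,.66])
m1=q0.copy();m1[1]=-.22;m1[3]=2.34
m2=(q0+qe)/2;m2[1]=-.25;m2[3]=2.34;m2[5]=.7
Q=jpath([q0,m1,m2,qe]);X=np.array([fk(P,SG,q)[0] for q in Q]);print(len(Q)-1,X[::2].round().tolist());print([fk(P,SG,q)[1].apply([0,0,1]).round(1).tolist() for q in Q[::3]])
for c in range(3): print("call");rows(Q,5*c)
E
```

```text
[-0.638  0.246  0.837  2.384  3.994  0.579  0.875]
32 [[613.0, -20.0, 289.0], [622.0, -18.0, 361.0], [623.0, -23.0, 435.0], [614.0, -34.0, 508.0], [614.0, -15.0, 561.0], [621.0, 24.0, 592.0], [623.0, 59.0, 615.0], [620.0, 92.0, 631.0], [613.0, 122.0, 637.0], [610.0, 160.0, 606.0], [609.0, 202.0, 546.0], [598.0, 239.0, 482.0], [578.0, 271.0, 415.0], [551.0, 295.0, 352.0], [517.0, 312.0, 289.0], [475.0, 321.0, 228.0], [434.0, 323.0, 176.0]]
[[0.8, 0.2, -0.6], [0.9, 0.2, -0.4], [0.9, 0.3, -0.2], [1.0, 0.3, -0.0], [1.0, 0.3, 0.1], [1.0, 0.2, 0.1], [1.0, 0.2, 0.0], [1.0, 0.2, -0.1], [0.9, 0.2, -0.3], [0.9, 0.1, -0.5], [0.8, 0.1, -0.6]]
call
[[0.033, -0.0, -0.015], [0.015, 0.067, 0.021]] -> [619. -18. 325.]
[[0.065, 0.0, -0.033], [0.03, 0.134, 0.042]] -> [622. -18. 361.]
[[0.096, 0.002, -0.053], [0.045, 0.202, 0.063]] -> [624. -20. 398.]
[[0.126, 0.005, -0.075], [0.059, 0.269, 0.084]] -> [623. -23. 435.]
[[0.154, 0.009, -0.099], [0.073, 0.336, 0.105]] -> [620. -28. 471.]
call
[[0.034, 0.001, -0.016], [0.014, 0.067, 0.021]] -> [614. -34. 508.]
[[0.067, -0.003, -0.03], [0.031, 0.137, 0.06]] -> [609. -37. 544.]
[[0.084, -0.024, -0.024], [0.054, 0.178, 0.155]] -> [614. -15. 561.]
[[0.099, -0.045, -0.019], [0.078, 0.214, 0.253]] -> [618.   5. 577.]
[[0.113, -0.065, -0.016], [0.1, 0.244, 0.351]] -> [621.  24. 592.]
call
[[0.003, -0.021, 0.006], [0.013, 0.028, 0.101]] -> [622.  42. 604.]
[[0.005, -0.04, 0.012], [0.024, 0.052, 0.203]] -> [623.  59. 615.]
[[0.006, -0.059, 0.015], [0.032, 0.072, 0.311]] -> [622.  76. 624.]
[[0.004, -0.076, 0.018], [0.035, 0.087, 0.419]] -> [620.  92. 631.]
[[0.001, -0.092, 0.02], [0.035, 0.098, 0.528]] -> [617. 107. 635.]
```

```bash
python3 - <<'E'
from bk import *
q0=now()[0]
qe=np.array([-1.2,.369,.08,2.335,1.525,.65,.66])
m0=q0.copy();m0[5]=.24;m0[1]=.12
m1=m0.copy();m1[1]=-.22;m1[3]=2.36;m1[4]=3.6
m2=(q0+qe)/2;m2[1]=-.25;m2[3]=2.34;m2[5]=.4;m2[4]=2.6
m3=(qe+m2)/2;m3[1]=-.1;m3[3]=2.34;m3[5]=.45
Q=jpath([q0,m0,m1,m2,m3,qe]);X=np.array([fk(P,SG,q)[0] for q in Q]);print(len(Q)-1,X[::2].round().tolist());print([fk(P,SG,q)[1].apply([0,0,1]).round(1).tolist() for q in Q[::3]])
for c in range(3): print("call");rows(Q,5*c)
E
```

```text
30 [[613.0, -20.0, 289.0], [586.0, -79.0, 281.0], [587.0, -102.0, 334.0], [593.0, -112.0, 389.0], [591.0, -128.0, 442.0], [608.0, -62.0, 471.0], [616.0, 7.0, 496.0], [614.0, 75.0, 517.0], [601.0, 141.0, 532.0], [583.0, 206.0, 506.0], [558.0, 261.0, 465.0], [532.0, 303.0, 413.0], [513.0, 324.0, 345.0], [486.0, 333.0, 276.0], [454.0, 330.0, 211.0], [434.0, 323.0, 176.0]]
[[0.8, 0.2, -0.6], [0.8, -0.0, -0.6], [0.9, 0.0, -0.5], [0.9, 0.0, -0.4], [0.9, 0.1, -0.3], [0.9, 0.2, -0.2], [0.9, 0.3, -0.3], [0.9, 0.3, -0.4], [0.8, 0.3, -0.5], [0.7, 0.1, -0.7], [0.7, 0.0, -0.7]]
call
[[-0.014, 0.027, -0.012], [-0.072, -0.057, 0.018]] -> [601. -49. 285.]
[[-0.028, 0.052, -0.028], [-0.141, -0.115, 0.038]] -> [586. -79. 281.]
[[-0.012, 0.07, -0.048], [-0.182, -0.086, 0.132]] -> [582. -98. 306.]
[[0.013, 0.075, -0.06], [-0.179, -0.02, 0.217]] -> [ 587. -102.  334.]
[[0.037, 0.08, -0.074], [-0.173, 0.045, 0.302]] -> [ 591. -106.  361.]
call
[[0.025, 0.001, -0.013], [0.016, 0.054, 0.091]] -> [ 593. -112.  389.]
[[0.049, 0.004, -0.027], [0.033, 0.105, 0.183]] -> [ 593. -120.  416.]
[[0.071, 0.008, -0.043], [0.054, 0.155, 0.276]] -> [ 591. -128.  442.]
[[0.083, -0.026, -0.043], [0.11, 0.172, 0.363]] -> [601. -96. 457.]
[[0.092, -0.063, -0.044], [0.165, 0.179, 0.447]] -> [608. -62. 471.]
call
[[-0.01, -0.036, 0.003], [0.047, -0.002, 0.093]] -> [614. -27. 484.]
[[-0.02, -0.071, 0.004], [0.089, -0.01, 0.188]] -> [616.   7. 496.]
[[-0.033, -0.105, 0.003], [0.127, -0.023, 0.287]] -> [616.  42. 507.]
[[-0.047, -0.137, 0.0], [0.16, -0.041, 0.387]] -> [614.  75. 517.]
[[-0.062, -0.167, -0.005], [0.186, -0.064, 0.486]] -> [609. 108. 525.]
```

Emit:
{"name": "send_rows", "arguments": {
  "moves": [
    [[-0.014, 0.02, -0.014], [-0.072, -0.057, 0.018], 0.72],
    [[-0.028, 0.052, -0.028], [-0.141, -0.115, 0.038], 0.72],
    [[-0.012, 0.07, -0.048], [-0.182, -0.086, 0.132], 0.6],
    [[0.013, 0.075, -0.06], [-0.179, -0.02, 0.217], 0.5],
    [[0.037, 0.08, -0.074], [-0.173, 0.045, 0.302], 0.5]
  ]
}}

```text
clock: 19.15
ee_pos: [590.2, -107.4, 362.7]
ee_rot: [-2.66, 0.262, -1.468]
contact_force: [0.3, 0.2, 0.6]
width: 42.9
finger_force: 0.0
```

Emit:
{"name": "send_rows", "arguments": {
  "moves": [
    [[0.025, 0.001, -0.013], [0.016, 0.054, 0.091], 0.5],
    [[0.049, 0.004, -0.027], [0.033, 0.105, 0.183], 0.5],
    [[0.071, 0.008, -0.043], [0.054, 0.155, 0.276], 0.5],
    [[0.083, -0.026, -0.043], [0.11, 0.172, 0.363], 0.5],
    [[0.092, -0.063, -0.044], [0.165, 0.179, 0.447], 0.5]
  ]
}}

```text
clock: 19.57
ee_pos: [607.7, -64.2, 473.5]
ee_rot: [-2.154, 0.672, -1.497]
contact_force: [1.1, 1.2, 0.5]
width: 42.5
finger_force: 0.0
```

```bash
python3 log.py; cat > left.py <<'E'
from bk import *
q0=now()[0]
qe=np.array([-1.2,.369,.08,2.335,1.525,.65,.66])
m2=np.array([-.9,-.25,.45,2.34,2.6,.4,.77]);m3=(qe+m2)/2;m3[1]=-.1;m3[3]=2.34;m3[5]=.45
L=[q0]
if q0[4]>2.8:L.append(m2)
if q0[4]>2.2:L.append(m3)
Q=jpath(L+[qe]);X=np.array([fk(P,SG,q)[0] for q in Q]);print(len(Q)-1,X[::2].round().tolist());print([fk(P,SG,q)[1].apply([0,0,1]).round(1).tolist() for q in Q[::3]])
for c in range(3): print("call");rows(Q,5*c)
E
python3 left.py
```

```text
19.5667 [-0.643 -0.218  0.711  2.354  3.429  0.281  0.79 ] [607.737 -64.179 473.542] [-2.154  0.672 -1.497] [1.088 1.241 0.509] 42.47871575407677
20 [[608.0, -64.0, 474.0], [616.0, 4.0, 499.0], [614.0, 72.0, 519.0], [601.0, 136.0, 533.0], [584.0, 201.0, 507.0], [560.0, 256.0, 466.0], [534.0, 300.0, 416.0], [515.0, 321.0, 348.0], [488.0, 332.0, 279.0], [456.0, 330.0, 214.0], [434.0, 323.0, 176.0]]
[[0.9, 0.1, -0.3], [1.0, 0.2, -0.2], [0.9, 0.3, -0.2], [0.9, 0.3, -0.3], [0.8, 0.3, -0.4], [0.8, 0.2, -0.6], [0.7, 0.1, -0.7]]
call
[[-0.01, -0.035, 0.003], [0.046, -0.002, 0.091]] -> [613. -30. 486.]
[[-0.021, -0.07, 0.005], [0.088, -0.009, 0.186]] -> [616.   4. 499.]
[[-0.033, -0.104, 0.004], [0.126, -0.022, 0.285]] -> [616.  39. 510.]
[[-0.047, -0.136, 0.001], [0.158, -0.04, 0.384]] -> [614.  72. 519.]
[[-0.063, -0.165, -0.004], [0.182, -0.063, 0.484]] -> [609. 104. 527.]
call
[[-0.029, -0.017, -0.001], [0.014, -0.023, 0.104]] -> [601. 136. 533.]
[[-0.064, -0.022, 0.0], [0.0, -0.051, 0.198]] -> [593. 170. 525.]
[[-0.1, -0.016, 0.003], [-0.035, -0.077, 0.268]] -> [584. 201. 507.]
[[-0.136, -0.008, 0.004], [-0.075, -0.099, 0.335]] -> [573. 229. 487.]
[[-0.17, 0.002, 0.002], [-0.12, -0.119, 0.396]] -> [560. 256. 466.]
call
[[-0.027, 0.025, 0.002], [-0.048, -0.01, 0.061]] -> [545. 281. 445.]
[[-0.047, 0.055, 0.008], [-0.098, 0.001, 0.095]] -> [534. 300. 416.]
[[-0.059, 0.088, 0.016], [-0.148, 0.028, 0.106]] -> [525. 312. 382.]
[[-0.069, 0.123, 0.021], [-0.197, 0.06, 0.115]] -> [515. 321. 348.]
[[-0.077, 0.16, 0.024], [-0.245, 0.096, 0.12]] -> [502. 328. 313.]
```

Emit:
{"name": "send_rows", "arguments": {
  "moves": [
    [[-0.01, -0.035, 0.003], [0.046, -0.002, 0.091], 0.5],
    [[-0.021, -0.07, 0.005], [0.088, -0.009, 0.186], 0.5],
    [[-0.033, -0.104, 0.004], [0.126, -0.022, 0.285], 0.5],
    [[-0.047, -0.136, 0.001], [0.158, -0.04, 0.384], 0.5],
    [[-0.063, -0.165, -0.004], [0.182, -0.063, 0.484], 0.5]
  ]
}}

```text
clock: 19.98
ee_pos: [608.1, 108.2, 524.0]
ee_rot: [-1.741, 0.913, -1.17]
contact_force: [0.4, -0.5, 0.1]
width: 42.7
finger_force: 0.0
```

Emit:
{"name": "send_rows", "arguments": {
  "moves": [
    [[-0.029, -0.017, -0.001], [0.014, -0.023, 0.104], 0.5],
    [[-0.064, -0.022, 0], [0, -0.051, 0.198], 0.5],
    [[-0.1, -0.016, 0.003], [-0.035, -0.077, 0.268], 0.5],
    [[-0.136, -0.008, 0.004], [-0.075, -0.099, 0.335], 0.5],
    [[-0.17, 0.002, 0.002], [-0.12, -0.119, 0.396], 0.5]
  ]
}}

```text
clock: 20.4
ee_pos: [557.7, 258.7, 460.9]
ee_rot: [-1.61, 1.209, -0.76]
contact_force: [0.4, 0.5, 0.6]
width: 42.7
finger_force: 0.0
```

```bash
python3 log.py; python3 left.py | tail -18; python3 - <<'E'
from bk import *
print("cart");a=plan(*bgrasp(BP,BY,off=(-50,0,60)));print(a[1]); plan(*bgrasp(BP,BY),start=a)
# handle bar as seen now (top, side): refine its place by model fit at z=135 against the first pictures
T=cv2.cvtColor(np.load("T0.npy"),cv2.COLOR_BGR2GRAY).astype(int)
p=proj("top",[[471.56,277.26,142],[469.9,327.2,135],[473.2,227.3,135]]);print(p)
print(T[178:200,[147,150,153,156,160,165,170,176,180]])
E
```

```text
20.4 [-0.695 -0.111  0.023  2.33   2.269  0.402  0.649] [557.71  258.727 460.924] [-1.61   1.209 -0.76 ] [0.361 0.498 0.626] 42.74609543718087
11 [[558.0, 259.0, 461.0], [544.0, 283.0, 442.0], [524.0, 313.0, 378.0], [501.0, 329.0, 309.0], [471.0, 332.0, 242.0], [436.0, 324.0, 180.0]]
[[0.9, 0.3, -0.4], [0.8, 0.3, -0.4], [0.8, 0.2, -0.6], [0.7, 0.1, -0.7]]
call
[[-0.013, 0.01, 0.001], [-0.019, -0.005, 0.036]] -> [551. 271. 452.]
[[-0.026, 0.021, 0.002], [-0.042, -0.009, 0.07]] -> [544. 283. 442.]
[[-0.045, 0.052, 0.009], [-0.095, 0.007, 0.101]] -> [533. 301. 412.]
[[-0.057, 0.086, 0.017], [-0.144, 0.035, 0.112]] -> [524. 313. 378.]
[[-0.067, 0.121, 0.023], [-0.193, 0.067, 0.12]] -> [513. 322. 344.]
call
[[-0.004, 0.036, 0.01], [-0.046, 0.039, 0.007]] -> [501. 329. 309.]
[[-0.005, 0.072, 0.017], [-0.091, 0.081, 0.012]] -> [486. 332. 275.]
[[-0.004, 0.108, 0.022], [-0.132, 0.127, 0.013]] -> [471. 332. 242.]
[[-0.001, 0.144, 0.025], [-0.172, 0.175, 0.012]] -> [454. 329. 211.]
[[0.005, 0.179, 0.026], [-0.209, 0.228, 0.009]] -> [436. 324. 180.]
call
[[0.001, 0.004, 0.001], [-0.004, 0.007, 
[... 948 characters left out ...]
136 127 154 112 108 105 117 121 116]
 [144 131 163 114 115 114 120 130 124]
 [148 142 163 114 139 128 125 137 140]
 [148 144 155 120 154 133 125 145 151]
 [147 146 149 134 142 136 135 151 153]
 [125 132 133 126 134 126 122 144 144]
 [ 84 117 124 119 134 114  98 134 133]
 [ 66 122 146 135 127 101  80 111 111]
 [ 68 108 137 123 107  88  72  88  94]
 [ 79 108 117 103 109 111  92 103 115]
 [ 89 132 122 110 130 143 119 128 140]
 [ 95 145 126 123 133 142 122 141 143]
 [ 96 147 125 143 132 135 117 139 141]
 [ 92 137 126 157 127 127 109 130 137]
 [ 89 132 129 164 114 111 100 120 140]
 [ 91 122 121 156 113 109  93 112 143]
 [ 93 121 119 137 125 118 103 118 136]
 [ 93 125 124 116 129 122 107 126 129]]
```

Emit:
{"name": "send_rows", "arguments": {
  "moves": [
    [[-0.01, 0.033, 0.001], [-0.045, 0.031, 0.012], 0.5],
    [[-0.02, 0.067, 0.003], [-0.091, 0.062, 0.024], 0.5],
    [[-0.029, 0.1, 0.004], [-0.136, 0.094, 0.037], 0.5],
    [[-0.039, 0.134, 0.006], [-0.182, 0.125, 0.049], 0.5],
    [[-0.049, 0.167, 0.007], [-0.227, 0.156, 0.061], 0.5]
  ]
}}

```text
clock: 20.82
ee_pos: [489.2, 295.1, 304.8]
ee_rot: [-1.714, 1.495, -0.746]
contact_force: [1.2, 0.3, -0.4]
width: 42.6
finger_force: 0.0
```

Emit:
{"name": "send_rows", "arguments": {
  "moves": [
    [[-0.009, 0.033, 0.007], [-0.045, 0.031, 0.012], 0.5],
    [[-0.017, 0.066, 0.015], [-0.091, 0.062, 0.024], 0.5],
    [[-0.026, 0.099, 0.022], [-0.136, 0.094, 0.037], 0.5],
    [[-0.034, 0.132, 0.03], [-0.182, 0.125, 0.049], 0.5],
    [[-0.034, 0.132, 0.03], [-0.182, 0.125, 0.049], 0.5]
  ]
}}

```text
clock: 21.23
ee_pos: [432.0, 327.8, 176.9]
ee_rot: [-1.793, 1.729, -0.717]
contact_force: [-0.6, -1.0, 0.8]
width: 42.5
finger_force: 0.0
```

```bash
python3 log.py; python3 - <<'E'
from bk import *
plan(*bgrasp(BP,BY))
S=avg("side",6);T=avg("top",6);np.save("S7.npy",S);np.save("T7.npy",T)
q,x,Rt=now();e=[Rt.apply(v) for v in np.eye(3)];print(np.round(e,2).tolist())
A=tile(S,180,235,50,60,8);B=tile(T,130,160,50,60,8)
for n,t,c in(("side",A,(180,235)),("top",B,(130,160))):
    for L,col in(([BP,[471.56,277.26,142]],(0,0,255)),([x,x-40*e[2]],(0,255,0))):
        cv2.polylines(t,[((proj(n,L)-c+.5)*8).astype(np.int32)],False,col,1)
cv2.imwrite("pics/v9.png",np.hstack([A,B]))
E
```

```text
21.2333 [-0.91   0.384 -0.266  2.316  1.553  0.78   0.674] [432.035 327.829 176.872] [-1.793  1.729 -0.717] [-0.573 -0.975  0.805] 42.5280127987909
rows 3 worst 0.0013879879137801924 dq/row max [0.025 0.055 0.018 0.02  0.084 0.011 0.059]
qend [-0.839  0.548 -0.22   2.267  1.792  0.758  0.511] min [-0.91   0.384 -0.266  2.267  1.553  0.758  0.511] max [-0.839  0.548 -0.22   2.316  1.792  0.78   0.674]
call 3 rows: [0.002 0.002 0.075] [ 0.005 -0.002  0.007]
[[0.03, -1.0, 0.0], [-0.7, -0.02, -0.71], [0.71, 0.02, -0.7]]
```

View pics/v9.png

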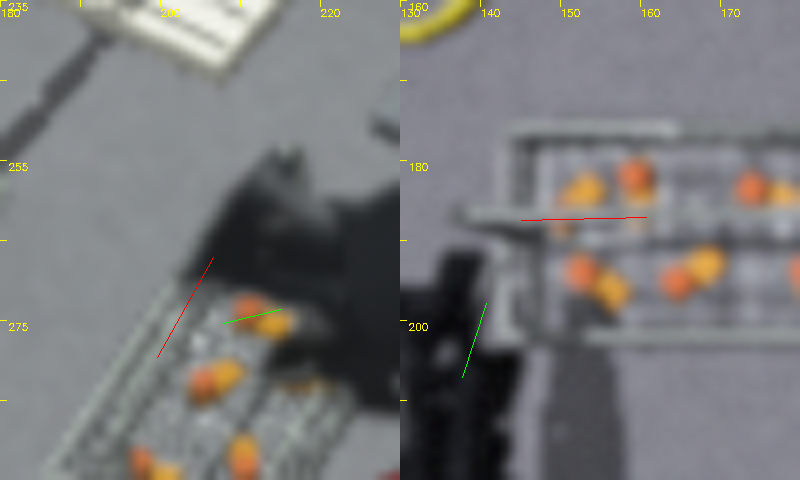

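Side view: the fingers (black) are above and beside the handle's +y part, near native (213,262). Top view: the bar lies at row about 186, that is, about 2 mm farther out (+x) than modelled. I correct by 2 mm and grip.

Emit:
{"name": "send_rows", "arguments": {
  "moves": [
    [[0, 0, 0.02], [0, 0, 0], 0.5],
    [[0.001, 0.001, 0.04], [0.002, 0, 0.003], 0.5],
    [[0.002, 0.001, 0.06], [0.005, -0.002, 0.007], 0.5],
    [[0.002, 0.001, 0.076], [0.005, -0.002, 0.007], 0.5],
    [[0.002, 0.001, 0.076], [0.005, -0.002, 0.007], 0.5]
  ]
}}

```text
clock: 22.25
ee_pos: [489.6, 323.8, 125.7]
ee_rot: [-1.773, 1.731, -0.723]
contact_force: [-0.2, 0.2, 0.4]
width: 42.6
finger_force: 0.0
```

```bash
python3 log.py
```

```text
22.25 [-0.839  0.541 -0.205  2.266  1.798  0.752  0.513] [489.593 323.798 125.684] [-1.773  1.731 -0.723] [-0.189  0.204  0.443] 42.63039940606223
```

Emit:
{"name": "send_rows", "arguments": {
  "moves": [
    [[0, 0, 0], [0, 0, 0], 0.8],
    [[0, 0, 0], [0, 0, 0], 1],
    [[0, 0, 0], [0, 0, 0], 1],
    [[0, 0, 0], [0, 0, 0], 1],
    [[0, 0, 0], [0, 0, 0], 1]
  ],
  "grip_force": 90
}}

```text
clock: 22.67
ee_pos: [487.6, 325.7, 127.5]
ee_rot: [-1.774, 1.728, -0.719]
contact_force: [-0.1, -1.2, -2.6]
width: 2.2
finger_force: 88.1
```

```bash
python3 log.py; python3 -c "
from plant import manip;s=manip.state();print(s['finger_force'],s['ft_torque'])"
```

```text
22.6667 [-0.841  0.536 -0.208  2.268  1.795  0.752  0.514] [487.574 325.653 127.538] [-1.774  1.728 -0.719] [-0.113 -1.213 -2.593] 2.2386063399807568
88.12454581260681 [ 0.01614118  1.10532162 -0.0022582 ]
```

Emit:
{"name": "send_rows", "arguments": {
  "moves": [
    [[0, -0.003, -0.003], [0, 0, 0], 1],
    [[0, -0.007, -0.007], [0, 0, 0], 1],
    [[0, -0.011, -0.011], [0, 0, 0], 1],
    [[0, -0.014, -0.014], [0, 0, 0], 1],
    [[0, -0.014, -0.014], [0, 0, 0], 1]
  ],
  "grip_force": 110
}}

```text
clock: 23.08
ee_pos: [488.5, 325.7, 148.5]
ee_rot: [-1.771, 1.727, -0.72]
contact_force: [0.2, 0.4, -2.8]
width: 2.1
finger_force: 93.6
```

```bash
cat > bfit.py <<'E'
from bk import *
# fit basket pose (x,y,z of underside centre, yaw, roll about x, pitch about y) to two pictures by template: dark/bright difference to the first pictures
def model(o,Rb):
    R4=[(45,80,55),(45,-80,55),(-45,-80,55),(-45,80,55),(45,80,55)]
    return o+Rb.apply(np.array(R4,float)),o+Rb.apply(np.array([(0,-68,135),(0,-12,135),(0,0,142),(0,12,135),(0,68,135)],float))
E
python3 log.py; python3 - <<'E'
from bk import *
s=manip.state();print(s["finger_force"],s["ft_torque"],s["width"])
S=avg("side",5);T=avg("top",5);np.save("S8.npy",S);np.save("T8.npy",T)
# orange parts' centroids in the two views before and after
def par(im,b):
    h=cv2.cvtColor(im,cv2.COLOR_BGR2HSV);m=((h[...,0]>8)&(h[...,0]<20)&(h[...,1]>130)&(h[...,2]>120)).astype(np.uint8);x,y,w,hh=b;mm=np.zeros_like(m);mm[y:y+hh,x:x+w]=m[y:y+hh,x:x+w]
    n,l,st,c=cv2.connectedComponentsWithStats(mm);return [(round(a,1),round(b_,1),int(k)) for (a,b_),k in zip(c[1:],st[1:,4]) if k>2]
for nm,f0,im,b in(("top","T0.npy",T,(135,160,75,55)),("side","S0.npy",S,(175,235,60,75))):
    print(nm,par(np.load(f0),b));print("   ",par(im,b))
E
```

```text
23.0833 [-0.842  0.486 -0.205  2.264  1.736  0.735  0.585] [488.452 325.66  148.494] [-1.771  1.727 -0.72 ] [ 0.166  0.357 -2.83 ] 2.051731054273091
93.55690240859985 [0.156 1.16  0.019] 2.051731054273091
top [(np.float64(159.2), np.float64(182.3), 10), (np.float64(152.7), np.float64(183.6), 7), (np.float64(175.1), np.float64(183.6), 10), (np.float64(186.9), np.float64(183.3), 12), (np.float64(166.7), np.float64(193.5), 19), (np.float64(154.6), np.float64(195.0), 19), (np.float64(181.7), np.float64(195.2), 20)]
    [(np.float64(158.0), np.float64(179.5), 12), (np.float64(151.4), np.float64(180.9), 7), (np.float64(174.0), np.float64(181.0), 8), (np.float64(185.8), np.float64(181.3), 10), (np.float64(165.0), np.float64(191.5), 24), (np.float64(180.4), np.float64(193.4), 27), (np.float64(154.8), np.float64(193.4), 5)]
side [(np.float64(212.1), np.float64(274.5), 15), (np.float64(206.6), np.float64(282.3), 18), (np.float64(217.2), np.float64(281.6), 13), (np.float64(210.1), np.float64(292.1), 15), (np.float64(198.8), np.float64(294.0), 14), (np.float64(206.2), np.float64(300.6), 5)]
    [(np.float64(203.5), np.float64(279.3), 6), (np.float64(195.9), np.float64(289.6), 16), (np.float64(208.0), np.float64(288.2), 16)]
```

```bash
cat > rig.py <<'E'
from bk import *
def par(im,b,t=2):
    h=cv2.cvtColor(im,cv2.COLOR_BGR2HSV).astype(int);w=np.where((h[...,0]>5)&(h[...,0]<22)&(h[...,1]>110)&(h[...,2]>110),h[...,1],0);x,y,ww,hh=b;m=np.zeros(w.shape,np.uint8);m[y:y+hh,x:x+ww]=w[y:y+hh,x:x+ww]>0
    n,l=cv2.connectedComponents(m);o=[]
    for i in range(1,n):
        r,c=np.where(l==i)
        if len(r)>4: o.append((np.average(c,weights=w[r,c]),np.average(r,weights=w[r,c])))
    return np.array(o)
Z=8.
T0,S0=np.load("T0.npy"),np.load("S0.npy")
t0=par(T0,(135,160,75,55));W0=np.array([atz("top",p,Z) for p in t0])
s0=par(S0,(175,235,60,75));V0=np.array([atz("side",p,Z) for p in s0])
O0=np.array([472.,277,0]);B0=R.from_euler('z',.03)
def rig(T,S,bt,bs,guess,verbose=True):
    t,s=par(T,bt),par(S,bs)
    f0=np.array(guess,float)
    def mv(p,W): return O0+p[:3]+R.from_rotvec(p[3:]).apply(W-O0)
    p=np.r_[f0,0,0,0]
    for it in range(4):
        prs=[]
        for n,W,ob in(("top",W0,t),("side",V0,s)):
            if not len(ob): continue
            q=proj(n,mv(p,W))
            for i,a in enumerate(q):
                d=np.linalg.norm(ob-a,axis=1);j=d.argmin()
                if d[j]<(4,3,2,1.5)[it]: prs.append((n,W[i],ob[j]))
        f=lambda v:np.r_[np.concatenate([proj(n,mv(v,w[None]))[0]-o for n,w,o in prs]),v[3:]*np.array([3,3,3])]
        r=least_squares(f,p,x_scale=[10,10,10,.1,.1,.1],loss="soft_l1",f_scale=.5);p=r.x
    if verbose: print("pairs",len(prs),"rms",np.sqrt((r.fun[:-3]**2).mean()).round(2),"shift",p[:3].round(1),"rot",p[3:].round(3))
    return p,mv
E
python3 - <<'E'
from rig import *
p,mv=rig(np.load("T8.npy"),np.load("S8.npy"),(130,155,80,60),(170,230,65,80),[4,0,20])
pk=mv(p,np.array([[472.,277,142]]))[0];print("peak",pk,"bar50",mv(p,np.array([[470.5,327,135.]]))[0])
q,x,Rt=now();print("peak in tool",Rt.inv().apply(pk-x),"bar in tool",Rt.inv().apply(mv(p,np.array([[470.5,327,135.]]))[0]-x))
E
```

```text
pairs 9 rms 0.41 shift [ 6.   1.2 17.7] rot [ 0.102  0.026 -0.012]
peak [481.634 263.675 158.883] bar50 [480.603 314.142 157.054]
peak in tool [ 61.254  -3.024 -14.286] bar in tool [ 10.784  -1.856 -12.652]
```

```bash
cat >> bk.py <<'E'
HL=np.array([645.5,-14.0,201.5])
def bh(dx=0,up=0,dy=0,drop=0,L=48.7,d=16):
    """TCP so that the handle's peak is at hook_lower + (dx,dy) and `up` above its seat"""
    b=np.array([.063,.998,0]); w=HL+[dx,dy,up-12]+b*L+[0,0,-7+drop]
    return bgrasp(w,-.063,d=d)
E
python3 - <<'E'
from bk import *
q,x,Rt=now(); a=plan(x+[0,0,150],Rt)
a=plan(*bh(dx=-110,up=110),start=a); print(a[1])
for t in(bh(dx=-110,up=32),bh(dx=-40,up=34),bh(up=34),bh()): a=plan(*t,start=a,pr=False);print(a[0],a[1],np.linalg.norm(fk(P,SG,a[0])[0]-a[1]).round(2))
E
```

```text
rows 5 worst 0.002357128144642966 dq/row max [0.012 0.07  0.009 0.028 0.102 0.018 0.124]
qend [-0.799  0.179 -0.239  2.172  1.241  0.729  1.187] min [-0.842  0.179 -0.239  2.172  1.241  0.707  0.583] max [-0.799  0.489 -0.205  2.265  1.737  0.735  1.187]
call 5 rows: [-0.    -0.107 -0.105] [0. 0. 0.]
rows 9 worst 0.019295115102492523 dq/row max [0.16  0.031 0.065 0.043 0.092 0.058 0.028]
qend [-0.25   0.038 -0.047  2.38   1.683  0.254  1.196] min [-0.799  0.031 -0.239  2.172  1.241  0.254  1.187] max [-0.25   0.179  0.011  2.38   1.683  0.729  1.233]
call 5 rows: [ 0.163 -0.015  0.027] [-0.004  0.037  0.034]
call 4 rows: [ 0.129 -0.017  0.026] [-0.003  0.029  0.027]
[549.859  33.89  281.186]
[ 0.78   0.537 -1.25   2.38   1.96   0.756  1.117] [549.859  33.89  203.186] 4.66
[ 0.717  0.62  -1.17   2.247  1.968  0.754  1.211] [619.859  33.89  205.186] 0.0
[ 0.677  0.664 -1.127  2.156  1.945  0.743  1.285] [659.859  33.89  205.186] 0.0
[ 0.649  0.746 -1.1    2.171  2.053  0.8    1.216] [659.859  33.89  171.186] 0.0
```

```bash
python3 - <<'E'
from bk import *
q,x,Rt=now(); a=plan(x+[20,0,130],Rt,mm=25)
a=plan(*bh(dx=-65,up=90),start=a,mm=25); print(a[1])
for t in(bh(dx=-60,up=36),bh(dx=-30,up=34),bh(up=34),bh()): a=plan(*t,start=a,pr=False);print(a[0],a[1],np.linalg.norm(fk(P,SG,a[0])[0]-a[1]).round(2))
E
```

```text
rows 6 worst 0.0017788851962270377 dq/row max [0.012 0.049 0.004 0.023 0.072 0.018 0.094]
qend [-0.786  0.233 -0.214  2.164  1.317  0.694  1.133] min [-0.842  0.233 -0.214  2.164  1.317  0.689  0.583] max [-0.786  0.489 -0.202  2.265  1.737  0.735  1.133]
call 5 rows: [ 0.    -0.089 -0.064] [0. 0. 0.]
call 1 rows: [ 0.    -0.018 -0.013] [0. 0. 0.]
rows 13 worst 0.004518335368078134 dq/row max [0.057 0.017 0.026 0.026 0.092 0.038 0.051]
qend [-0.314  0.157  0.06   2.311  1.939  0.232  0.958] min [-0.786  0.14  -0.214  2.164  1.317  0.232  0.958] max [-0.314  0.233  0.06   2.32   1.939  0.694  1.133]
call 5 rows: [ 0.113 -0.017  0.026] [-0.003  0.025  0.024]
call 5 rows: [ 0.112 -0.02   0.028] [-0.003  0.025  0.024]
call 3 rows: [ 0.066 -0.014  0.019] [-0.002  0.015  0.014]
[594.859  33.89  261.186]
[-0.134  0.292 -0.136  2.331  2.311  0.353  0.591] [599.859  33.89  207.186] 0.0
[-0.136  0.336 -0.114  2.265  2.304  0.329  0.616] [629.859  33.89  205.186] 0.0
[-0.149  0.374 -0.082  2.198  2.282  0.298  0.651] [659.859  33.89  205.186] 0.0
[-0.08   0.45  -0.165  2.208  2.395  0.382  0.551] [659.859  33.89  171.186] 0.0
```

Path is good. I lift gently and then carry.

Emit:
{"name": "send_rows", "arguments": {
  "moves": [
    [[0, -0.015, -0.011], [0, 0, 0], 1],
    [[0, -0.035, -0.025], [0, 0, 0], 1],
    [[0, -0.055, -0.04], [0, 0, 0], 1],
    [[0, -0.075, -0.054], [0, 0, 0], 1],
    [[0, -0.09, -0.065], [0, 0, 0], 1]
  ]
}}

```text
clock: 24.0
ee_pos: [505.4, 325.3, 258.8]
ee_rot: [-1.772, 1.728, -0.72]
contact_force: [0.8, 0.1, -2.6]
width: 2.0
finger_force: 93.6
```

Emit:
{"name": "send_rows", "arguments": {
  "moves": [
    [[0, -0.01, -0.007], [0, 0, 0], 1],
    [[0.01, -0.017, -0.011], [0, 0, 0], 1],
    [[0.03, -0.02, -0.006], [-0.001, 0.005, 0.005], 1],
    [[0.052, -0.024, -0.001], [-0.001, 0.01, 0.01], 1],
    [[0.075, -0.028, 0.005], [-0.002, 0.015, 0.015], 1]
  ]
}}

```text
clock: 24.42
ee_pos: [530.0, 250.3, 273.0]
ee_rot: [-1.759, 1.75, -0.727]
contact_force: [0.8, 0.5, -2.8]
width: 2.0
finger_force: 93.6
```

```bash
python3 log.py; python3 - <<'E'
from bk import *
a=plan(*bh(dx=-65,up=90),mm=24)
E
```

```text
24.4167 [-0.702  0.179 -0.132  2.246  1.404  0.576  1.132] [530.032 250.269 273.049] [-1.759  1.75  -0.727] [ 0.785  0.488 -2.814] 2.041201685807021
rows 10 worst 0.004460944442265529 dq/row max [0.056 0.011 0.025 0.018 0.09  0.036 0.051]
qend [-0.326  0.157  0.073  2.312  1.943  0.23   0.953] min [-0.702  0.139 -0.132  2.246  1.404  0.23   0.953] max [-0.326  0.179  0.073  2.321  1.943  0.576  1.132]
call 5 rows: [ 0.108 -0.018  0.026] [-0.003  0.026  0.023]
call 5 rows: [ 0.107 -0.021  0.029] [-0.003  0.026  0.023]
```

Emit:
{"name": "send_rows", "arguments": {
  "moves": [
    [[0.022, -0.004, 0.005], [0, 0.005, 0.004], 1],
    [[0.043, -0.007, 0.01], [-0.001, 0.01, 0.009], 1],
    [[0.065, -0.011, 0.016], [-0.002, 0.016, 0.014], 1],
    [[0.086, -0.014, 0.021], [-0.002, 0.021, 0.018], 1],
    [[0.108, -0.018, 0.026], [-0.003, 0.026, 0.023], 1]
  ]
}}

```text
clock: 24.83
ee_pos: [561.6, 141.9, 266.7]
ee_rot: [-1.736, 1.788, -0.742]
contact_force: [0.2, -0.1, -2.2]
width: 1.9
finger_force: 93.6
```

Emit:
{"name": "send_rows", "arguments": {
  "moves": [
    [[0.022, -0.004, 0.006], [0, 0.005, 0.004], 1],
    [[0.043, -0.008, 0.012], [-0.001, 0.01, 0.009], 1],
    [[0.07, -0.013, 0.018], [-0.002, 0.016, 0.014], 1],
    [[0.092, -0.018, 0.024], [-0.002, 0.021, 0.018], 1],
    [[0.107, -0.021, 0.029], [-0.003, 0.026, 0.023], 1]
  ]
}}

```text
clock: 25.25
ee_pos: [594.2, 32.0, 261.2]
ee_rot: [-1.71, 1.827, -0.758]
contact_force: [0.8, 0.0, -2.6]
width: 1.7
finger_force: 93.6
```

```bash
python3 log.py; python3 - <<'E'
from rig import *
S=avg("side",6);T=avg("top",6);np.save("S9.npy",S);np.save("T9.npy",T)
q,x,Rt=now()
a=plan(*bh(dx=-60,up=40),mm=20)
# nominal basket from tool: peak
pk=x-16*Rt.apply([0,0,1])+48.7*Rt.apply([1,0,0])+[0,0,7]; g=pk-[472,277,142];print("nominal peak",pk)
c=proj("top",pk-[0,0,130])[0];d=proj("side",pk-[0,0,130])[0]
p,mv=rig(T,S,(int(c[0])-40,int(c[1])-28,80,56),(int(d[0])-40,int(d[1])-40,80,80),g)
m=mv(p,np.array([[472.,277,142]]))[0];print("peak fit",m)
print("parts seen",par(T,(int(c[0])-40,int(c[1])-28,80,56)).round(1).tolist(),par(S,(int(d[0])-40,int(d[1])-40,80,80)).round(1).tolist())
E
```

```text
25.25 [-0.331  0.156  0.079  2.313  1.932  0.231  0.964] [594.159  31.972 261.217] [-1.71   1.827 -0.758] [ 0.779  0.016 -2.558] 1.7099872373814633
rows 3 worst 0.008986001355918812 dq/row max [0.069 0.043 0.072 0.007 0.163 0.041 0.163]
qend [-0.158  0.281 -0.109  2.33   2.302  0.339  0.597] min [-0.334  0.156 -0.109  2.312  1.927  0.232  0.597] max [-0.158  0.281  0.076  2.33   2.302  0.339  0.966]
call 3 rows: [0.002 0.031 0.04 ] [0.001 0.    0.001]
nominal peak [579.854 -12.084 279.797]
pairs 7 rms 0.46 shift [ 102.6 -288.   144.9] rot [ 0.015  0.277 -0.173]
peak fit [613.041 -16.501 281.496]
parts seen [[244.0, 147.5], [262.3, 148.1], [274.4, 151.2], [250.5, 157.5], [267.3, 160.9]] [[198.1, 189.9], [219.7, 195.7], [228.7, 194.7], [210.9, 204.1], [250.0, 225.0]]
```

```bash
cat > rig2.py <<'E'
from rig import *
def rig2(T,S,x,Rt,L=48.7,d=16,yaw0=-.09,rng=(0,0,0)):
    """basket swings about the pinched bar point only: fit rotation (rx,ry,rz) and small slack of the pinch"""
    pin=x-d*Rt.apply([0,0,1]); bar0=np.array([472+.03*-L,277+L,135.])
    def mv(v,W): return pin+v[3:]+R.from_euler('z',v[2]).__mul__(R.from_rotvec([v[0],v[1],0])).apply(W-bar0)
    pk0=mv(np.r_[0,0,yaw0,0,0,0],np.array([[472.,277,12]]))
    c=proj("top",pk0)[0];e=proj("side",pk0)[0]
    t=par(T,(int(c[0])-36,int(c[1])-26,72,52));s=par(S,(int(e[0])-36,int(e[1])-40,72,80))
    best=None
    for ry in np.arange(-.3,.31,.06):
      for rx in(-.1,0,.1):
        v=np.r_[rx,ry,yaw0,0,0,0]
        for it in range(4):
            prs=[]
            for n,W,ob in(("top",W0,t),("side",V0,s)):
                if not len(ob): continue
                q=proj(n,mv(v,W))
                for i,a in enumerate(q):
                    dd=np.linalg.norm(ob-a,axis=1);j=dd.argmin()
                    if dd[j]<(6,4,3,3)[it]: prs.append((n,W[i],ob[j]))
            if len(prs)<5: break
            f=lambda v:np.r_[np.concatenate([proj(n,mv(v,w[None]))[0]-o for n,w,o in prs]),(v[2]-yaw0)*15,v[3:]/4,v[:2]*1]
            r=least_squares(f,v,x_scale=[.1,.1,.1,3,3,3],loss="soft_l1",f_scale=.5);v=r.x
        else:
            sc=(r.cost+1)/len(prs)**1.5
            if best is None or sc<best[0]: best=(sc,len(prs),r.cost,v)
    v=best[3];print("pairs",best[1],"cost",round(best[2],2),"rx,ry,rz",v[:3].round(3),"slack",v[3:].round(1),"peak",mv(v,np.array([[472.,277,142]]))[0].round(1));return best
E
python3 - <<'E'
from rig2 import *
q,x,Rt=now()
rig2(np.load("T9.npy"),np.load("S9.npy"),x,Rt)
E
```

```text
pairs 7 cost 2.39 rx,ry,rz [-0.003  0.011 -0.138] slack [0.3 0.5 1.7] peak [578.1 -11.4 281.6]
```

Emit:
{"name": "send_rows", "arguments": {
  "moves": [
    [[0.001, 0.007, 0.009], [0, 0, 0], 1],
    [[0.001, 0.015, 0.019], [0, 0, 0], 1],
    [[0.002, 0.023, 0.029], [0.001, 0, 0.001], 1],
    [[0.002, 0.031, 0.04], [0.001, 0, 0.001], 1],
    [[0.002, 0.031, 0.04], [0.001, 0, 0.001], 1]
  ]
}}

```text
clock: 26.27
ee_pos: [599.3, 32.9, 208.6]
ee_rot: [-1.714, 1.825, -0.752]
contact_force: [-1.0, 0.4, -1.9]
width: 1.9
finger_force: 93.6
```

```bash
python3 log.py; python3 - <<'E'
from rig2 import *
S=avg("side",6);T=avg("top",6);np.save("S10.npy",S);np.save("T10.npy",T)
q,x,Rt=now()
print("nominal peak",x-16*Rt.apply([0,0,1])+48.7*Rt.apply([1,0,0])+[0,0,7])
rig2(T,S,x,Rt)
a=plan(*bh(dx=-25,up=36));a=plan(*bh(dx=-1,up=33),start=a)
# is the hook still where it hung? lower curl region in the side view against hanging picture
g=lambda i:cv2.GaussianBlur(cv2.cvtColor(i,cv2.COLOR_BGR2GRAY).astype(np.float32),(0,0),.7)
D=np.abs(g(S)-g(np.load("S0.npy")));print(D[178:193,196:214].round().astype(int))
Hh=R.from_euler('z',-.063);print(proj("side",np.array([645.5,-14,260.5])+Hh.apply(hookpts()))[-22::3].round(1).tolist())
E
```

```text
26.2667 [-0.175  0.285 -0.087  2.331  2.32   0.335  0.578] [599.328  32.873 208.579] [-1.714  1.825 -0.752] [-1.04   0.366 -1.901] 1.949600739581748
nominal peak [586.096 -15.01  229.84 ]
pairs 8 cost 3.08 rx,ry,rz [ 0.009  0.023 -0.116] slack [ 0.4 -0.1  0.4] peak [585.6 -15.1 229.8]
rows 1 worst 0.0007004795561558602 dq/row max [0.002 0.056 0.018 0.075 0.001 0.023 0.019]
qend [-0.176  0.336 -0.066  2.255  2.317  0.311  0.6  ] min [-0.178  0.28  -0.084  2.255  2.317  0.311  0.58 ] max [-0.176  0.336 -0.066  2.33   2.317  0.334  0.6  ]
call 1 rows: [-0.003 -0.021  0.027] [-0.001 -0.001 -0.001]
rows 1 worst 0.0005966019431595257 dq/row max [0.001 0.038 0.015 0.053 0.004 0.018 0.015]
qend [-0.176  0.374 -0.051  2.202  2.313  0.293  0.615] min [-0.176  0.336 -0.066  2.202  2.313  0.293  0.6  ] max [-0.176  0.374 -0.051  2.255  2.317  0.311  0.615]
call 1 rows: [-0.002 -0.015  0.019] [0. 0. 0.]
[[  0   0   1   0   0   1   2   1   1   0   0   0   5  23  56  83  90  82]
 [  1   1   1   0   0   1   4   5   3   1   0   0   7  31  69  96 101  92]
 [  1   1   1   0   1   5  10   7   2   1   1 
[... 358 characters left out ...]
  14  11   7   5   6  19  55  92 111 116 113]
 [  0   0   0   0   0   2   7  16  18  17  16  18  31  64  96 111 116 114]
 [  0   0   1   1   0   1   4  10  16  21  23  27  38  63  91 108 114 115]
 [  0   0   0   0   0   0   1   3   8  13  18  22  28  47  76 100 112 114]
 [  0   0   0   0   0   0   0   0   2   4   8  11  19  39  70  97 111 114]
 [  0   0   0   0   0   0   0   0   0   1   3  10  29  60  89 107 114 115]
 [  0   0   0   0   0   0   0   0   0   1   5  24  59  97 118 123 123 120]
 [  0   0   0   0   0   0   0   0   0   1  10  41  84 109 112 115 125 128]]
[[201.4, 183.8], [202.5, 185.5], [204.1, 186.9], [205.9, 187.8], [207.5, 188.0], [208.6, 187.3], [208.9, 186.0], [208.3, 184.3]]
```

Emit:
{"name": "send_rows", "arguments": {
  "moves": [
    [[-0.001, -0.007, 0.009], [0, 0, 0], 1],
    [[-0.002, -0.014, 0.018], [-0.001, -0.001, -0.001], 1],
    [[-0.003, -0.021, 0.027], [-0.001, -0.001, -0.001], 1],
    [[-0.004, -0.028, 0.036], [-0.001, -0.001, -0.001], 1],
    [[-0.005, -0.034, 0.044], [-0.001, -0.001, -0.001], 1]
  ]
}}

```text
clock: 27.28
ee_pos: [657.4, 34.2, 204.1]
ee_rot: [-1.711, 1.822, -0.755]
contact_force: [0.6, -0.9, -2.4]
width: 1.9
finger_force: 93.6
```

Emit:
{"name": "send_rows", "arguments": {
  "moves": [
    [[0, 0, 0], [0, 0, 0], 1],
    [[0, 0, 0], [0, 0, 0], 1],
    [[0, 0, 0], [0, 0, 0], 1]
  ]
}}

```text
clock: 27.53
ee_pos: [655.3, 34.3, 203.7]
ee_rot: [-1.713, 1.823, -0.754]
contact_force: [-0.2, -0.1, -2.6]
width: 2.0
finger_force: 93.6
```

```bash
python3 log.py; cat > chk.py <<'E'
from rig2 import *
import sys
n=sys.argv[1];S=avg("side",6);T=avg("top",6);np.save(f"S{n}.npy",S);np.save(f"T{n}.npy",T)
q,x,Rt=now();s=manip.state()
print("nominal peak",x-16*Rt.apply([0,0,1])+48.7*Rt.apply([1,0,0])+[0,0,7],"F",s["contact_force"],"M",s["ft_torque"])
rig2(T,S,x,Rt); print("up in tool",Rt.inv().apply([0,0,1]).round(3),"x in tool",Rt.inv().apply([1,0,0]).round(3))
g=lambda i:cv2.GaussianBlur(cv2.cvtColor(i,cv2.COLOR_BGR2GRAY).astype(np.float32),(0,0),.7)
D=np.abs(g(S)-g(np.load("S0.npy")));print("side");print(D[176:192,196:214].round().astype(int))
D=np.abs(g(T)-g(np.load("T0.npy")));print("top");print(D[110:121,251:264].round().astype(int))
E
python3 chk.py 11
```

```text
27.5333 [-0.175  0.37  -0.055  2.209  2.312  0.296  0.615] [655.285  34.252 203.726] [-1.713  1.823 -0.754] [-0.187 -0.127 -2.61 ] 1.9813777210315333
nominal peak [641.462 -13.651 222.553] F [-0.177  0.009 -3.439] M [0.203 1.179 0.041]
pairs 7 cost 1.78 rx,ry,rz [ 0.012  0.025 -0.105] slack [ 0.2 -0.   0.1] peak [641.2 -13.8 222.1]
up in tool [ 0.    -0.707 -0.707] x in tool [-0.062 -0.706  0.705]
side
[[ 37  68  88  91  78  64  54  48  50  62  79  91  98 101 103 103 102  98]
 [ 41  82 108  96  72  64  59  50  50  68  88  99 103 104 104 104 102  98]
 [ 52  99 111  88  67  65  58  46  48  73  95 103 104 104 104 103 102  98]
 [ 64  99  98  78  67  63  49  41  54  83 101 105 104 104 104 103 102  99]
 [ 53  82  84  71  61  54  39  40  65  94 106 105 103 104 104 104 104 101]
 [ 41  71  81  71  57  48  41  53  81 102 108 105 103 103 104 105 105 103]
 [ 40  71  82  74  61  55  58  76  97 107 106 103 103 103 104 105 106 105]
 [ 40  70  82  76  68  69  75  90 104 107 104 102 104 105 105 106 107 108]
 [ 32  61  78  78  75  77  84  98 109 111 108 107 107 108 108 108 109 110]
 [ 20  48  71  76  
[... 273 characters left out ...]
14 115]
 [ 48  57  64  60  53  51  53  59  66  80 101 113 115 116 117 116 115 115]
 [ 31  40  54  53  46  45  50  58  71  90 107 115 118 123 125 122 119 116]
 [ 12  21  37  41  41  45  55  69  87 104 113 118 127 138 141 137 131 124]]
top
[[ 7  7  7  7  3  0  0  3  5  6  7  7  6]
 [ 7  7  7  5  0  4  2  2  5  7  7  7  7]
 [ 7  7  6  4  2  3  1  3  5  7  7  7  7]
 [ 8  7  7  4  1  3  8  6  3  6  7  7  8]
 [ 8  8  8  5  3 12 20 11  4  5  6  6  6]
 [ 9  8  8  7 11 28 38 23  8  6  8  7  7]
 [ 8  8  8  9 17 41 53 35 14  8  8  9  8]
 [ 9  8  9 10 20 45 60 42 17  8  8  9  9]
 [ 9  8  7  7 18 41 55 39 16  7  7  8  8]
 [ 7  9 13 13  4 13 24 15  0  5  3  2  4]
 [44 48 56 56 49 39 31 32 37 35 29 22 16]]
```

Emit:
{"name": "send_rows", "arguments": {
  "moves": [
    [[0, 0.002, 0.005], [0, 0, 0], 1],
    [[0, 0.005, 0.008], [0, 0, 0], 1],
    [[0, 0.008, 0.011], [0, 0, 0], 1],
    [[0, 0.011, 0.014], [0, 0, 0], 1],
    [[0, 0.014, 0.017], [0, 0, 0], 1]
  ]
}}

```text
clock: 28.55
ee_pos: [657.7, 34.0, 181.4]
ee_rot: [-1.712, 1.823, -0.754]
contact_force: [0.1, -0.1, -2.8]
width: 2.0
finger_force: 93.6
```

```bash
cat > f.py <<'E'
from plan import *
q,x,Rt=now();s=manip.state();print("peak",x-16*Rt.apply([0,0,1])+48.7*Rt.apply([1,0,0])+[0,0,7],"F",s["contact_force"],"M",s["ft_torque"],"w",s["width"],s["finger_force"],s["clock"])
E
python3 f.py
```

```text
peak [643.383 -13.867 199.771] F [ 0.109 -0.064 -2.759] M [ 0.212  1.179 -0.002] w 1.9840615181157417 93.64519715309143 28.55
```

Emit:
{"name": "send_rows", "arguments": {
  "moves": [
    [[0, 0.0015, 0.0015], [0, 0, 0], 1],
    [[0, 0.003, 0.003], [0, 0, 0], 1],
    [[0, 0.0045, 0.0045], [0, 0, 0], 1],
    [[0, 0.0045, 0.0045], [0, 0, 0], 1]
  ]
}}

```text
clock: 28.88
ee_pos: [658.8, 33.9, 176.6]
ee_rot: [-1.711, 1.821, -0.757]
contact_force: [-0.7, -0.5, 0.8]
width: 1.8
finger_force: 93.8
```

```bash
python3 f.py
```

```text
peak [644.483 -13.954 194.961] F [-0.681 -0.487  0.818] M [-0.075  0.544  0.039] w 1.811560455583062 93.80695223808289 28.8833
```

Emit:
{"name": "send_rows", "arguments": {
  "moves": [
    [[0, -0.003, -0.003], [0, 0, 0], 1],
    [[0.003, -0.003, -0.003], [0, 0, 0], 1],
    [[0.005, -0.003, -0.003], [0, 0, 0], 1],
    [[0.005, -0.0015, -0.0015], [0, 0, 0], 1],
    [[0.005, 0, 0], [0, 0, 0], 1]
  ]
}}

```text
clock: 29.3
ee_pos: [657.4, 28.8, 175.7]
ee_rot: [-1.712, 1.823, -0.754]
contact_force: [0.1, -0.6, -2.4]
width: 1.9
finger_force: 93.7
```

Emit:
{"name": "send_rows", "arguments": {
  "moves": [
    [[0, 0, 0], [0, 0, 0], 1],
    [[0, 0, 0], [0, 0, 0], 1]
  ]
}}

```text
clock: 29.47
ee_pos: [657.3, 29.2, 175.4]
ee_rot: [-1.713, 1.823, -0.754]
contact_force: [0.5, -0.1, -2.1]
width: 2.2
finger_force: 93.6
```

```bash
python3 f.py
```

```text
peak [642.974 -18.748 193.718] F [ 0.496 -0.121 -2.055] M [ 0.195  1.099 -0.007] w 2.171766788901616 93.6498498916626 29.4667
```

Emit:
{"name": "send_rows", "arguments": {
  "moves": [
    [[0, -0.002, -0.002], [0, 0, 0], 1],
    [[0.003, -0.002, -0.002], [0, 0, 0], 1],
    [[0.0035, -0.001, -0.001], [0, 0, 0], 1],
    [[0.0035, 0.0007, 0.0007], [0, 0, 0], 1],
    [[0.0035, 0.0007, 0.0007], [0, 0, 0], 1]
  ]
}}

```text
clock: 29.88
ee_pos: [658.1, 25.3, 175.4]
ee_rot: [-1.711, 1.822, -0.756]
contact_force: [-0.7, 0.0, 1.4]
width: 2.1
finger_force: 93.9
```

```bash
python3 f.py
```

```text
peak [643.715 -22.578 193.759] F [-0.73   0.01   1.363] M [ 0.043  0.617 -0.039] w 2.094223295417709 93.86289238929749 29.8833
```

Emit:
{"name": "send_rows", "arguments": {
  "moves": [
    [[0, 0.0007, 0.0007], [0, 0, 0], 1],
    [[0, 0.0007, 0.0007], [0, 0, 0], 1]
  ]
}}

```text
clock: 30.05
ee_pos: [658.4, 25.5, 175.0]
ee_rot: [-1.71, 1.821, -0.757]
contact_force: [0.4, 0.1, 3.5]
width: 2.0
finger_force: 94.0
```

```bash
python3 f.py
```

```text
peak [644.068 -22.376 193.257] F [0.404 0.081 3.497] M [-0.103  0.224  0.013] w 2.021919394609967 93.96113991737366 30.05
```

Emit:
{"name": "send_rows", "arguments": {
  "moves": [
    [[0, 0.0007, 0.0007], [0, 0, 0], 1],
    [[0, 0.0007, 0.0007], [0, 0, 0], 1]
  ]
}}

```text
clock: 30.22
ee_pos: [658.6, 25.6, 174.3]
ee_rot: [-1.71, 1.82, -0.757]
contact_force: [-0.1, 0.3, 5.5]
width: 1.7
finger_force: 94.2
```

```bash
python3 f.py
```

```text
peak [644.264 -22.322 192.562] F [-0.136  0.302  5.473] M [-0.243  0.033 -0.014] w 1.7111030324872751 94.23290848731995 30.2167
```

Emit:
{"name": "send_rows", "arguments": {
  "moves": [
    [[0, -0.002, -0.002], [0, 0, 0], 1],
    [[0, -0.0035, -0.0035], [0, 0, 0], 1],
    [[-0.002, -0.0035, -0.0035], [0, 0, 0], 1],
    [[-0.0034, -0.0025, -0.0025], [0, 0, 0], 1],
    [[-0.0034, -0.0015, -0.0015], [0, 0, 0], 1]
  ]
}}

```text
clock: 30.63
ee_pos: [657.3, 29.8, 174.7]
ee_rot: [-1.713, 1.822, -0.753]
contact_force: [-0.8, 0.7, 0.3]
width: 1.8
finger_force: 93.8
```

```bash
python3 f.py
```

```text
peak [643.009 -18.126 192.985] F [-0.832  0.716  0.262] M [-0.018  0.683  0.007] w 1.7863796254343467 93.82020592689514 30.6333
```

Emit:
{"name": "send_rows", "arguments": {
  "moves": [
    [[0, 0.0007, 0.0007], [0, 0, 0], 1],
    [[0, 0.0014, 0.0014], [0, 0, 0], 1],
    [[0, 0.0014, 0.0014], [0, 0, 0], 1],
    [[0, 0.0014, 0.0014], [0, 0, 0], 1]
  ]
}}

```text
clock: 30.97
ee_pos: [658.2, 28.9, 173.7]
ee_rot: [-1.711, 1.822, -0.756]
contact_force: [-0.5, 0.5, 2.2]
width: 2.2
finger_force: 94.0
```

```bash
python3 f.py
```

```text
peak [643.875 -19.02  191.999] F [-0.482  0.511  2.248] M [-0.12   0.402  0.052] w 2.2436044340661074 93.99723172187805 30.9667
```

Emit:
{"name": "send_rows", "arguments": {
  "moves": [
    [[0, -0.0005, -0.0005], [0, 0, 0], 1],
    [[0, -0.0005, -0.0005], [0, 0, 0], 1],
    [[0, -0.0005, -0.0005], [0, 0, 0], 1]
  ],
  "grip_force": 30
}}

```text
clock: 31.22
ee_pos: [657.6, 29.0, 173.9]
ee_rot: [-1.712, 1.822, -0.754]
contact_force: [0.4, -0.2, 1.7]
width: 1.9
finger_force: 94.0
```

```bash
python3 f.py
```

```text
peak [643.296 -18.887 192.244] F [ 0.358 -0.166  1.693] M [-0.091  0.471  0.007] w 1.932475848184205 93.95453810691833 31.2167
```

Emit:
{"name": "send_rows", "arguments": {
  "moves": [
    [[0, -0.0005, -0.0005], [0, 0, 0], 1],
    [[0, -0.0005, -0.0005], [0, 0, 0], 1],
    [[0, -0.0005, -0.0005], [0, 0, 0], 0.97],
    [[0, -0.0005, -0.0005], [0, 0, 0], 0.94],
    [[0, -0.0005, -0.0005], [0, 0, 0], 0.92]
  ]
}}

```text
clock: 31.63
ee_pos: [657.3, 29.0, 174.2]
ee_rot: [-1.712, 1.823, -0.754]
contact_force: [-0.7, 0.5, -0.1]
width: 6.7
finger_force: 0.0
```

```bash
python3 f.py
```

```text
peak [643.003 -18.859 192.514] F [-0.737  0.473 -0.112] M [ 0.053  0.763 -0.047] w 6.684720047569661 0.0 31.6333
```

Emit:
{"name": "send_rows", "arguments": {
  "moves": [
    [[0, 0, 0], [0, 0, 0], 0.9],
    [[0, 0, 0], [0, 0, 0], 0.87],
    [[0, 0, 0], [0, 0, 0], 0.84],
    [[0, 0, 0], [0, 0, 0], 0.8],
    [[0, 0, 0], [0, 0, 0], 0.75]
  ]
}}

```text
clock: 32.05
ee_pos: [657.6, 29.0, 174.5]
ee_rot: [-1.712, 1.823, -0.754]
contact_force: [-0.0, -0.1, -0.6]
width: 21.1
finger_force: 0.0
```

```bash
python3 chk.py 12 | head -4; python3 f.py
```

```text
nominal peak [643.276 -18.87  192.829] F [-0.607  0.746  0.963] M [0.029 0.751 0.011]
pairs 7 cost 2.18 rx,ry,rz [ 0.004  0.018 -0.106] slack [0.2 0.1 0.5] peak [642.9 -18.8 193.1]
up in tool [-0.    -0.707 -0.707] x in tool [-0.063 -0.706  0.705]
side
peak [643.276 -18.87  192.829] F [-0.607  0.746  0.963] M [0.029 0.751 0.011] w 21.369433833653225 0.0 32.65
```

Emit:
{"name": "send_rows", "arguments": {
  "moves": [
    [[0, 0, 0], [0, 0, 0], 0.65],
    [[0, 0, 0], [0, 0, 0], 0.6],
    [[0, 0, -0.006], [0, 0, 0], 0.6],
    [[0, 0, -0.014], [0, 0, 0], 0.6],
    [[0, 0, -0.025], [0, 0, 0], 0.6]
  ]
}}

```text
clock: 33.07
ee_pos: [639.4, 30.0, 192.3]
ee_rot: [-1.712, 1.823, -0.754]
contact_force: [0.4, 0.9, 0.3]
width: 34.3
finger_force: 0.0
```

Emit:
{"name": "send_rows", "arguments": {
  "moves": [
    [[0, 0, -0.015], [0, 0, 0], 0.6],
    [[0, 0, -0.035], [0, 0, 0], 0.6],
    [[0, 0, -0.06], [0, 0, 0], 0.6],
    [[0, 0, -0.06], [0, 0, 0], 0.6],
    [[0, 0, -0.06], [0, 0, 0], 0.6]
  ]
}}

```text
clock: 33.48
ee_pos: [597.4, 33.3, 236.2]
ee_rot: [-1.711, 1.82, -0.755]
contact_force: [0.7, -0.4, 0.5]
width: 34.0
finger_force: 0.0
```

```bash
python3 - <<'E'
from rig2 import *
s=manip.state();print(s["clock"],s["ee_pos"],s["contact_force"])
x=np.array([657.6,29.0,174.5]);Rt=R.from_rotvec([-1.712,1.823,-.754])
for i in range(2):
    S=avg("side",5);T=avg("top",5);np.save(f"S13{i}.npy",S);rig2(T,S,x,Rt)
g=lambda i:cv2.GaussianBlur(cv2.cvtColor(i,cv2.COLOR_BGR2GRAY).astype(np.float32),(0,0),.7)
D=np.abs(g(T)-g(np.load("T0.npy")));print(D[112:120,251:264].round().astype(int))
E
```

```text
33.4833 [597.378  33.304 236.17 ] [ 0.71  -0.378  0.538]
pairs 10 cost 3.45 rx,ry,rz [-0.001  0.028 -0.078] slack [0.1 0.1 0.3] peak [644.3 -18.9 193.1]
pairs 10 cost 3.43 rx,ry,rz [-0.001  0.03  -0.078] slack [0.2 0.1 0.2] peak [644.4 -18.9 193.1]
[[ 6  5  5  2  5  6  1  2  4  5  5  5  6]
 [ 5  5  5  2  2  1  6  4  2  4  5  6  6]
 [ 6  6  6  4  3 11 18 10  3  4  5  6  6]
 [ 7  7  7  6  9 26 36 23  7  5  6  6  6]
 [ 7  7  7  8 15 39 52 35 13  6  6  7  7]
 [ 6  6  7  8 18 44 59 41 16  7  7  7  7]
 [ 4  3  2  4 14 38 52 38 15  7  6  6  6]
 [10 12 14 14  6 10 21 13  2  1  3  3  3]]
```

```bash
python3 -c "
from plant import manip
print(manip.hand_in())"
```

```text
the job is handed in; nothing more can be done
None
```

The job is handed in, with no verdict returned: the hook hangs in the groove over the tray and carries the basket, which measured level and at rest with the arm clear. On the way in the fingers once pressed the rail at 34 N, under the 40 N limit.

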